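# Pin a stack of brass blanks for filing

## Task

The brass blanks are to be filed to one outline as a stack. Swing the keeper arm of the pinning fixture well clear, lay every blank that is on the bench flat in the nest, one on another, and push both steel pins fully home down through the stack, one in each hole; then swing the keeper back over the pins up to its stop. Leave the loupe, the thread spool and the screwdriver near the work where they are.

Things in the scene. Friction and masses are not known exactly. Their poses are not given: they have to be found in the camera images.
- fixture: Dark steel pinning fixture, fixed to the bench; base 68 (x) by 174 (y) by 16 mm high. Origin at bench level under the nest's centre; z up, y along the base towards the keeper's pivot post (base from y = -62 to +112 mm). Four aluminium corner pieces round the nest stand 48 mm above the bench; fingers that hold a blank across its width fit between them (open over y = -27 to +27 mm).
- nest (a point): Centre of the nest's floor, the base's top, 16 mm above the bench; axes as the fixture's. The nest is 44 (x) by 74 (y) mm between the corner pieces, whose walls are straight up to 40 mm above the bench and then flare outward by about 5 mm as a lead-in. The first blank lies on this floor, each further one on the one below.
- hole_left (a point): Centre of the mouth of the blind pin hole in the nest's floor on the pivot's side (fixture y = +22 mm): 10 mm wide, 11 mm deep, so its bottom is 5 mm above the bench.
- hole_right (a point): The same for the hole at fixture y = -22 mm.
- keeper (a joint): Angle of the keeper, a grey flat arm 24 mm wide that swings level on the post. 0 = at its stop, along the fixture's -y over both pin holes (shut); it grows towards the fixture's +x (away from the robot), stop at 1.9. It stays where left (friction 0.04 N m). Underside 84 mm, top 90 mm above the bench: it passes 4 mm over pins that are home and strikes any that stand higher.
- keeper_pivot (a point): Point on the keeper's vertical hinge axis, at the height of the arm, 87 mm above the bench, at fixture y = +88 mm.
- keeper_knob (a point): Centre of the black upright round knob at the keeper's free end: 16 mm across, 30 mm tall (90 to 120 mm above the bench), 134 mm from the hinge axis. Can be gripped from above and led round the pivot.
- pin_a_head (a point): Centre of the head (16 mm across, 27 mm tall; grip here) of a steel pin with a red band, 50 g, upright in the wooden stand (44 x 92 x 30 mm, pins 50 mm apart and 26 mm deep). Below the head a shank 8 mm thick, 48 mm long, tapering over the last 10 mm to 3 mm; the tip is 61.5 mm below this point. z: tip to head. Home in the fixture, this point is 66.5 mm above the bench, however many blanks.
- pin_b_head (a point): A second pin, the same as the other; either pin may go in either hole.
- blank_1_centre (a point): Brass blank, a flat plate 40 (x) by 70 (y) by 7 mm thick (z), about 100 g, lying on the bench; this point is its centre, half-way up. Two through holes 10 mm wide on its long axis, 22 mm either side of the centre; it is the same turned half round or upside down. Grip it across its 40 mm width.
- blank_2_centre (a point): Another blank, the same; two to four of the blanks are there (an absent one has no pose).
- blank_3_centre (a point): Another blank, the same; two to four of the blanks are there (an absent one has no pose).
- blank_4_centre (a point): Another blank, the same; two to four of the blanks are there (an absent one has no pose).
- loupe: Black eye loupe, 42 mm across and 35 mm tall, standing on the bench; origin under its centre. A bystander.
- spool: Thread spool, 28 mm across and 30 mm tall, standing; origin under its centre. A bystander.
- driver: Small screwdriver, 9 by 105 mm, lying; origin under its centre. A bystander.
Things that resemble listed ones, but are neither listed nor needed, are in the scene too. Leave any blue or pink look-alike of the part that bears blank_4_centre alone.

How it is judged:
By the outcome, as a careful person would: the job done as asked, in the order asked, and still so for the second after the job is handed in, with the robot touching nothing.
Of blank_1, blank_2, blank_3, blank_4 only 2 to 4 are there at a start; the rules pass over those that are not, and their reading is None.
At some moment in a run one of blank_1, blank_2, blank_3, blank_4 may be knocked a few centimetres aside while the robot is not near it.
It also fails if it takes over 210 s, if anything falls off the work surface, if the arm or the gripper's body presses on something with over 40 N, if the wrist force passes 120 N, or if a joint passes its speed limit or range.

## Robot

A 6-joint arm with a two-finger parallel gripper is mounted at the origin on a cart in front of the work surface, level with it; the furniture and walls round the work are solid. World frame = base frame: x ahead of the robot, y to its left, z up, the work surface at z = 0. Lengths are in m, angles in rad, forces in N, time in s.
With the tool pointing down it reaches from about 0.35 to 0.875 m from the base axis. Payload 4.2 kg.
Tool frame: the origin (TCP) lies at the very end of the fingers, on their centre line; the grasp point (between the pads) lies 19 mm behind it (ctrl.grip_point_offset is the distance from the TCP to the grasp point, in m); z points along the fingers, y is the direction in which the jaws open and shut (so a half turn about z gives the same grasp; the last joint's range is limited). The gripper opens to 85 mm and grips with 20 to 120 N. Pads are 22 mm wide; open, the fingers measure 114 mm over their backs; the gripper's body (76 mm by 85 mm) begins 54 mm behind the grasp point. The pads swing forward as they close: fully open they stand 13 mm farther back than shut.
Start: joints at [-1.081, 0.385, 0.008, 0, -1.194, -0.259], TCP at [0.143, -0.608, 0.2] pointing down, gripper open.
Joint ranges: [-3.14, 3.14], [-1.21, 2.06], [-1.07, 1.41], [-3.16, 2.05], [-2.99, -0.16], [-3.1, 3.1]. Speed limits (rad/s): [2.79, 2.79, 3.14, 3.14, 3.14, 3.14].

## Interface

Orientations are given as a unit quaternion [w, x, y, z].
In Python, from rig import readout, viewer, hand_in, ctrl gives the robot as it stands.
- The arm moves only by the shell command python3 -m handwheel 'ROWS' [FORCE]. ROWS is JSON, a list of rows, each a list of 7 numbers: the shift along the tool's x, y, z in m, then the turn, a rotation vector about the tool's x, y, z in degrees, then the closure, from -1 (fully open) to 1 (shut). In form: [[dx, dy, dz, ax, ay, az, hand], ...]. A call has 1 to 5 rows; each row is the pose to reach, as a shift and turn from the pose commanded when the call began, along the tool's axes at that moment; what a row does not reach only later rows make up. A row lasts 1/10 s, in which the tool goes at most 50 mm and 8.59 degrees, less where a joint would pass 70% of its speed; a pose out of reach is approached as far as the arm can. A call with a gripper value outside its range is refused whole. The fingers move at their own pace and stop on an object; FORCE is the grip in N (left out, the last holds). Time passes only in rows, so rows that repeat a pose let the fingers close. It gives the time, the measured TCP pose, the force and the opening at its end, in the units of the state.
- readout.get_obs(): the state, without advancing time (a new reading comes with each control period).
- viewer.get_image(name): name is "scene" or "top"; returns the picture (420x560x3 uint8, red, green, blue); there is no depth.
- viewer.calibration(name): a dict with "fov_y" (degrees; the focal length in pixels is half the picture's height over the tangent of half this angle, whatever the lens; pixels are square), "cx", "cy" (the principal point, pixels), "R" (3x3) and "t" (3): a world point X has camera coordinates R X + t. Camera axes: x right, y down, z forward; pixel columns grow to the right and rows downward; lengths in m; the calibration is good to about 2 mm. A picture is of the moment at which its call begins. calibration takes no time and is no camera call.
- hand_in(): hands the job in, once; it reports no verdict.
The state is a dict: "clock": time; "joint_pos": joint angles; "joint_vel": joint speeds; "tau": joint torques, N m; "ee_pos": TCP position; "eef_rot": TCP orientation; "contact_force": force on the tool from outside, world axes, zero at the start; "torque": the same for the moment, N m; "opening": opening from 0.0 (shut) to 1.0 (fully open).
Only numpy, scipy, OpenCV 4.12 (cv2) and the standard library are available. Lean on these libraries where they do the work, as an engineer would, in place of code of your own. Each camera call takes 0.05 s, during which the arm holds its last target.

## Working session

There is one attempt and no reset: what is moved stays moved. The work goes in short steps, Python scripts to look and compute and a shell command to move; the robot and the scene stay as the last step left them, time stands still between calls to the robot, and variables do not carry over. Pictures are saved under pics/ and viewed, and the job is handed in when it is done.

```bash
ls; mkdir -p pics
python3 - <<'E'
from rig import readout, viewer, ctrl
import cv2
for n in("scene","top"):
    im=viewer.get_image(n); cv2.imwrite(f"pics/{n}0.png",im[:,:,::-1]); c=viewer.calibration(n); print(n,c)
print(readout.get_obs()); print(ctrl.grip_point_offset)
E
```

```text
pics
scene {'fov_y': 54.13950888534927, 'cx': 276.5726032907517, 'cy': 209.94351891361407, 'R': array([[ 0.46317707, -0.88625846,  0.00359737],
       [-0.42423032, -0.22527171, -0.87708682],
       [ 0.778136  ,  0.40472039, -0.4803184 ]]), 't': array([-0.25983451,  0.28365561,  0.60630243])}
top {'fov_y': 52.78553586577229, 'cx': 279.91968217183074, 'cy': 216.2544432062546, 'R': array([[ 0.01402649, -0.99988304, -0.00609575],
       [-0.99283072, -0.01320331, -0.11879743],
       [ 0.11870305,  0.00771836, -0.9928998 ]]), 't': array([-0.04373853,  0.51683493,  1.14841818])}
{'clock': 0.1, 'joint_pos': array([-1.08140577e+00,  3.85496660e-01,  6.78088786e-03, -4.00048485e-04,
       -1.19404440e+00, -2.58613560e-01]), 'joint_vel': array([ 0.00016496, -0.00055003,  0.00222021,  0.00124013,  0.00063957,
       -0.00032821]), 'tau': array([-1.43942882e-03, -3.93317235e+01,  1.88929152e+01,  4.19794008e+00,
       -2.58321241e-03,  2.74070132e-06]), 'ee_pos': array([ 0.14283631, -0.60785981,  0.19883318]), 'eef_rot': array([-1.85667851e-04, -1.15059273e-01,  9.93358125e-01,  9.81968953e-04]), 'contact_force': array([ 0.45225581, -0.55340044, -0.15384357]), 'torque': array([ 0.02852856, -0.01155635, -0.01432539]), 'opening': 0.9998130207701714}
0.0187
```

View pics/scene0.png

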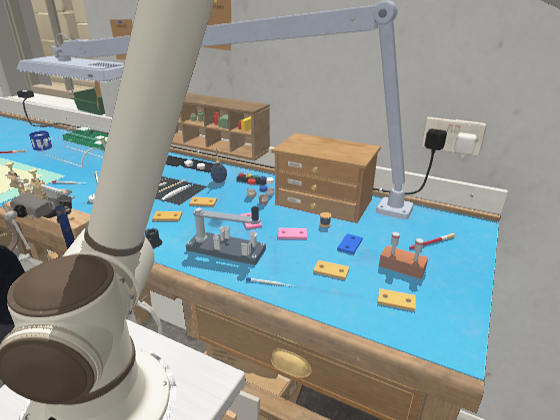

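View pics/top0.png

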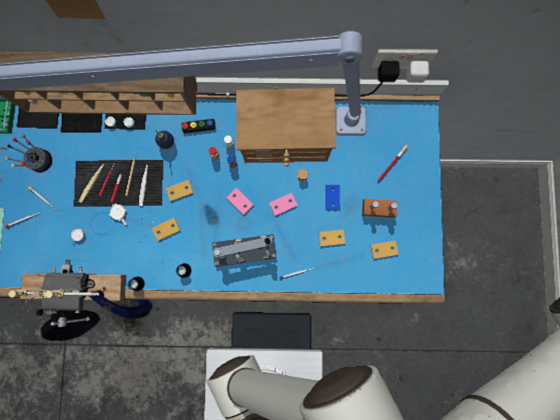

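The top view shows four brass blanks near (178,190), (166,230), (332,238) and (385,250). The fixture is at (245,250) and the pin stand at (380,208). There are also two pink look-alikes and one blue.

```bash
cat > h.py <<'E'
import numpy as np, cv2
from rig import readout, viewer, ctrl
C={n:viewer.calibration(n) for n in("scene","top")}
def K(n):
    c=C[n]; f=210/np.tan(np.radians(c["fov_y"])/2); return np.array([[f,0,c["cx"]],[0,f,c["cy"]],[0,0,1]])
def P(n): return K(n)@np.c_[C[n]["R"],C[n]["t"]]
def plane(n,px,z):
    px=np.atleast_2d(np.asarray(px,float)); c=C[n]; o=-c["R"].T@c["t"]
    d=np.c_[px,np.ones(len(px))]@np.linalg.inv(K(n)).T@c["R"]
    return o+d*((z-o[2])/d[:,2])[:,None]
def proj(n,X):
    q=np.c_[np.atleast_2d(X),np.ones(len(np.atleast_2d(X)))]@P(n).T; return q[:,:2]/q[:,2:]
def tri(ps,pt):
    X=cv2.triangulatePoints(P("scene"),P("top"),np.array(ps,float).reshape(2,1),np.array(pt,float).reshape(2,1)).ravel(); X=X[:3]/X[3]
    return X, proj("scene",X)[0]-ps, proj("top",X)[0]-pt
def img(n,name=None):
    im=viewer.get_image(n)[:,:,::-1].copy()
    if name: cv2.imwrite(f"pics/{name}.png",im)
    return im
def crop(im,x0,y0,w,h,s,name):
    cv2.imwrite(f"pics/{name}.png",cv2.resize(im[y0:y0+h,x0:x0+w],None,fx=s,fy=s,interpolation=cv2.INTER_CUBIC))
def brass(im):
    hsv=cv2.cvtColor(im,cv2.COLOR_BGR2HSV); return cv2.inRange(hsv,(15,120,120),(30,255,255))
def blobs(m,amin=60):
    r=[]
    for c in cv2.findContours(m,cv2.RETR_EXTERNAL,cv2.CHAIN_APPROX_NONE)[0]:
        if cv2.contourArea(c)>=amin: r.append((cv2.minAreaRect(c),c))
    return r
def blanks(im,n="top",z=0.007):
    out=[]
    for rect,c in blobs(brass(im)):
        w=plane(n,c.reshape(-1,2),z)[:,:2]
        r=cv2.minAreaRect((w*1000).astype(np.float32)); b=cv2.boxPoints(r)
        e=[b[1]-b[0],b[2]-b[1]]; l=max(e,key=np.linalg.norm); 
        out.append((np.round(rect[0],1),np.round(r[0],1),np.round(r[1],1),round(np.degrees(np.arctan2(l[1],l[0]))%180,1)))
    return out
E
python3 - <<'E'
from h import *
s=cv2.imread("pics/scene0.png");t=cv2.imread("pics/top0.png")
for n,i in(("top",t),("scene",s)):
    print(n)
    for b in blanks(i,n): print(*b)
crop(t,140,170,280,120,2.8,"tc0"); crop(s,130,180,330,140,2.4,"sc0")
E
```

```text
top
[383.8 249.4] [ 430.4 -329.9] [37.7 68. ] 100.2
[331.5 237.6] [ 461.6 -182.8] [37.7 67.3] 97.1
[165.7 229. ] [479.4 287.1] [38.1 67.3] 116.1
[179.3 190.3] [591.5 252.9] [38.4 66.7] 111.1
[291.5  94.6] [881.2 -65.5] [ 36.6 161. ] 93.0
scene
[341.2 398.3] [ 166.6 -309.3] [  7.6 164.9] 90.1
[396.7 298.9] [ 425.1 -333.1] [40.9 67.4] 100.7
[331.1 268.6] [ 456.5 -186.9] [37.3 68.1] 96.8
[167.  215.5] [472.  278.7] [37.5 68.4] 118.0
[203.  201.5] [581.9 245.2] [43.1 68.1] 111.9
[245.5 123.5] [1274.6  527.9] [222.7  40.7] 30.8
```

View pics/tc0.png

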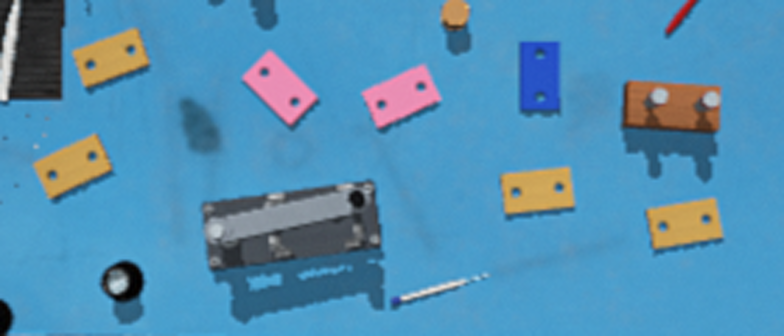

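View pics/sc0.png

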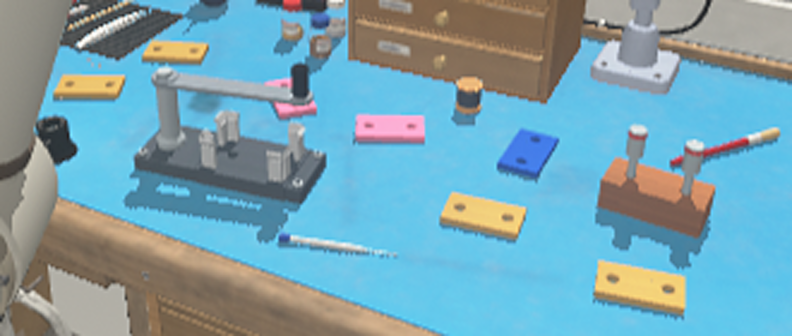

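```bash
cat >> h.py <<'E'
def holes(im,mask=None):
    """weighted centroids of dark holes inside brass blobs -> list of (blob centre, [holes])"""
    m=brass(im) if mask is None else mask; g=im.max(axis=2).astype(float); out=[]
    for rect,c in blobs(m):
        f=np.zeros(m.shape,np.uint8); cv2.drawContours(f,[c],-1,255,-1); 
        inner=cv2.erode(f,np.ones((3,3),np.uint8))
        ref=np.median(g[(m>0)&(f>0)]); w=np.clip(ref-g-0.12*ref,0,None)*(inner>0)
        n,l,st,ce=cv2.connectedComponentsWithStats((w>0).astype(np.uint8))
        hs=[]
        for k in range(1,n):
            if st[k,4]<4: continue
            yy,xx=np.where(l==k); ww=w[yy,xx]; hs.append((ww.sum(),(xx*ww).sum()/ww.sum(),(yy*ww).sum()/ww.sum()))
        hs=sorted(hs)[::-1][:2]
        out.append((np.round(rect[0],1),sorted([np.array(h[1:]) for h in hs],key=lambda q:q[0])))
    return out
E
python3 - <<'E'
from h import *
s=cv2.imread("pics/scene0.png");t=cv2.imread("pics/top0.png")
T=[b for b in holes(t) if b[0][1]>150]; S=[b for b in holes(s) if 150<b[0][1]<350]
T.sort(key=lambda b:b[0][0]); S.sort(key=lambda b:b[0][0])
for a,b in zip(S,T):
    print(a[0],b[0])
    for p,q in zip(a[1],b[1]):
        X,e1,e2=tri(p,q); print("  ",np.round(X*1000,1),np.round(e1,2),np.round(e2,2),"top z7:",np.round(plane("top",q,.007)*1e3,1)[0,:2],"scene z7",np.round(plane("scene",p,.007)*1e3,1)[0,:2])
E
```

```text
[167.  215.5] [165.7 229. ]
   [471.7 309.5   1.9] [-0.08 -0.  ] [ 0.05 -0.04] top z7: [471.2 308.1] scene z7 [465.1 302.4]
   [491.2 269.5   2. ] [-0.08 -0.  ] [ 0.05 -0.04] top z7: [490.6 268.3] scene z7 [484.6 263. ]
[203.  201.5] [179.3 190.3]
   [585.8 276.    1.9] [-0. -0.] [ 0. -0.] top z7: [584.9 274.7] scene z7 [578.  269.5]
   [602.2 234.9   1.8] [-0.17 -0.  ] [ 0.13 -0.09] top z7: [600.9 234.1] scene z7 [594.3 228.2]
[331.1 268.6] [331.5 237.6]
   [ 460.8 -161.8    2.4] [-0.17  0.01] [ 0.11 -0.05] top z7: [ 460.3 -161. ] scene z7 [ 455.1 -164.2]
   [ 466.2 -205.6    2.4] [-0.16  0.01] [ 0.11 -0.05] top z7: [ 465.7 -204.6] scene z7 [ 460.5 -207.6]
[396.7 298.9] [383.8 249.4]
   [ 428.5 -310.3    2.3] [-0.26  0.03] [ 0.16 -0.06] top z7: [ 428.1 -308.8] scene z7 [ 423.  -311.6]
   [ 436.2 -353.8    2.7] [-0.17  0.02] [ 0.11 -0.03] top z7: [ 435.9 -352.4] scene z7 [ 431.1 -354.6]
```

Run:
```python
from h import *
s=cv2.imread("pics/scene0.png");t=cv2.imread("pics/top0.png")
crop(t,205,225,75,50,10,"tc1"); crop(s,180,200,95,70,8,"sc1")
crop(t,355,190,50,40,12,"tc2"); crop(s,370,225,65,55,10,"sc2")
```

```text
(no output)
```

View pics/tc1.png

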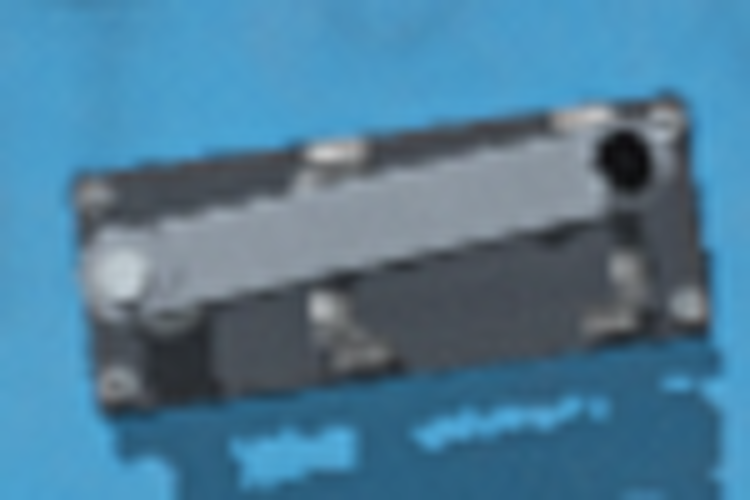

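View pics/sc1.png

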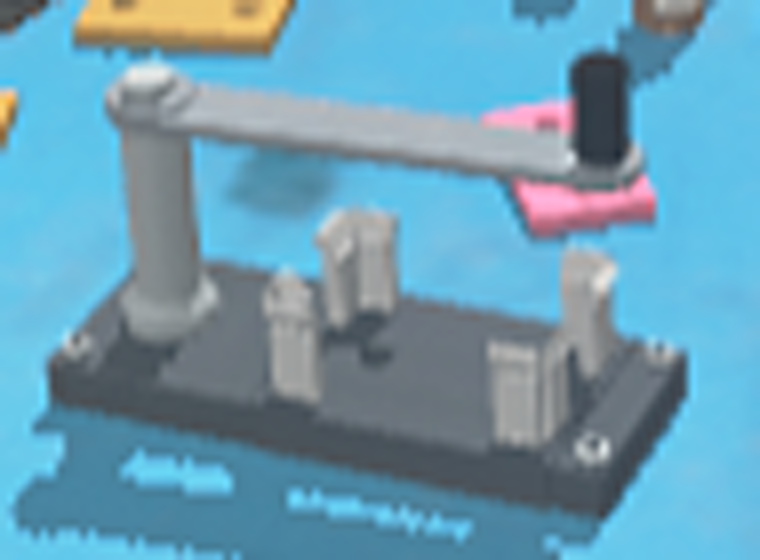

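View pics/tc2.png

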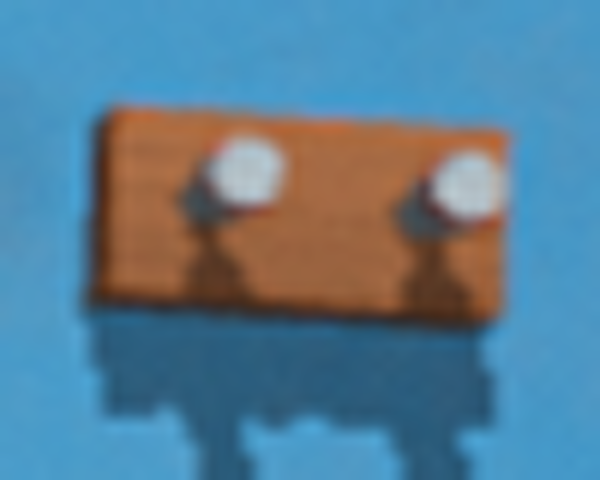

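View pics/sc2.png

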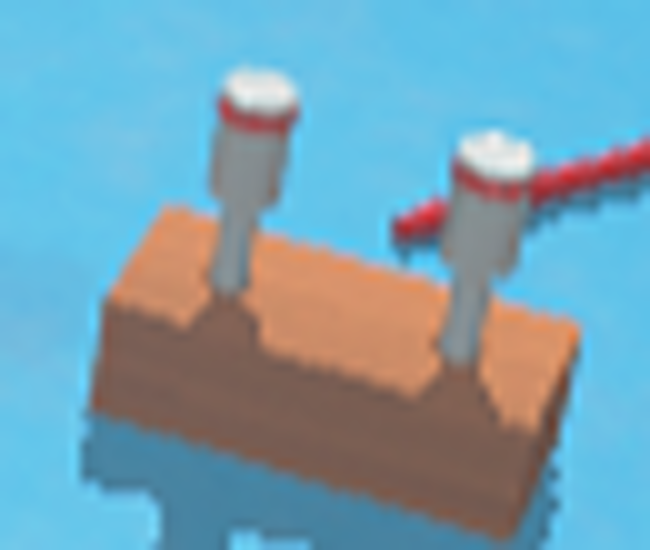

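```bash
cat >> h.py <<'E'
def un(p,x0,y0,s): return np.array([x0+(p[0]+.5)/s-.5,y0+(p[1]+.5)/s-.5])
E
python3 - <<'E'
from h import *
t1=lambda *p:un(p,205,225,10); s1=lambda *p:un(p,180,200,8); t2=lambda *p:un(p,355,190,12); s2=lambda *p:un(p,370,225,10)
for n,a,b in [("bolt+y-x",s1(77,345),t1(117,385)),("bolt-y+x",s1(658,350),t1(667,118)),("bolt-y-x",s1(592,446),t1(688,303)),("pivot",s1(148,78),t1(122,270)),("knob",s1(598,62),t1(626,160)),("pinL",s2(261,88),t2(248,172)),("pinR",s2(496,153),t2(470,187))]:
    X,e,f=tri(a,b); print(n,np.round(X*1e3,1),np.round(e,2),np.round(f,2))
c=plane("top",[t1(80,178),t1(682,97),t1(705,333),t1(103,408)],.016)[:,:2]*1e3; print(c)
print([np.linalg.norm(c[i]-c[(i+1)%4]) for i in range(4)])
m=c.mean(0); d=(c[0]+c[3]-c[1]-c[2]); d/=np.linalg.norm(d); x=(c[0]+c[1]-c[2]-c[3]); x/=np.linalg.norm(x)
print("centre",m,"nest",m-25*d,"yaw y",np.degrees(np.arctan2(-d[0],d[1])),np.degrees(np.arctan2(x[1],x[0])), "pivot",m+63*d,"knob",m-71*d)
print("pivot/knob by plane", plane("top",t1(122,270),.100),plane("top",t1(626,160),.12))
for p in (t2(248,172),t2(470,187)): print(plane("top",p,.079))
E
```

```text
bolt+y-x [385.9 138.7  14.3] [-0.32 -0.01] [ 0.2  -0.15]
bolt-y+x [462.1 -13.   15. ] [ 0.01 -0.  ] [-0.  0.]
bolt-y-x [410.7 -20.2  15.3] [-0.28  0.01] [ 0.18 -0.11]
pivot [415.1 126.5  91.8] [-0.2 -0. ] [ 0.13 -0.09]
knob [444.1  -5.7 116.6] [-0.13  0.  ] [ 0.09 -0.05]
pinL [ 549.  -292.7   75.9] [-0.21  0.03] [ 0.15 -0.05]
pinR [ 546.2 -342.2   76. ] [-0.2   0.03] [ 0.14 -0.04]
[[442.95983576 151.2505692 ]
 [467.99815795 -17.14676755]
 [402.1481393  -24.61852154]
 [379.02676059 142.72823832]]
[np.float64(170.248584733173), np.float64(66.27255890604906), np.float64(168.9364856628996), np.float64(64.4985908638684)]
centre [423.0332234   63.05337961] nest [426.58293305  38.30667151] yaw y 8.162921951890473 7.02553893615047 pivot [414.08795508 125.415084  ] knob [433.11439881  -7.22727138]
pivot/knob by plane [[0.41458006 0.12558117 0.1       ]] [[ 0.44372001 -0.00559971  0.12      ]]
[[ 0.54837118 -0.29164531  0.079     ]]
[[ 0.5456388  -0.34102327  0.079     ]]
```

```bash
cat >> h.py <<'E'
from scipy.spatial.transform import Rotation as Ro
def go(x,y,z,psi=None,rows=5,mmrow=45):
    """print tool-frame shift (mm) and turn (deg) to reach TCP world (m), tool down, jaw dir psi deg"""
    o=readout.get_obs(); R=Ro.from_quat(np.roll(o["eef_rot"],-1)); M=R.as_matrix()
    cur=np.degrees(np.arctan2(M[1,1],M[0,1]))
    if psi is None: psi=cur
    q1=np.degrees(np.arctan2(y,x)); best=None
    for p in (psi,psi+180):
        for k in(-1,0,1):
            q6=(p-180-q1)+360*k
            if abs(q6)<170:
                cost=abs(q6-np.degrees(o["joint_pos"][5]))
                if best is None or cost<best[0]: best=(cost,p,q6)
    p=np.radians(best[1]); T=np.array([[-np.sin(p),np.cos(p),0],[np.cos(p),np.sin(p),0],[0,0,-1]])
    d=M.T@(np.array([x,y,z])-o["ee_pos"])*1e3; rv=(R.inv()*Ro.from_matrix(T)).as_rotvec(degrees=True)
    n=max(np.linalg.norm(d)/mmrow,np.linalg.norm(rv)/8)
    print("cur",np.round(o["ee_pos"]*1e3,1),"jaw",round(cur,1),"q6",round(np.degrees(o["joint_pos"][5])),"->",round(best[2]))
    print("shift mm",np.round(d,1),"turn",np.round(rv,1),"rows>=",round(n,1))
    return d,rv
def st():
    o=readout.get_obs(); print(round(o["clock"],2),"tcp",np.round(o["ee_pos"]*1e3,1),"F",np.round(o["contact_force"],1),"open",round(o["opening"],3))
E
python3 -c "
from h import *
go(.444,-.006,.17,12.5)"
```

```text
cur [ 142.8 -607.9  198.8] jaw 103.2 q6 -15 -> 13
shift mm [-430.8  517.    29.8] turn [  0.1   0.1 -89.3] rows>= 15.0
```

```bash
python3 -m handwheel '[[-0.029,0.034,0,0,0,-6,0.2],[-0.058,0.068,0,0,0,-12,0.2],[-0.087,0.102,0,0,0,-18,0.2],[-0.116,0.136,0,0,0,-24,0.2],[-0.145,0.17,0,0,0,-30,0.2]]'; python3 -c "
from h import *
go(.444,-.006,.17,12.5)"
```

```text
clock: 0.6
ee_pos: [0.2455, -0.4079, 0.1994]
eef_rot: [-0.0, -0.37, 0.929, 0.0]
contact_force: [0.4, 0.3, 1.0]
opening: 0.399
cur [ 245.5 -407.9  199.4] jaw 133.4 q6 -7 -> 13
shift mm [-420.5  155.3   29.6] turn [  0.    0.  -59.1] rows>= 10.0
```

```bash
python3 -m handwheel '[[-0.042,0.016,0,0,0,-6,0.2],[-0.084,0.031,0,0,0,-12,0.2],[-0.126,0.047,0,0,0,-18,0.2],[-0.168,0.062,0,0,0,-24,0.2],[-0.21,0.078,0,0,0,-30,0.2]]'; python3 -c "
from h import *
go(.444,-.006,.17,12.5)"
```

```text
clock: 1.1
ee_pos: [0.3451, -0.2073, 0.1998]
eef_rot: [0.0, -0.598, 0.801, -0.0]
contact_force: [1.1, -0.3, -0.3]
opening: 0.4
cur [ 345.1 -207.3  199.8] jaw 163.5 q6 -9 -> 13
shift mm [-221.2  -37.5   29.8] turn [ -0.   0. -29.] rows>= 5.0
```

```bash
python3 -m handwheel '[[-0.044,-0.008,0.006,0,0,-5,0.2],[-0.088,-0.015,0.012,0,0,-11,0.2],[-0.132,-0.022,0.018,0,0,-17,0.2],[-0.176,-0.03,0.024,0,0,-23,0.2],[-0.221,-0.038,0.03,0,0,-29,0.2]]'; python3 -c "
from h import *
st();t=img('top','t2');s=img('scene','s2');crop(t,220,205,80,60,10,'tc3');crop(s,200,150,100,75,8,'sc3');st()"
```

```text
clock: 1.6
ee_pos: [0.4451, -0.0067, 0.1695]
eef_rot: [0.0, 0.78, -0.626, -0.0]
contact_force: [0.7, -0.7, 0.5]
opening: 0.4
1.6 tcp [445.1  -6.7 169.5] F [ 0.7 -0.7  0.5] open 0.4
1.7 tcp [446.7  -4.9 168.9] F [ 0.3 -0.2 -0.2] open 0.399
```

View pics/tc3.png

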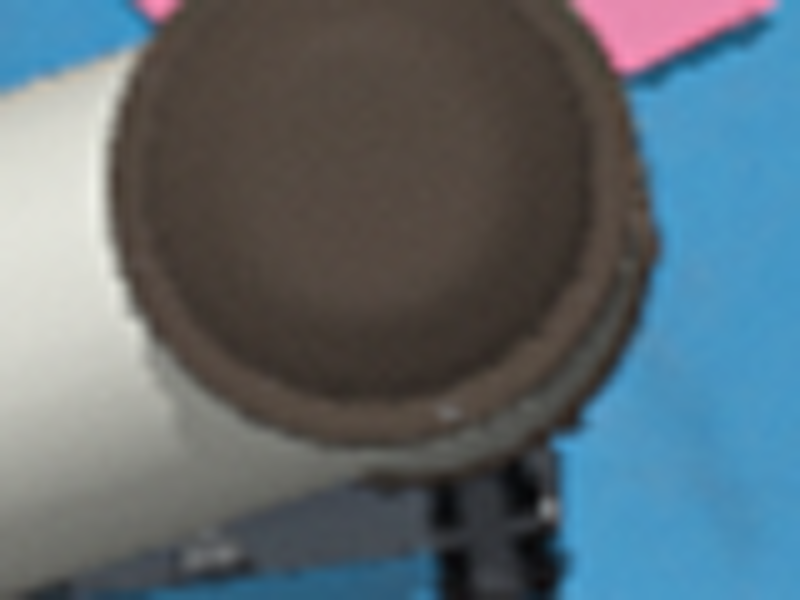

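View pics/sc3.png

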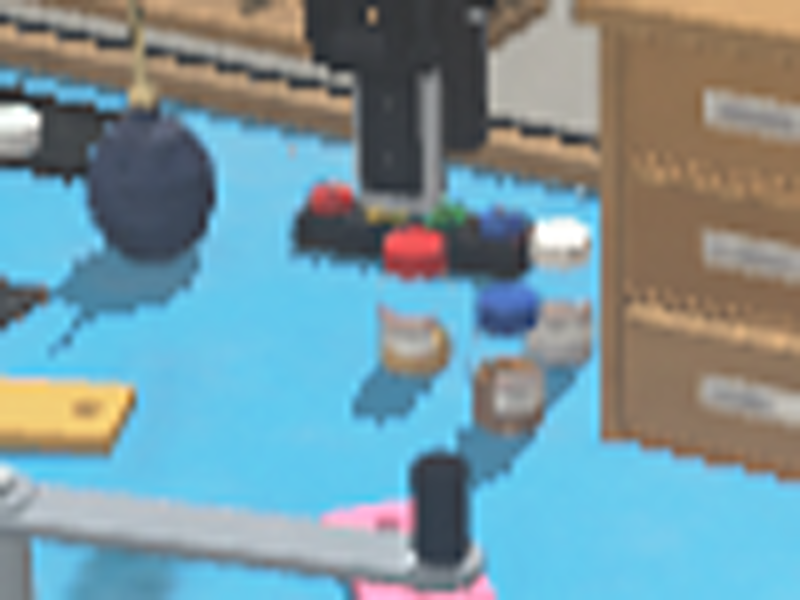

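```bash
python3 -c "
from h import *
print(un((395,207),200,150,8), proj('scene',[[.4467,-.0049,.169],[.4467-.024,-.0049-.0053,.169],[.4467-.024,-.0049-.0053,.175]]))
print(un((440,462),200,150,8), proj('scene',[[.444,-.006,.12],[.4467,-.0049,.12]]))
go(.444,-.006,.108,12.5)"
```

```text
[248.9375 175.4375] [[253.9290717  184.94551868]
 [250.27094065 189.83285311]
 [250.19192417 187.21149851]]
[254.5625 207.3125] [[254.25378714 205.97995082]
 [254.44401152 205.35106394]]
cur [446.7  -4.9 168.9] jaw -167.4 q6 -8 -> 13
shift mm [ 0.5  2.9 60.9] turn [ 0.  -0.   0.1] rows>= 1.4
```

```bash
python3 -c "
from h import *
print(np.round(readout.get_obs()['joint_pos'],3))
s=cv2.imread('pics/s2.png');crop(s,200,90,110,80,7,'sc4')"
```

```text
[ 0.355  0.107 -0.454 -0.    -1.011 -0.135]
```

View pics/sc4.png

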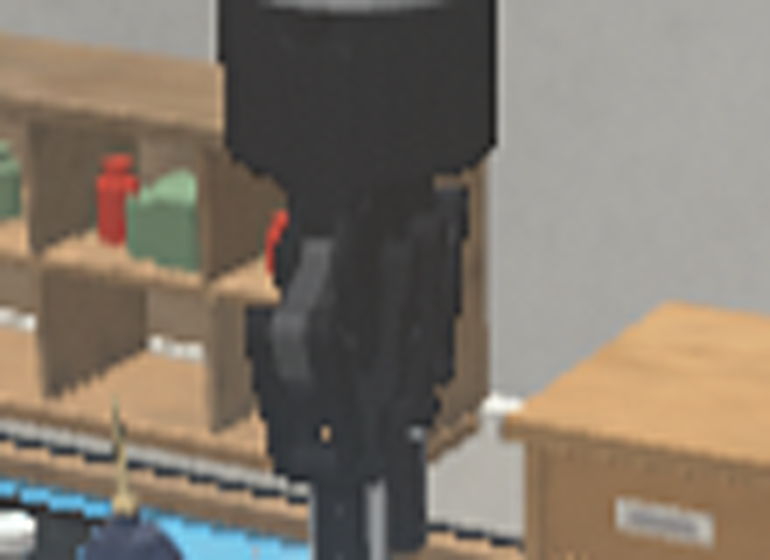

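```bash
python3 -m handwheel '[[0,0.002,0.02,0,0,0,0.2],[0,0.003,0.03,0,0,0,0.2],[0,0.003,0.03,0,0,0,0.2]]'; python3 -c "
from h import *
st();s=img('scene','s3');crop(s,200,130,100,95,8,'sc5');st()
print(un((395,207),200,150,8), proj('scene',[readout.get_obs()['ee_pos']]))"
```

```text
clock: 2.0
ee_pos: [0.4403, -0.0099, 0.1383]
eef_rot: [0.002, 0.778, -0.628, -0.001]
contact_force: [-0.2, 0.1, -0.7]
opening: 0.4
2.0 tcp [440.3  -9.9 138.3] F [-0.2  0.1 -0.7] open 0.4
2.05 tcp [441.4  -9.8 139.4] F [-0.3 -0.6  0.3] open 0.402
[248.9375 175.4375] [[254.96483053 198.89049225]]
```

View pics/sc5.png

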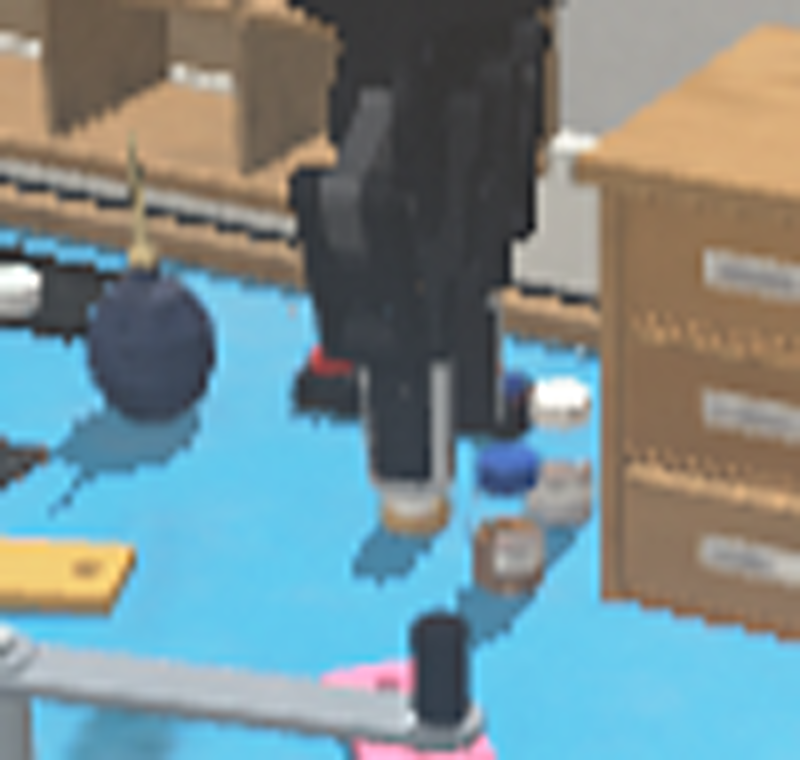

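```bash
python3 -m handwheel '[[0,0,0,0,0,0,1],[0,0,0,0,0,0,1],[0,0,0,0,0,0,1],[0,0,0,0,0,0,1],[0,0,0,0,0,0,1]]' 20; python3 -c "
from h import *
st();s=img('scene','s4');crop(s,200,130,100,95,8,'sc6');st()
e=readout.get_obs()['ee_pos'];print(proj('scene',[e,e+[0,0,.02]]))"
```

```text
clock: 2.55
ee_pos: [0.4422, -0.0091, 0.14]
eef_rot: [-0.0, 0.778, -0.628, 0.0]
contact_force: [0.5, -0.1, 0.2]
opening: -0.002
2.55 tcp [442.2  -9.1 140. ] F [ 0.5 -0.1  0.2] open -0.002
2.6 tcp [442.2  -9.1 139.9] F [-0.5  0.3  0.3] open -0.002
[[254.86916026 198.44237541]
 [254.66346001 190.02872481]]
```

View pics/sc6.png

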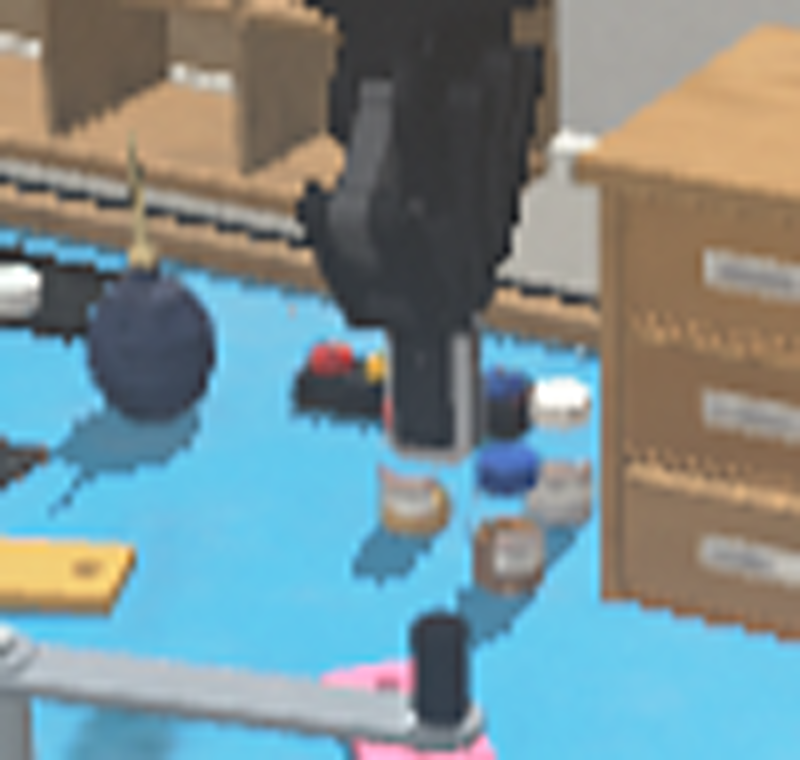

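```bash
python3 -c "
from h import *
go(.475,-.09,.06,12.5)"
```

```text
cur [442.2  -9.1 139.9] jaw -167.8 q6 -8 -> 23
shift mm [ 86. -15.  80.] turn [-0.   0.  -0.3] rows>= 2.6
```

```bash
sed -i 's|q1=np.degrees(np.arctan2(y,x)); best|q1=np.degrees(np.arctan2(y,x)+np.arcsin(.16/np.hypot(x,y))); best|' h.py
python3 -m handwheel '[[0.035,-0.006,0.02,0,0,0,1],[0.07,-0.012,0.045,0,0,0,1],[0.086,-0.015,0.08,0,0,0,1],[0.086,-0.015,0.08,0,0,0,1],[0.086,-0.015,0.08,0,0,0,1]]'; python3 -c "
from h import *
st();s=img('scene','s5');crop(s,240,180,100,75,8,'sc7');st()
e=readout.get_obs()['ee_pos'];print(proj('scene',[e,e+[0,0,.02]]))"
```

```text
clock: 3.1
ee_pos: [0.4748, -0.0903, 0.0596]
eef_rot: [0.001, 0.778, -0.628, -0.0]
contact_force: [0.2, 0.5, 0.8]
opening: 0.002
3.1 tcp [474.8 -90.3  59.6] F [0.2 0.5 0.8] open 0.002
3.15 tcp [475.6 -89.8  60.6] F [0.1 0.3 0.7] open 0.004
[[294.7179803  232.01613882]
 [294.94416727 224.25444877]]
```

View pics/sc7.png

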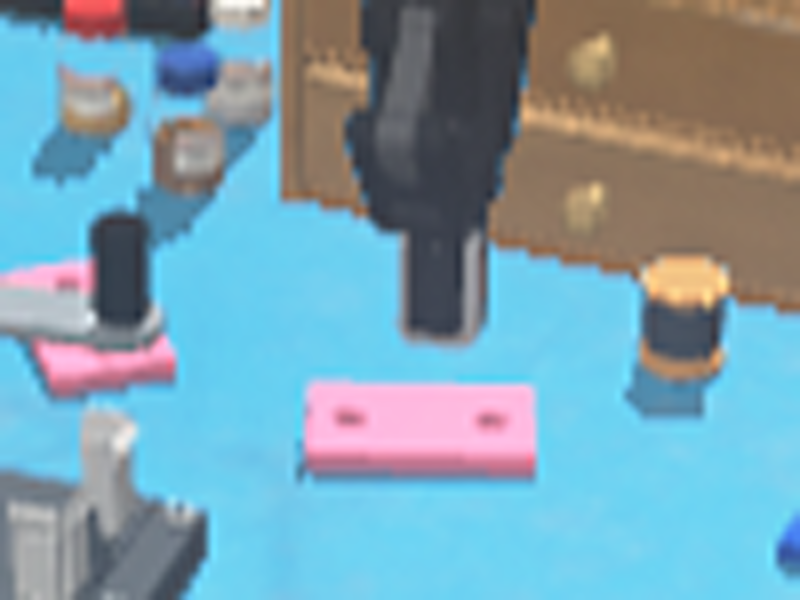

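```bash
python3 -m handwheel '[[0,0,0.015,0,0,0,1],[0,0,0.03,0,0,0,1],[0,0,0.04,0,0,0,1],[0,0,0.045,0,0,0,1],[0,0,0.045,0,0,0,1]]'; python3 -c "
from h import *
st();s=img('scene','s6');crop(s,240,180,100,75,8,'sc8');st()
e=readout.get_obs()['ee_pos'];print(proj('scene',[e,e+[0,0,.02]]))"
```

```text
clock: 3.65
ee_pos: [0.4752, -0.0896, 0.0151]
eef_rot: [-0.0, 0.779, -0.627, 0.0]
contact_force: [-0.1, 0.4, -0.6]
opening: 0.003
3.65 tcp [475.2 -89.6  15.1] F [-0.1  0.4 -0.6] open 0.003
3.7 tcp [475.5 -89.7  15.4] F [-0.2  0.8  0.4] open -0.001
[[294.15240014 248.99343099]
 [294.36740016 241.59032535]]
```

View pics/sc8.png

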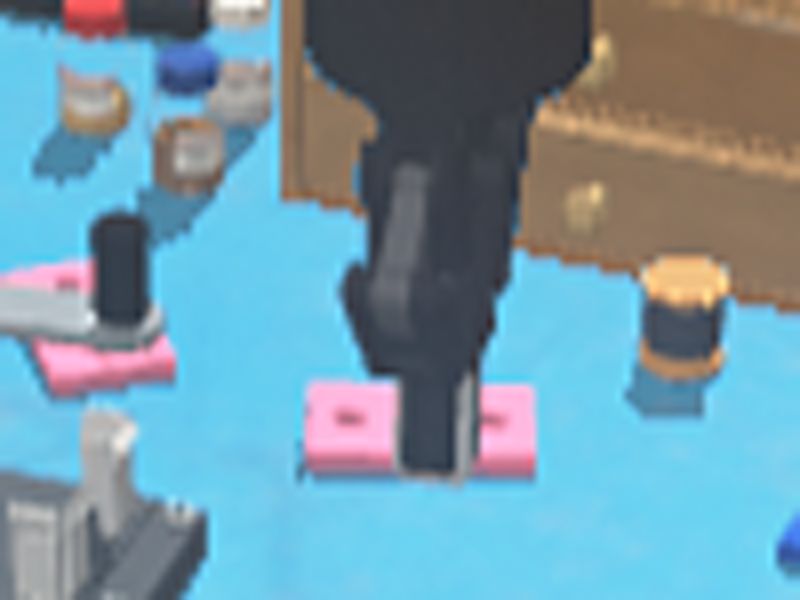

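```bash
python3 -m handwheel '[[0,0,0.004,0,0,0,1],[0,0,0.008,0,0,0,1],[0,0,0.011,0,0,0,1],[0,0,0.011,0,0,0,1]]'; python3 -m handwheel '[[0,0,0.002,0,0,0,1],[0,0,0.004,0,0,0,1],[0,0,0.004,0,0,0,1]]'
```

```text
clock: 4.1
ee_pos: [0.4746, -0.0901, 0.0034]
eef_rot: [0.0, 0.778, -0.628, -0.0]
contact_force: [0.1, 0.1, -0.3]
opening: 0.004
clock: 4.4
ee_pos: [0.4748, -0.09, -0.0004]
eef_rot: [0.0, 0.778, -0.628, -0.0]
contact_force: [0.1, -0.5, -0.2]
opening: -0.0
```

```bash
python3 -m handwheel '[[0,0,0.002,0,0,0,1],[0,0,0.004,0,0,0,1],[0,0,0.004,0,0,0,1]]'; python3 -c "
from h import *
st();s=img('scene','s7');crop(s,240,180,100,75,8,'sc9');st()
e=readout.get_obs()['ee_pos'];print(proj('scene',[e,e+[0,0,.02]]))"
```

```text
clock: 4.7
ee_pos: [0.4747, -0.09, -0.0045]
eef_rot: [0.0, 0.778, -0.628, -0.0]
contact_force: [0.0, -0.7, -0.5]
opening: -0.002
4.7 tcp [474.7 -90.   -4.5] F [ 0.  -0.7 -0.5] open -0.002
4.75 tcp [474.8 -90.   -4.4] F [-0.8  0.8 -0.4] open -0.003
[[293.95838798 256.3423341 ]
 [294.16934218 249.08542964]]
```

View pics/sc9.png

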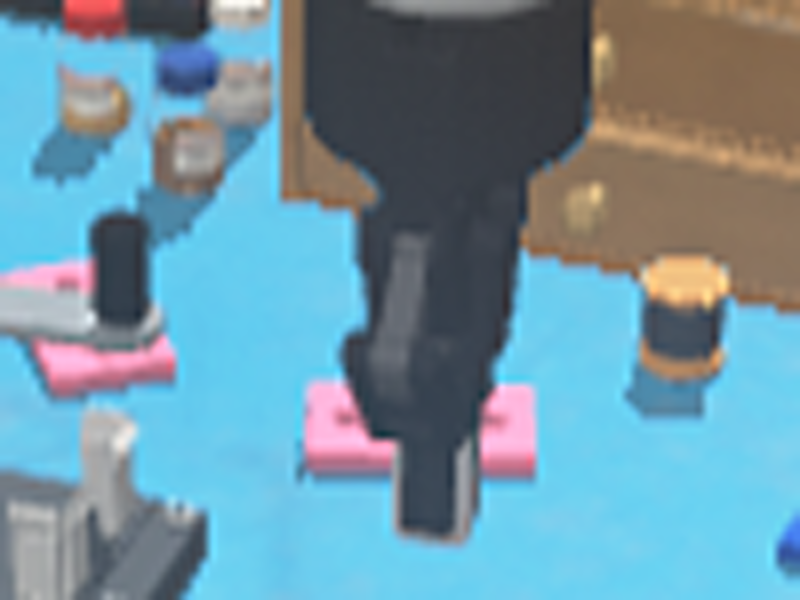

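```bash
python3 -m handwheel '[[0,0,0.005,0,0,0,1],[0,0,0.01,0,0,0,1],[0,0,0.012,0,0,0,1],[0,0,0.012,0,0,0,1]]'; python3 -m handwheel '[[0,0,0.002,0,0,0,1],[0,0,0.003,0,0,0,1],[0,0,0.003,0,0,0,1]]';python3 -m handwheel '[[0,0,0.001,0,0,0,1],[0,0,0.002,0,0,0,1],[0,0,0.002,0,0,0,1]]'
```

```text
clock: 5.15
ee_pos: [0.4746, -0.09, -0.0167]
eef_rot: [0.0, 0.778, -0.628, -0.0]
contact_force: [0.4, -0.4, -0.2]
opening: -0.004
clock: 5.45
ee_pos: [0.4749, -0.09, -0.0193]
eef_rot: [0.0, 0.778, -0.628, -0.0]
contact_force: [-0.9, 0.2, 0.7]
opening: 0.002
clock: 5.75
ee_pos: [0.4749, -0.09, -0.0213]
eef_rot: [0.0, 0.778, -0.628, -0.0]
contact_force: [-0.8, -0.4, 0.2]
opening: 0.001
```

```bash
python3 -m handwheel '[[0,0,0.001,0,0,0,1],[0,0,0.002,0,0,0,1],[0,0,0.002,0,0,0,1]]';python3 -m handwheel '[[0,0,0.001,0,0,0,1],[0,0,0.001,0,0,0,1]]';python3 -m handwheel '[[0,0,0.001,0,0,0,1],[0,0,0.001,0,0,0,1]]'; python3 -c "
from h import *
s=img('scene','s8');crop(s,240,180,100,75,8,'sc10');st()
e=readout.get_obs()['ee_pos'];print(proj('scene',[e,e+[0,0,.02]]))"
```

```text
clock: 6.05
ee_pos: [0.4749, -0.09, -0.0233]
eef_rot: [0.0, 0.778, -0.628, -0.0]
contact_force: [-0.5, -0.3, -0.6]
opening: -0.001
clock: 6.25
ee_pos: [0.4749, -0.09, -0.0243]
eef_rot: [0.0, 0.778, -0.628, -0.0]
contact_force: [0.1, 0.3, -0.5]
opening: -0.0
clock: 6.45
ee_pos: [0.4749, -0.09, -0.0253]
eef_rot: [0.0, 0.778, -0.628, -0.0]
contact_force: [-0.3, -0.5, -0.6]
opening: -0.002
6.5 tcp [474.9 -90.  -25.3] F [0.6 0.  0.4] open 0.001
[[293.75944674 263.75388936]
 [293.96610888 256.65042518]]
```

View pics/sc10.png

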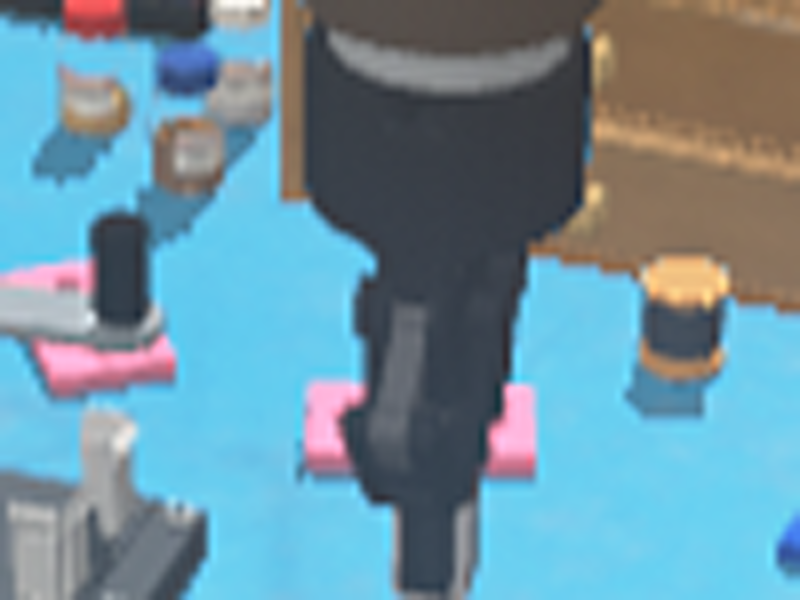

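```bash
python3 -m handwheel '[[0,0,0.001,0,0,0,1],[0,0,0.001,0,0,0,1]]';python3 -m handwheel '[[0,0,0.001,0,0,0,1],[0,0,0.001,0,0,0,1]]';python3 -m handwheel '[[0,0,0.001,0,0,0,1],[0,0,0.001,0,0,0,1]]';python3 -m handwheel '[[0,0,0.001,0,0,0,1],[0,0,0.001,0,0,0,1]]'
```

```text
clock: 6.7
ee_pos: [0.4749, -0.09, -0.0263]
eef_rot: [0.0, 0.778, -0.628, -0.0]
contact_force: [-0.6, 0.8, -0.1]
opening: 0.0
clock: 6.9
ee_pos: [0.4749, -0.09, -0.0273]
eef_rot: [0.0, 0.778, -0.628, -0.0]
contact_force: [-0.1, -0.1, 1.0]
opening: 0.001
clock: 7.1
ee_pos: [0.4749, -0.09, -0.0283]
eef_rot: [0.0, 0.778, -0.628, -0.0]
contact_force: [-0.5, -0.4, -0.7]
opening: 0.002
clock: 7.3
ee_pos: [0.4749, -0.09, -0.0293]
eef_rot: [0.0, 0.778, -0.628, -0.0]
contact_force: [0.5, -0.1, -0.3]
opening: 0.005
```

```bash
python3 -c "
from h import *
s=img('scene','s9');crop(s,240,190,100,95,8,'sc11');t=img('top','t9');st();print(readout.get_obs()['tau'])
e=readout.get_obs()['ee_pos'];print(proj('scene',[e,e+[0,0,.03]]))"
```

```text
7.4 tcp [474.9 -90.  -29.2] F [-0.2  0.4  0.3] open -0.002
[-1.29596097e-03 -3.38434482e+01  9.93631482e+00  2.20711045e+00
 -5.29824629e-04 -2.12726498e-06]
[[293.71438343 265.13428947]
 [294.02463687 254.46756221]]
```

View pics/sc11.png

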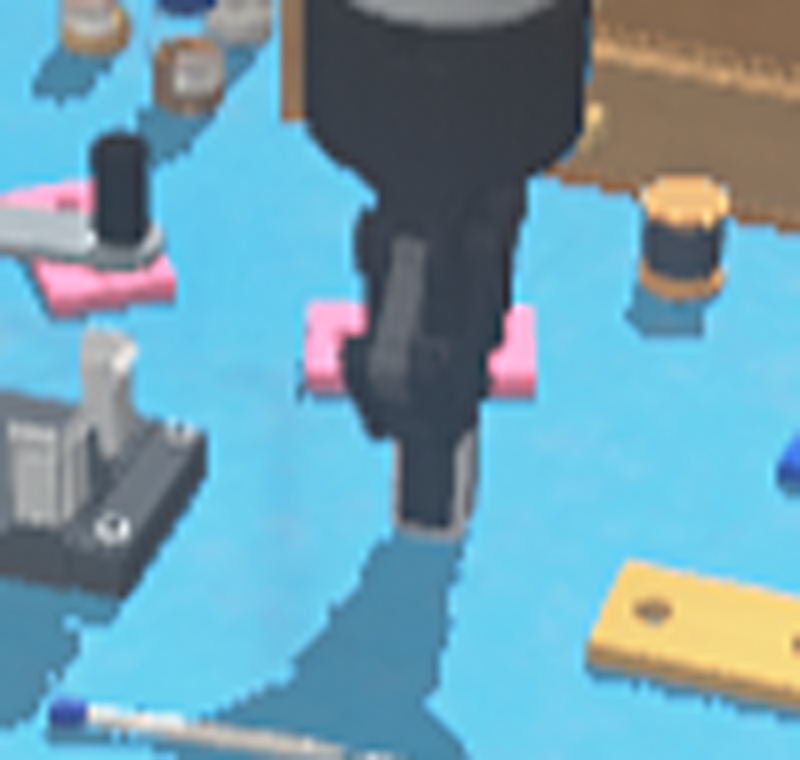

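View pics/t9.png

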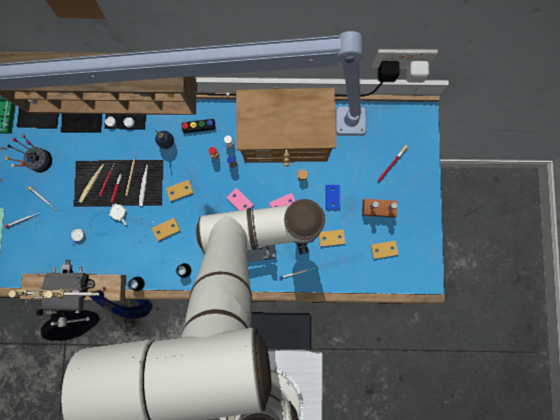

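```bash
for i in 1; do python3 -m handwheel '[[0,0,0.0005,0,0,0,1],[0,0,0.0005,0,0,0,1]]';python3 -m handwheel '[[0,0,0.0005,0,0,0,1],[0,0,0.0005,0,0,0,1]]';python3 -m handwheel '[[0,0,0.0005,0,0,0,1],[0,0,0.0005,0,0,0,1]]';python3 -m handwheel '[[0,0,0.0005,0,0,0,1],[0,0,0.0005,0,0,0,1]]'; done | grep -E "ee_pos|force"
```

```text
ee_pos: [0.475, -0.09, -0.0297]
contact_force: [0.1, -0.7, -0.1]
ee_pos: [0.475, -0.09, -0.0302]
contact_force: [-0.3, 0.3, 0.5]
ee_pos: [0.475, -0.09, -0.0307]
contact_force: [-0.3, 0.1, 0.7]
ee_pos: [0.4749, -0.09, -0.0313]
contact_force: [-0.0, -1.0, -0.4]
```

```bash
{ python3 -m handwheel '[[0,0,0.0005,0,0,0,1],[0,0,0.001,0,0,0,1]]';python3 -m handwheel '[[0,0,0.0005,0,0,0,1],[0,0,0.001,0,0,0,1]]';python3 -m handwheel '[[0,0,0.0005,0,0,0,1],[0,0,0.0005,0,0,0,1]]';python3 -m handwheel '[[0,0,0.0005,0,0,0,1],[0,0,0.0005,0,0,0,1]]'; } | grep -E "ee_pos|force"
```

```text
ee_pos: [0.4751, -0.09, -0.0314]
contact_force: [-3.1, 2.0, 11.5]
ee_pos: [0.4751, -0.09, -0.0315]
contact_force: [-5.0, 3.0, 20.1]
ee_pos: [0.4751, -0.09, -0.0315]
contact_force: [-4.8, 1.6, 19.7]
ee_pos: [0.4751, -0.09, -0.0315]
contact_force: [-7.0, 2.9, 24.1]
```

```bash
python3 -m handwheel '[[0,0,-0.03,0,0,0,0.2],[0,0,-0.07,0,0,0,0.2],[0,0,-0.11,0,0,0,0.2],[0,0,-0.15,0,0,0,0.2],[0,0,-0.15,0,0,0,0.2]]'; python3 -c "
from h import *
go(.4435,-.006,.12,12.5)"
```

```text
clock: 9.5
ee_pos: [0.4791, -0.0898, 0.1215]
eef_rot: [-0.004, 0.779, -0.627, 0.005]
contact_force: [0.2, 0.7, 0.1]
opening: 0.4
cur [479.1 -89.8 121.5] jaw -167.7 q6 4 -> -8
shift mm [-89.5  17.    1.1] turn [-0.7 -0.1 -0.2] rows>= 2.0
```

```bash
python3 -m handwheel '[[-0.045,0.006,0,0,0,0,0.2],[-0.085,0.0126,0,0,0,0,0.2],[-0.089,0.0126,0.02,0,0,0,0.2],[-0.089,0.0126,0.03,0,0,0,0.2],[-0.089,0.0126,0.03,0,0,0,0.2]]'; python3 -c "
from h import *
s=img('scene','s10');st();crop(s,210,155,100,75,8,'sc12');st()"
```

```text
clock: 10.0
ee_pos: [0.4424, -0.0062, 0.0841]
eef_rot: [0.002, 0.778, -0.628, -0.001]
contact_force: [0.4, -0.8, -0.5]
opening: 0.399
10.05 tcp [443.3  -6.3  85. ] F [-0.3  0.6  0.2] open 0.404
10.05 tcp [443.3  -6.3  85. ] F [-0.3  0.6  0.2] open 0.404
```

View pics/sc12.png

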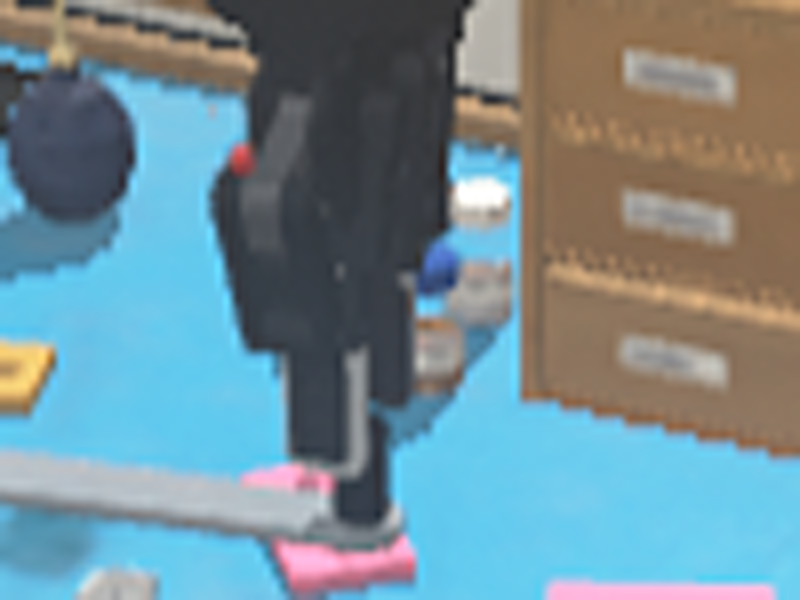

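```bash
python3 -m handwheel '[[0,0,0.01,0,0,0,0.2],[0,0,0.019,0,0,0,0.2],[0,0,0.019,0,0,0,0.2]]'; python3 -c "
from h import *
st()
# keeper circle: pivot (414.5,125.5), r 134; knob angle now from -y(fixture)
pv=np.array([.4148,.126]); k=np.array([.4435,-.006]); d=k-pv; a0=np.degrees(np.arctan2(d[1],d[0])); print(np.linalg.norm(d),a0)
for j in range(0,6):
    a=np.radians(a0+j*19); print(j*19,np.round((pv+.134*np.array([np.cos(a),np.sin(a)]))*1e3,1), 'jaw',round(a0+j*19+90,1))
# in tool frame: rotation about pivot; tool y=-tangent? compute chord in current tool frame
o=readout.get_obs(); M=Ro.from_quat(np.roll(o['eef_rot'],-1)).as_matrix()
for th in (4,8,12,16,20,24):
    r=np.radians(th); Rz=np.array([[np.cos(r),-np.sin(r)],[np.sin(r),np.cos(r)]]); u=.134*d/np.linalg.norm(d); w=np.r_[Rz@u-u,0]; print(th,np.round(M.T@w*1e3,1))
"
```

```text
clock: 10.35
ee_pos: [0.4428, -0.0064, 0.0654]
eef_rot: [0.001, 0.778, -0.628, -0.001]
contact_force: [0.3, 1.0, 0.3]
opening: 0.401
10.35 tcp [442.8  -6.4  65.4] F [0.3 1.  0.3] open 0.401
0.13508401089692296 -77.73342423469623
0 [443.3  -4.9] jaw 12.3
19 [484.3  11.5] jaw 31.3
38 [517.8  40.3] jaw 50.3
57 [540.1  78.6] jaw 69.3
76 [548.7 121.9] jaw 88.3
95 [542.8 165.8] jaw 107.3
4 [-0.3 -9.3 -0. ]
8 [ -1.3 -18.6  -0.1]
12 [ -3.  -27.9  -0.1]
16 [ -5.3 -36.9  -0.1]
20 [ -8.2 -45.8  -0.1]
24 [-11.7 -54.5  -0.2]
```

```bash
python3 -m handwheel '[[-0.0003,-0.0093,0,0,0,-4,0.2],[-0.0013,-0.0186,0,0,0,-8,0.2],[-0.003,-0.0279,0,0,0,-12,0.2],[-0.0053,-0.0369,0,0,0,-16,0.2],[-0.0082,-0.0458,0,0,0,-20,0.2]]' ; python3 -m handwheel '[[-0.0003,-0.0093,0,0,0,-4,0.2],[-0.0013,-0.0186,0,0,0,-8,0.2],[-0.003,-0.0279,0,0,0,-12,0.2],[-0.0053,-0.0369,0,0,0,-16,0.2],[-0.0082,-0.0458,0,0,0,-20,0.2]]'; python3 -c "
from h import *
s=img('scene','s11');crop(s,180,140,120,90,6,'sc13');st()
go(.5178,.0403,.0654,50.3)"
```

```text
clock: 10.85
ee_pos: [0.487, 0.0118, 0.0667]
eef_rot: [0.0, 0.876, -0.482, -0.0]
contact_force: [-1.1, 0.4, -0.3]
opening: 0.401
clock: 11.35
ee_pos: [0.5213, 0.0432, 0.0667]
eef_rot: [0.0, 0.947, -0.323, -0.0]
contact_force: [-1.2, 0.2, -1.7]
opening: 0.401
11.4 tcp [522.7  44.2  66.8] F [ 0.2  1.2 -0. ] open 0.398
cur [522.7  44.2  66.8] jaw -127.5 q6 30 -> 28
shift mm [-1.5  6.1  1.4] turn [-0.  -0.   2.2] rows>= 0.3
```

View pics/sc13.png

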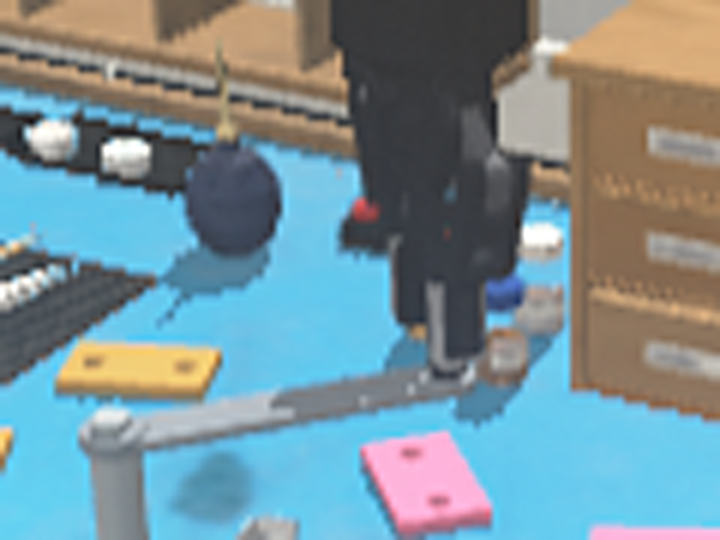

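```bash
for i in 1; do python3 -m handwheel '[[-0.0003,-0.0093,0,0,0,-4,0.2],[-0.0013,-0.0186,0,0,0,-8,0.2],[-0.003,-0.0279,0,0,0,-12,0.2],[-0.0053,-0.0369,0,0,0,-16,0.2],[-0.0082,-0.0458,0,0,0,-20,0.2]]' ; python3 -m handwheel '[[-0.0003,-0.0093,0,0,0,-4,0.2],[-0.0013,-0.0186,0,0,0,-8,0.2],[-0.003,-0.0279,0,0,0,-12,0.2],[-0.0053,-0.0369,0,0,0,-16,0.2],[-0.0082,-0.0458,0,0,0,-20,0.2]]'; python3 -m handwheel '[[-0.0003,-0.0093,0,0,0,-4,0.2],[-0.0013,-0.0186,0,0,0,-8,0.2],[-0.003,-0.0279,0,0,0,-12,0.2],[-0.0042,-0.0325,0,0,0,-14,0.2],[-0.0042,-0.0325,0,0,0,-14,0.2]]';done; python3 -c "
from h import *
s=img('scene','s12');crop(s,130,140,150,112,5,'sc13b');st();go(.54,.17,.16,107)"
```

```text
clock: 11.9
ee_pos: [0.5426, 0.0843, 0.0666]
eef_rot: [0.0, 0.988, -0.154, -0.0]
contact_force: [0.2, -0.7, 0.7]
opening: 0.4
clock: 12.4
ee_pos: [0.5487, 0.1305, 0.0666]
eef_rot: [0.0, 1.0, 0.02, -0.0]
contact_force: [0.3, -0.4, -0.4]
opening: 0.397
clock: 12.9
ee_pos: [0.5434, 0.1633, 0.0668]
eef_rot: [-0.0, 0.99, 0.141, 0.0]
contact_force: [0.1, 0.6, 0.2]
opening: 0.398
12.95 tcp [543.5 163.   66.8] F [ 0.9 -0.2  0. ] open 0.397
cur [543.5 163.   66.8] jaw -73.8 q6 73 -> 73
shift mm [ -1.4  -7.7 -93.2] turn [ 0.   0.  -0.8] rows>= 2.1
```

View pics/sc13b.png

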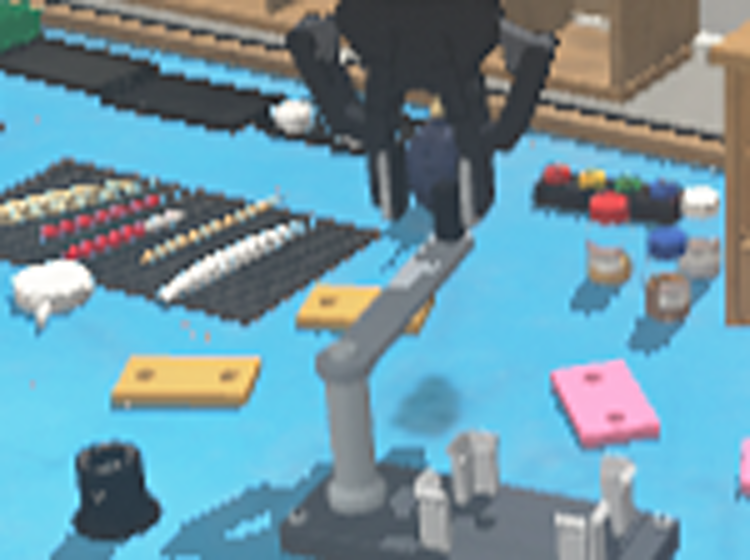

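```bash
python3 -m handwheel '[[0,0,-0.04,0,0,0,0.2],[0,0,-0.08,0,0,0,0.2],[0,0,-0.1,0,0,0,0],[0,0,-0.1,0,0,0,-0.2]]'; python3 -c "
from h import *
go(.43,-.331,.166,190.2)"
```

```text
clock: 13.35
ee_pos: [0.5457, 0.1636, 0.1709]
eef_rot: [-0.001, 0.99, 0.14, 0.004]
contact_force: [-0.2, -0.8, -1.2]
opening: 0.598
cur [545.7 163.6 170.9] jaw -73.9 q6 73 -> 31
shift mm [-248.7  442.9    2.2] turn [-0.5 -0.3 95.9] rows>= 12.0
```

```bash
python3 -m handwheel '[[-0.017,0.03,0,0,0,6,-0.2],[-0.034,0.06,0,0,0,12,-0.2],[-0.05,0.09,0,0,0,18,-0.2],[-0.067,0.12,0,0,0,25,-0.2],[-0.083,0.148,0,0,0,32,-0.2]]'; python3 -c "
from h import *
go(.43,-.331,.166,190.2)"
```

```text
clock: 13.85
ee_pos: [0.5038, -0.004, 0.1657]
eef_rot: [0.0, 0.99, -0.141, -0.001]
contact_force: [0.9, -0.3, -0.1]
opening: 0.597
cur [503.8  -4.  165.7] jaw -106.2 q6 56 -> 31
shift mm [ 2.010e+01  3.346e+02 -1.000e-01] turn [ 0.1  0.1 63.6] rows>= 8.0
```

```bash
python3 -m handwheel '[[0.002,0.034,0,0,0,6,-0.2],[0.004,0.067,0,0,0,12,-0.2],[0.006,0.1,0,0,0,19,-0.2],[0.008,0.135,0,0,0,26,-0.2],[0.01,0.168,0,0,0,32,-0.2]]'; python3 -c "
from h import *
go(.43,-.331,.166,190.2)"
```

```text
clock: 14.35
ee_pos: [0.4677, -0.1681, 0.1657]
eef_rot: [0.0, 0.913, -0.408, -0.001]
contact_force: [1.2, -0.4, 0.0]
opening: 0.594
cur [ 467.7 -168.1  165.7] jaw -138.1 q6 43 -> 31
shift mm [ 96.2 136.7  -0.3] turn [ 0.1  0.1 31.7] rows>= 4.0
```

```bash
python3 -m handwheel '[[0.02,0.034,0,0,0,7,-0.2],[0.042,0.068,0,0,0,14,-0.2],[0.065,0.1,0,0,0,20,-0.2],[0.085,0.12,0,0,0,26,-0.2],[0.096,0.136,0,0,0,32,-0.2]]'; python3 -c "
from h import *
t=img('top','t11');s=img('scene','s13');st()
for b in blanks(t): print(*b)
for b in blanks(s,'scene'): print(*b)
crop(t,190,190,110,85,7,'tc12');crop(s,180,180,110,95,7,'sc14')
go(.43,-.331,.166,190.2)"
```

```text
clock: 14.85
ee_pos: [0.4316, -0.331, 0.1654]
eef_rot: [0.0, 0.765, -0.644, -0.001]
contact_force: [0.5, 0.3, 0.1]
opening: 0.603
14.95 tcp [ 431.4 -330.9  165.2] F [-1.2 -0.8  0.3] open 0.602
[384.9 249.2] [ 430.9 -332.6] [37.7 62.4] 100.2
[165.6 229.1] [479.4 287.1] [38.1 67.3] 116.1
[179.3 190.3] [591.5 252.9] [38.3 66.8] 111.2
[291.   94.5] [881.5 -64. ] [ 36.6 169.2] 93.6
[337.8 397. ] [ 166.3 -303.6] [  8.2 176.2] 90.1
[397.1 298.5] [ 425.3 -333.5] [39.6 67.3] 99.4
[167.  215.5] [471.8 279. ] [37.5 67.8] 118.0
[245.5 123.5] [1274.6  527.9] [222.7  40.7] 30.8
cur [ 431.4 -330.9  165.2] jaw -170.1 q6 30 -> 31
shift mm [-0.1  1.4 -0.8] turn [ 0.1  0.1 -0.3] rows>= 0.0
```

View pics/tc12.png

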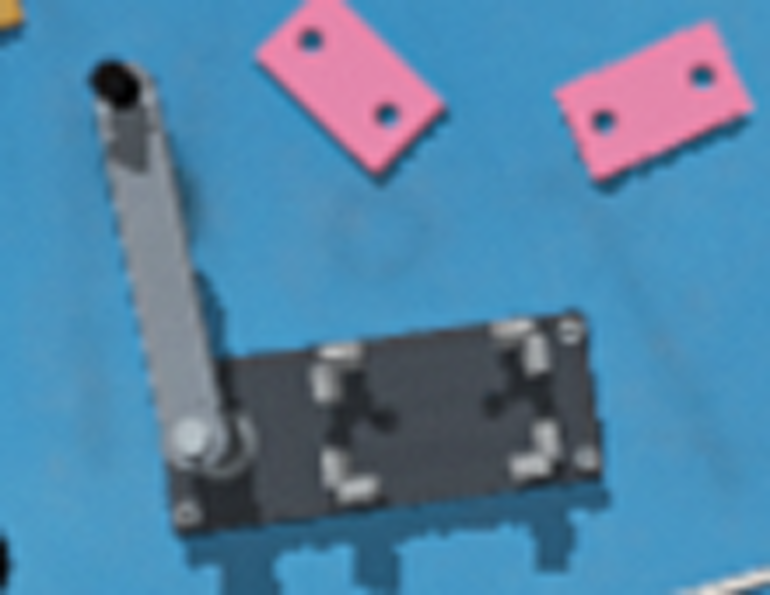

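View pics/sc14.png

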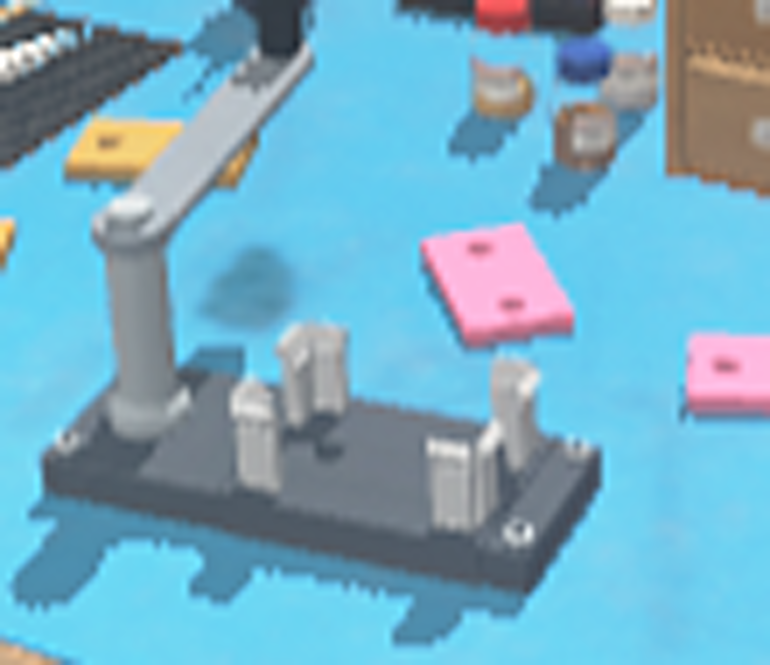

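View pics/s13.png

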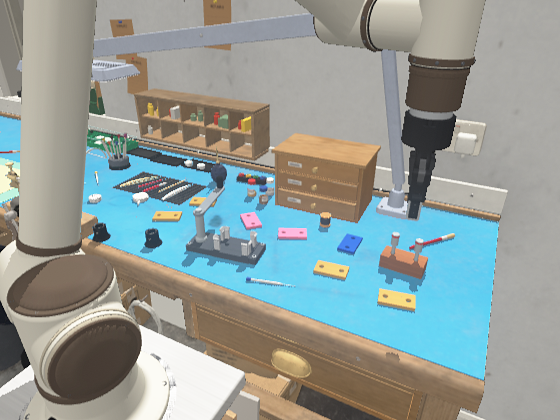

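Run:
```python
from h import *
T=lambda *p:un(p,190,190,7); S=lambda *p:un(p,180,180,7)
c=plane("top",[T(*p) for p in [(337,352),(325,380),(515,328),(538,352),(548,440),(530,465),(333,468),(357,487)]],.048)[:,:2]*1e3
print(c.round(1)); print("nest(corners)",c.mean(0))
l=(c[[0,1,6,7]]).mean(0); r=c[[2,3,4,5]].mean(0); print("yaw",np.degrees(np.arctan2(-(l-r)[0],(l-r)[1])), np.linalg.norm(l-r))
u=c[:4].mean(0)-c[4:].mean(0); print("yaw x",np.degrees(np.arctan2(u[1],u[0])))
b=plane("top",[T(570,330),T(588,458),T(187,513)],.016)[:,:2]*1e3; print("bolts",b.round(1), np.degrees(np.arctan2(-(b[2]-b[1])[0],(b[2]-b[1])[1])),np.degrees(np.arctan2((b[0]-b[1])[1],(b[0]-b[1])[0])))
m=(b[0]+b[2])/2; print("bolt diag centre",m)
for n,a,q in [("hole",S(328,450),T(383,420)),("knob?",S(270,5),T(115,85)),("piv",S(132,210),T(193,440))]:
    X,e,f=tri(a,q); print(n,X*1e3,e,f)
y=np.radians(8.3); d=np.array([-np.sin(y),np.cos(y)])
print("nest from bolt centre",m-25*d, "hole_left exp", m-25*d+22*d, "from pivot", np.array([415,126])-88*d)
```

```text
[[448.9  77.4]
 [438.   81.8]
 [459.2   8.2]
 [450.   -0.9]
 [415.9  -5.4]
 [406.1   1.4]
 [403.9  77.8]
 [396.7  68.3]]
nest(corners) [427.3362081   38.58416734]
yaw 8.239923253026452 76.31945120408064
yaw x 8.010973480158972
bolts [[461.  -12.3]
 [410.  -20.4]
 [386.  138.9]] 8.575829569867265 8.939190902086029
bolt diag centre [423.49356231  63.29900873]
hole [424.60611874  61.38227372  12.34325645] [-0.3901917   0.00051082] [ 0.25759172 -0.16408334]
knob? [543.76017429 157.71071758 105.67879643] [0.34221579 0.00056118] [-0.26157017  0.17163782]
piv [413.177434   124.79207494  92.50089992] [-0.49528654 -0.01081293] [ 0.33402795 -0.23334714]
nest from bolt centre [427.10246734  38.560864  ] hole_left exp [423.92663092  60.33043136] from pivot [427.70334569  38.92173056]
```

```bash
python3 -m handwheel '[[0,0,0.04,0,0,0,-0.25],[0,0,0.08,0,0,0,-0.25],[0,0,0.12,0,0,0,-0.25],[0,0,0.16,0,0,0,-0.25],[0,0,0.16,0,0,0,-0.25]]'; python3 -c "
from h import *
st();s=img('scene','s15');crop(s,350,240,100,75,8,'sc15');go(.431,-.3307,-.027,190.2)"
```

```text
clock: 15.45
ee_pos: [0.4279, -0.3263, 0.0013]
eef_rot: [0.002, 0.767, -0.641, -0.007]
contact_force: [-0.7, -0.0, 0.4]
opening: 0.625
15.45 tcp [ 427.9 -326.3    1.3] F [-0.7 -0.   0.4] open 0.625
cur [ 430.6 -327.8    4.5] jaw -169.7 q6 30 -> 31
shift mm [ 3.1 -0.1 31.5] turn [0.4 0.2 0.1] rows>= 0.7
```

View pics/sc15.png

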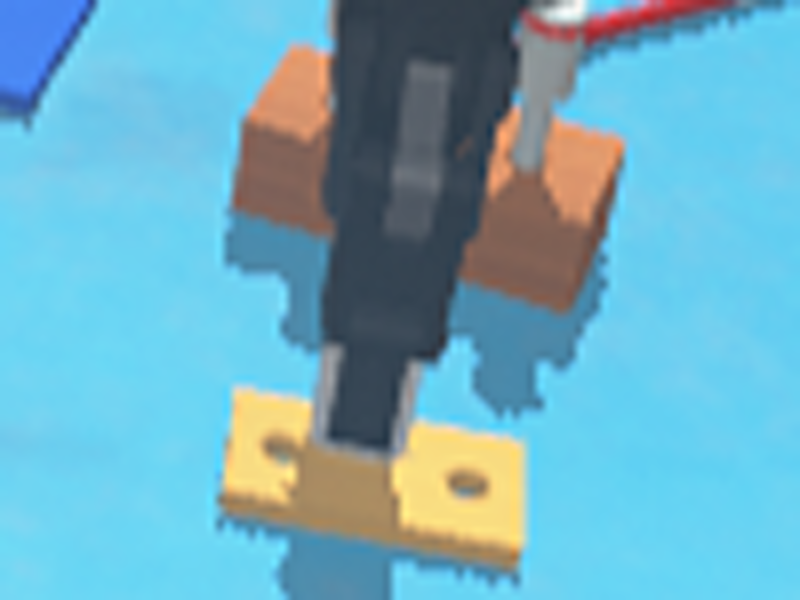

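```bash
python3 -m handwheel '[[0,0,0.01,0,0,0,-0.25],[0,0,0.02,0,0,0,-0.25],[0,0,0.029,0,0,0,-0.25],[0,0,0.029,0,0,0,-0.25],[0,0,0.029,0,0,0,-0.25]]'; python3 -c "
from h import *
st();s=img('scene','s16');crop(s,350,240,100,75,8,'sc16');st()"
```

```text
clock: 16.0
ee_pos: [0.4331, -0.3292, -0.0219]
eef_rot: [-0.0, 0.767, -0.641, 0.0]
contact_force: [-0.1, -0.1, -0.5]
opening: 0.627
16.0 tcp [ 433.1 -329.2  -21.9] F [-0.1 -0.1 -0.5] open 0.627
16.05 tcp [ 433.3 -329.3  -21.7] F [0.  0.1 0.2] open 0.628
```

View pics/sc16.png

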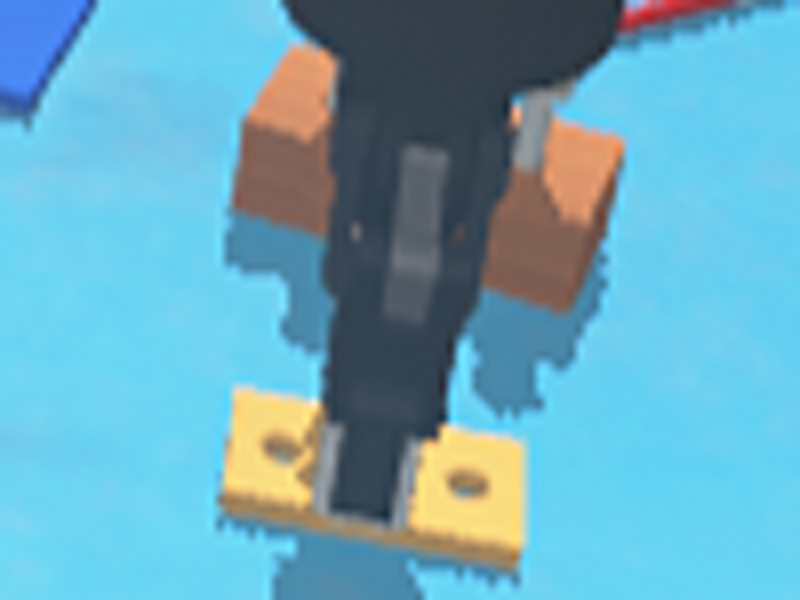

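```bash
python3 -m handwheel '[[0,0,0.003,0,0,0,-0.25],[0,0,0.005,0,0,0,-0.25],[0,0,0.005,0,0,0,-0.25]]';  python3 -m handwheel '[[0,0,0.001,0,0,0,-0.25],[0,0,0.003,0,0,0,-0.25],[0,0,0.003,0,0,0,-0.25]]'; python3 -m handwheel '[[0,0,0.001,0,0,0,-0.25],[0,0,0.002,0,0,0,-0.25],[0,0,0.002,0,0,0,-0.25]]'; python3 -c "
from h import *
st();s=img('scene','s17');crop(s,350,240,100,75,8,'sc17');st()"
```

```text
clock: 16.35
ee_pos: [0.4327, -0.329, -0.0274]
eef_rot: [0.0, 0.767, -0.641, -0.0]
contact_force: [0.3, 0.2, 0.7]
opening: 0.623
clock: 16.65
ee_pos: [0.4327, -0.329, -0.0305]
eef_rot: [0.0, 0.767, -0.641, -0.0]
contact_force: [-1.3, -0.6, 0.1]
opening: 0.623
clock: 16.95
ee_pos: [0.4328, -0.3291, -0.0323]
eef_rot: [0.0, 0.767, -0.641, -0.0]
contact_force: [-0.1, -0.6, -0.7]
opening: 0.629
16.95 tcp [ 432.8 -329.1  -32.3] F [-0.1 -0.6 -0.7] open 0.629
17.0 tcp [ 432.9 -329.1  -32.3] F [ 0.1 -0.  -0.6] open 0.624
```

View pics/sc17.png

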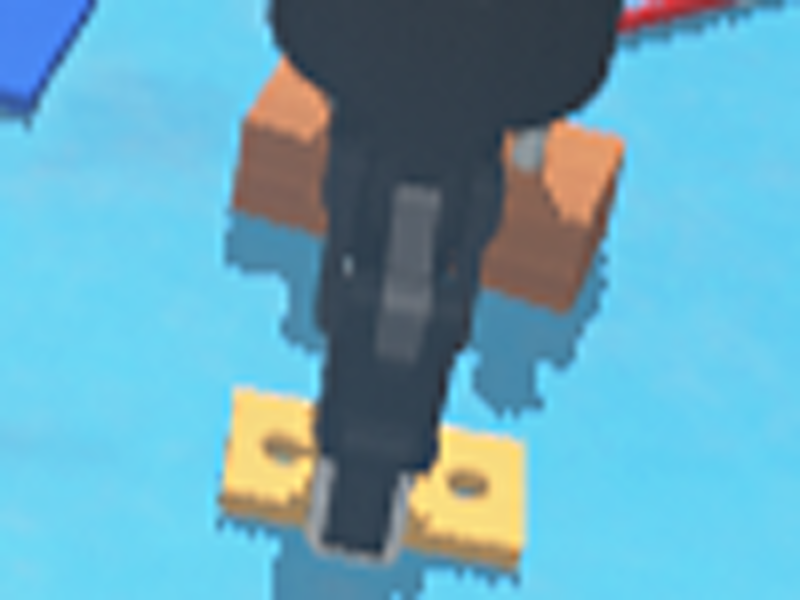

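```bash
python3 -m handwheel '[[0.002,0,0,0,0,0,-0.2],[0.002,0,0,0,0,0,0.2],[0.002,0,0,0,0,0,0.2],[0.002,0,0,0,0,0,0.2],[0.002,0,0,0,0,0,0.2]]' 40;  python3 -c "
from h import *
st();s=img('scene','s18');crop(s,350,240,100,75,8,'sc18');st()"
```

```text
clock: 17.5
ee_pos: [0.4336, -0.3314, -0.0318]
eef_rot: [-0.0, 0.767, -0.641, 0.0]
contact_force: [-0.3, -0.8, 2.5]
opening: 0.451
17.5 tcp [ 433.6 -331.4  -31.8] F [-0.3 -0.8  2.5] open 0.451
17.55 tcp [ 433.6 -331.3  -31.8] F [-1.2 -0.   3.4] open 0.453
```

View pics/sc18.png

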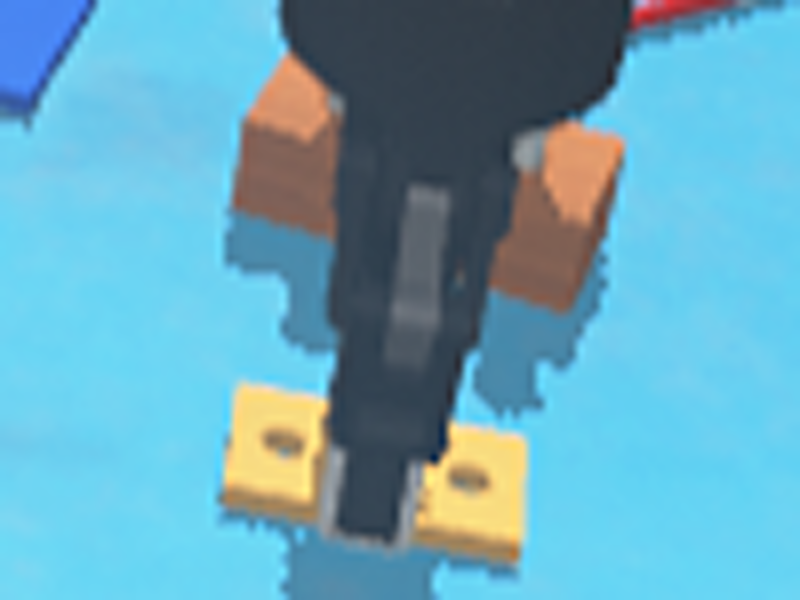

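```bash
python3 -m handwheel '[[0,0,-0.02,0,0,0,0.4],[0,0,-0.05,0,0,0,0.4],[0,0,-0.08,0,0,0,0.4],[0,0,-0.11,0,0,0,0.4],[0,0,-0.11,0,0,0,0.4]]' 50;  python3 -c "
from h import *
st();s=img('scene','s19');crop(s,330,150,140,105,5,'sc19');go(.4272,.0386,.08,188.3)"
```

```text
clock: 18.05
ee_pos: [0.4358, -0.3322, 0.0816]
eef_rot: [-0.001, 0.768, -0.641, 0.004]
contact_force: [0.1, -1.4, -0.9]
opening: 0.444
18.05 tcp [ 435.8 -332.2   81.6] F [ 0.1 -1.4 -0.9] open 0.444
cur [ 434.2 -331.2   79.3] jaw -169.8 q6 31 -> -19
shift mm [-365.2  -58.6   -1.1] turn [-0.2 -0.1  1.9] rows>= 8.2
```

View pics/sc19.png

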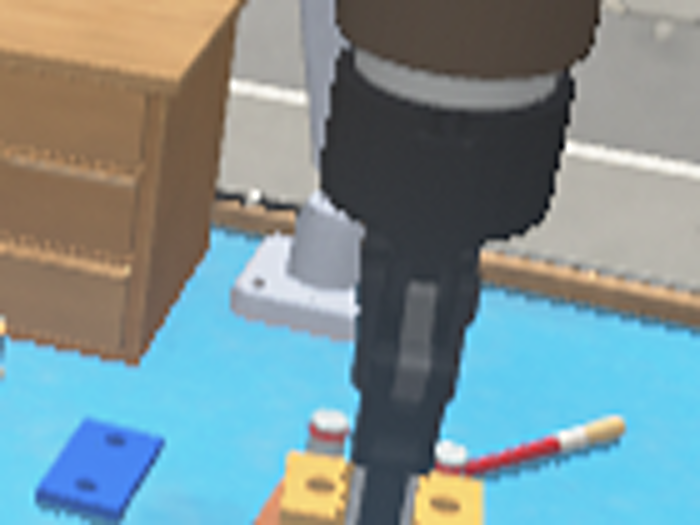

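```bash
python3 -m handwheel '[[-0.03,-0.005,0,0,0,0,0.4],[-0.07,-0.011,0,0,0,0.5,0.4],[-0.11,-0.018,0,0,0,1,0.4],[-0.15,-0.024,0,0,0,1.5,0.4],[-0.19,-0.03,0,0,0,1.9,0.4]]'; python3 -c "
from h import *
go(.4272,.0386,.08,188.3)"
```

```text
clock: 18.6
ee_pos: [0.4273, -0.1372, 0.0761]
eef_rot: [0.001, 0.756, -0.654, -0.002]
contact_force: [0.9, 0.4, -0.3]
opening: 0.447
cur [ 427.3 -137.2   76.1] jaw -171.7 q6 5 -> -19
shift mm [-174.   -25.1   -3.8] turn [ 0.2  0.1 -0. ] rows>= 3.9
```

```bash
python3 -m handwheel '[[-0.04,-0.006,0,0,0,0,0.4],[-0.08,-0.012,0,0,0,0,0.4],[-0.12,-0.018,0,0,0,0,0.4],[-0.16,-0.023,0,0,0,0,0.4],[-0.174,-0.025,0,0,0,0,0.4]]';python3 -m handwheel '[[0,0,0,0,0,0,0.4],[0,0,0,0,0,0,0.4],[0,0,0,0,0,0,0.4]]'; python3 -c "
from h import *
s=img('scene','s20');crop(s,180,160,110,90,7,'sc20');go(.4272,.0386,.05,188.3)"
```

```text
clock: 19.1
ee_pos: [0.4275, 0.0394, 0.0765]
eef_rot: [0.001, 0.758, -0.653, -0.001]
contact_force: [0.1, -0.0, -1.0]
opening: 0.443
clock: 19.4
ee_pos: [0.4278, 0.0361, 0.0771]
eef_rot: [0.001, 0.756, -0.654, -0.0]
contact_force: [-0.4, -0.1, -0.7]
opening: 0.444
cur [428.   36.   77.3] jaw -171.8 q6 -18 -> -19
shift mm [-2.7  0.4 27.3] turn [ 0.1 -0.  -0.1] rows>= 0.6
```

View pics/sc20.png

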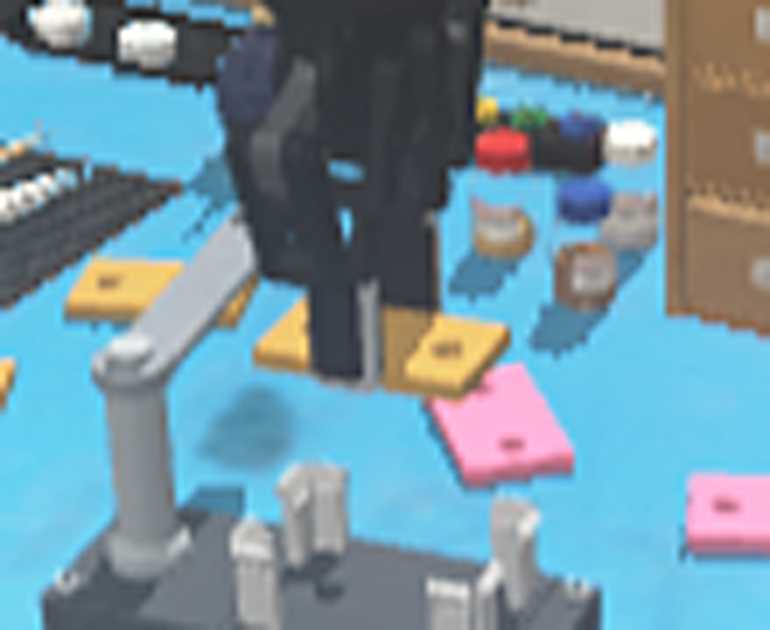

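```bash
python3 -c "
from h import *
print(un((447,349),180,160,7), proj('scene',[[.4312,.0142,.116],[.4312,.0142,.113],[.4312+.002,.0142,.113],[.4312,.0142+.002,.113]]))
"; python3 -m handwheel '[[-0.002,0,0.014,0,0,0,0.4],[-0.0025,0.0005,0.028,0,0,0,0.4],[-0.0025,0.0005,0.042,0,0,0,0.4],[-0.0025,0.0005,0.05,0,0,0,0.4],[-0.0025,0.0005,0.05,0,0,0,0.4]]'; python3 -c "
from h import *
st();s=img('scene','s21');crop(s,180,180,110,90,7,'sc21');go(.4272,.0386,.01,188.3)"
```

```text
[243.42857143 209.42857143] [[243.27082613 208.00225296]
 [243.31957963 209.21573496]
 [243.80278218 208.82739693]
 [242.53508353 209.00933647]]
clock: 19.95
ee_pos: [0.4269, 0.0384, 0.0269]
eef_rot: [0.001, 0.756, -0.654, -0.001]
contact_force: [0.0, -0.6, -1.7]
opening: 0.446
19.95 tcp [426.9  38.4  26.9] F [ 0.  -0.6 -1.7] open 0.446
cur [427.6  38.8  27.6] jaw -171.7 q6 -19 -> -19
shift mm [ 0.1  0.4 17.6] turn [ 0.1 -0.  -0. ] rows>= 0.4
```

View pics/sc21.png

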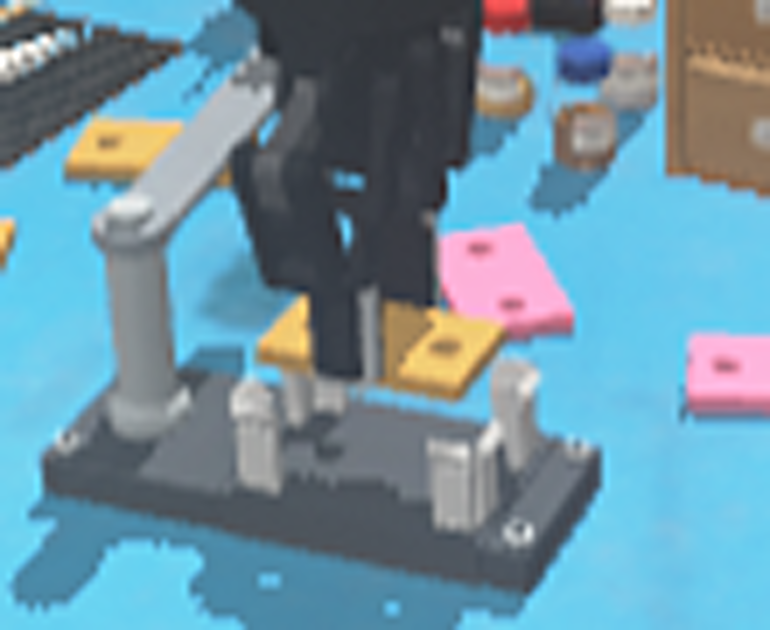

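```bash
python3 -m handwheel '[[0,0.0003,0.006,0,0,0,0.4],[0,0.0003,0.012,0,0,0,0.4],[0,0.0003,0.018,0,0,0,0.4],[0,0.0003,0.018,0,0,0,0.4]]';python3 -m handwheel '[[0,0,0.006,0,0,0,0.4],[0,0,0.012,0,0,0,0.4],[0,0,0.016,0,0,0,0.4],[0,0,0.016,0,0,0,0.4]]'; python3 -m handwheel '[[0,0,0.003,0,0,0,0.4],[0,0,0.006,0,0,0,0.4],[0,0,0.006,0,0,0,0.4]]'; python3 -c "
from h import *
st();s=img('scene','s22');crop(s,180,180,110,90,7,'sc22');go(.4272,.0386,-.0155,188.3)"
```

```text
clock: 20.4
ee_pos: [0.4268, 0.0391, 0.0091]
eef_rot: [0.001, 0.757, -0.654, -0.0]
contact_force: [-0.1, 0.3, -0.5]
opening: 0.446
clock: 20.8
ee_pos: [0.4269, 0.0392, -0.0069]
eef_rot: [0.001, 0.757, -0.654, -0.0]
contact_force: [0.6, -0.5, -0.9]
opening: 0.444
clock: 21.1
ee_pos: [0.4272, 0.0393, -0.0125]
eef_rot: [0.0, 0.757, -0.654, -0.0]
contact_force: [-0.5, -0.6, -0.6]
opening: 0.448
21.1 tcp [427.2  39.3 -12.5] F [-0.5 -0.6 -0.6] open 0.448
cur [427.4  39.3 -12.3] jaw -171.7 q6 -19 -> -19
shift mm [0.7 0.3 3.2] turn [ 0. -0.  0.] rows>= 0.1
```

View pics/sc22.png

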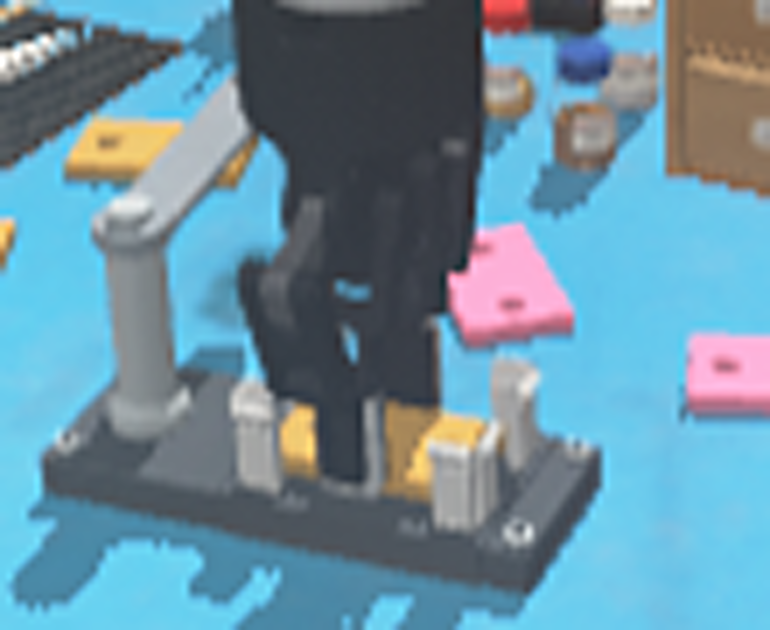

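```bash
python3 -m handwheel '[[0,0,0.0015,0,0,0,0.4],[0,0,0.0028,0,0,0,0.4],[0,0,0.0028,0,0,0,0.4]]'; python3 -m handwheel '[[0,0,0,0,0,0,-0.25],[0,0,0,0,0,0,-0.25],[0,0,0,0,0,0,-0.25]]' ; python3 -m handwheel '[[0,0,-0.02,0,0,0,-0.25],[0,0,-0.05,0,0,0,-0.25],[0,0,-0.08,0,0,0,-0.25],[0,0,-0.115,0,0,0,-0.25],[0,0,-0.115,0,0,0,-0.25]]';python3 -c "
from h import *
s=img('scene','s23');t=img('top','t23');crop(s,180,180,110,90,7,'sc23');go(.462,-.1835,.1,187.1)
print([b for b in blanks(t)]);print([b for b in blanks(s,'scene')])"
```

```text
clock: 21.45
ee_pos: [0.4273, 0.0393, -0.0151]
eef_rot: [0.0, 0.757, -0.654, -0.0]
contact_force: [-0.5, -0.1, -0.9]
opening: 0.448
clock: 21.75
ee_pos: [0.4276, 0.0395, -0.0149]
eef_rot: [-0.0, 0.757, -0.654, 0.0]
contact_force: [0.5, 0.1, -0.4]
opening: 0.625
clock: 22.25
ee_pos: [0.4309, 0.0407, 0.1045]
eef_rot: [-0.005, 0.757, -0.653, 0.003]
contact_force: [0.4, 0.1, 0.0]
opening: 0.627
cur [427.6  39.6 100.6] jaw -171.7 q6 -19 -> 10
shift mm [225.7  -1.8   0.4] turn [-0.1  0.1  1.2] rows>= 5.0
[(array([331.5, 237.6]), array([ 461.4, -182.8]), array([37.8, 67.5]), np.float32(96.8)), (array([165.7, 229. ]), array([479.4, 287.1]), array([38.1, 67.3]), np.float32(116.1)), (array([179.3, 190.3]), array([591.5, 252.9]), array([38.4, 66.7]), np.float32(111.1)), (array([307.,  97.]), array([ 874.4, -111.1]), array([18.4, 82.3]), np.float32(90.7)), (array([277.6,  94.8]), array([880.3, -24.6]), array([33.9, 84.5]), np.float32(93.8))]
[(array([341.3, 398.5]), array([ 166.3, -309.7]), array([  8.2, 164.1]), np.float32(90.1)), (array([234. , 243.4]), array([441.8,  54. ]), array([42.1, 60.1]), np.float32(97.7)), (array([167. , 215.5]), array([472. , 278.7]), array([37.5, 68.4]), np.float32(118.0))]
```

View pics/sc23.png

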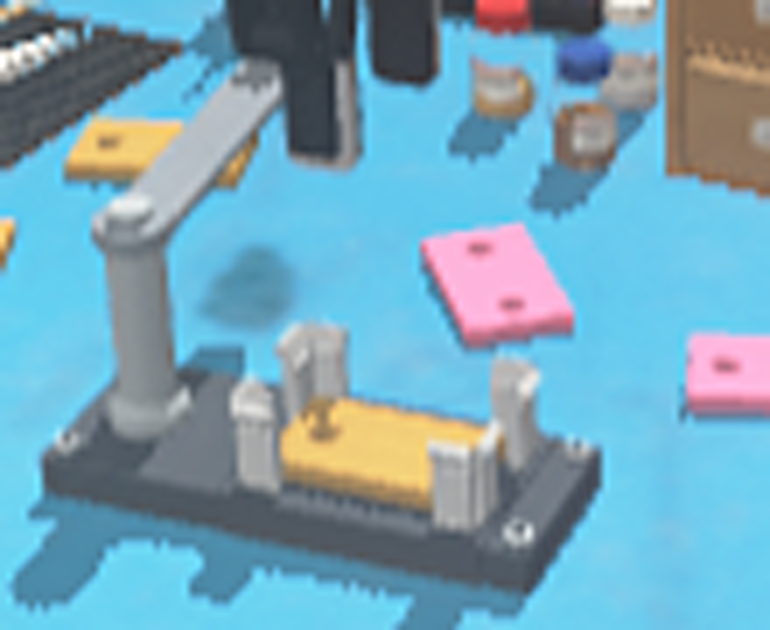

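```bash
python3 -m handwheel '[[0.03,0,0,0,0,0,-0.25],[0.075,0,0,0,0,0.5,-0.25],[0.12,-0.001,0,0,0,1,-0.25],[0.165,-0.002,0,0,0,1.2,-0.25],[0.205,-0.003,0,0,0,1.2,-0.25]]'; python3 -m handwheel '[[0.016,0,0.03,0,0,0,-0.25],[0.02,0,0.06,0,0,0,-0.25],[0.02,0,0.085,0,0,0,-0.25],[0.02,0,0.085,0,0,0,-0.25],[0.02,0,0.085,0,0,0,-0.25]]'; python3 -c "
from h import *
s=img('scene','s24');crop(s,290,210,90,80,8,'sc24');go(.463,-.183,-.032,187)
print([b for b in blanks(s,'scene')])"
```

```text
clock: 22.85
ee_pos: [0.459, -0.1649, 0.0984]
eef_rot: [0.001, 0.749, -0.662, -0.001]
contact_force: [1.0, 1.2, -0.1]
opening: 0.624
clock: 23.35
ee_pos: [0.4619, -0.1829, 0.0142]
eef_rot: [0.001, 0.75, -0.662, -0.001]
contact_force: [0.6, -0.3, 0.6]
opening: 0.623
cur [ 462.9 -182.8   15.2] jaw -172.8 q6 10 -> 10
shift mm [ 0.2 -0.1 47.2] turn [ 0.  -0.   0.2] rows>= 1.0
[(array([334.4, 395.5]), array([ 166.3, -297.3]), array([  8.2, 189. ]), np.float32(90.1)), (array([331.1, 268.6]), array([ 456.5, -186.9]), array([37.3, 68.1]), np.float32(96.8)), (array([234. , 243.6]), array([441. ,  53.7]), array([41. , 60.6]), np.float32(98.9)), (array([167. , 215.5]), array([471.8, 279. ]), array([37.5, 67.8]), np.float32(118.0)), (array([245.5, 125.5]), array([1248.3,  510.7]), array([159.9,  39.8]), np.float32(31.9))]
```

View pics/sc24.png

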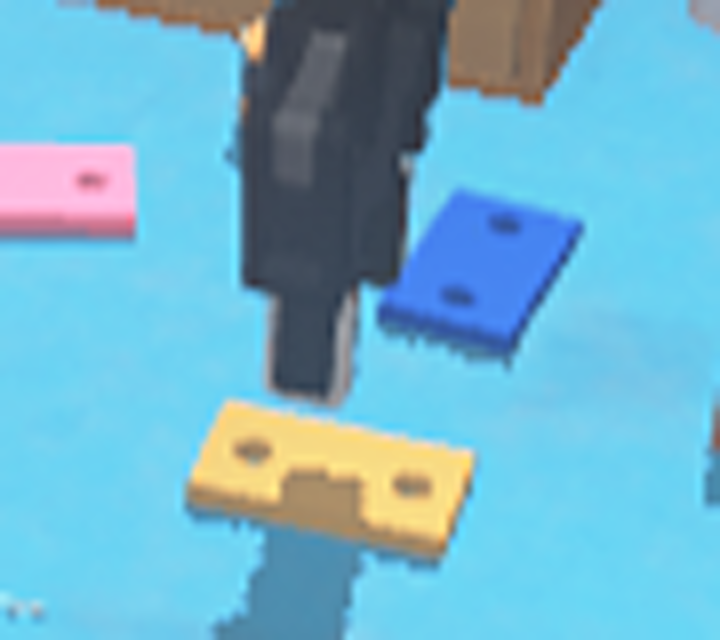

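```bash
python3 -m handwheel '[[0,0,0.015,0,0,0,-0.25],[0,0,0.03,0,0,0,-0.25],[0,0,0.04,0,0,0,-0.25],[0,0,0.046,0,0,0,-0.25],[0,0,0.046,0,0,0,-0.25]]'; python3 -c "
from h import *
st()";  python3 -m handwheel '[[0,0,0.001,0,0,0,-0.2],[0,0,0.001,0,0,0,0.2],[0,0,0.001,0,0,0,0.4],[0,0,0.001,0,0,0,0.4],[0,0,0.001,0,0,0,0.4]]' 50;  python3 -c "
from h import *
st();s=img('scene','s25');crop(s,290,210,90,80,8,'sc25');st()"
```

```text
clock: 23.9
ee_pos: [0.4626, -0.1827, -0.031]
eef_rot: [0.0, 0.75, -0.662, -0.0]
contact_force: [-0.8, -0.8, 0.0]
opening: 0.628
23.9 tcp [ 462.6 -182.7  -31. ] F [-0.8 -0.8  0. ] open 0.628
clock: 24.4
ee_pos: [0.4631, -0.1829, -0.0311]
eef_rot: [-0.0, 0.75, -0.662, 0.001]
contact_force: [-0.8, 0.8, 5.6]
opening: 0.448
24.4 tcp [ 463.1 -182.9  -31.1] F [-0.8  0.8  5.6] open 0.448
24.45 tcp [ 463.1 -182.9  -31.1] F [-1.1  0.7  6.3] open 0.446
```

View pics/sc25.png

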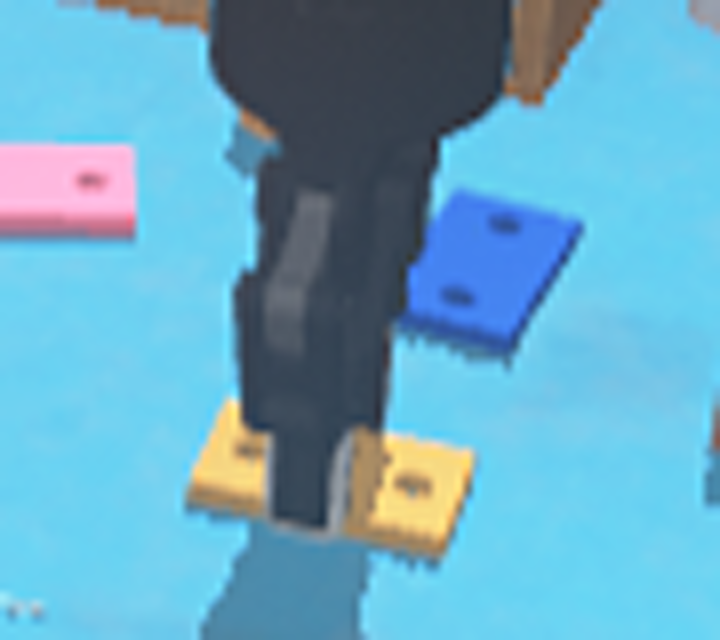

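```bash
python3 -m handwheel '[[0,0,-0.02,0,0,0,0.4],[0,0,-0.05,0,0,0,0.4],[0,0,-0.08,0,0,0,0.4],[0,0,-0.11,0,0,0,0.4],[0,0,-0.11,0,0,0,0.4]]';  python3 -c "
from h import *
st();s=img('scene','s26');crop(s,280,150,110,90,7,'sc26')
o=readout.get_obs(); e=o['ee_pos']; M=Ro.from_quat(np.roll(o['eef_rot'],-1)).as_matrix(); top=e+[0,0,.0318+.004]
print(proj('scene',[top+.022*M[:,0],top-.022*M[:,0],top+.024*M[:,0]]))
for b in holes(s): print(b)
go(.4272,.0386,.08,188.3)"
```

```text
clock: 24.95
ee_pos: [0.4657, -0.1833, 0.0821]
eef_rot: [-0.003, 0.75, -0.662, 0.004]
contact_force: [0.2, -0.2, -0.7]
opening: 0.444
24.95 tcp [ 465.7 -183.3   82.1] F [ 0.2 -0.2 -0.7] open 0.444
[[344.90991126 224.92582932]
 [323.76388898 221.04067693]
 [345.8873678  225.10541712]]
(array([320.1, 389.4]), [])
(array([234. , 243.6]), [])
(array([346.6, 224.7]), [array([346.29248596, 224.28815543])])
(array([167. , 215.5]), [array([158.53722795, 214.52004582]), array([174.9744186 , 214.78372093])])
(array([245.5, 123.5]), [])
cur [ 463.9 -182.9   79.9] jaw -172.9 q6 10 -> -19
shift mm [-224.4    9.    -0.3] turn [-0.3 -0.  -1.2] rows>= 5.0
```

View pics/sc26.png

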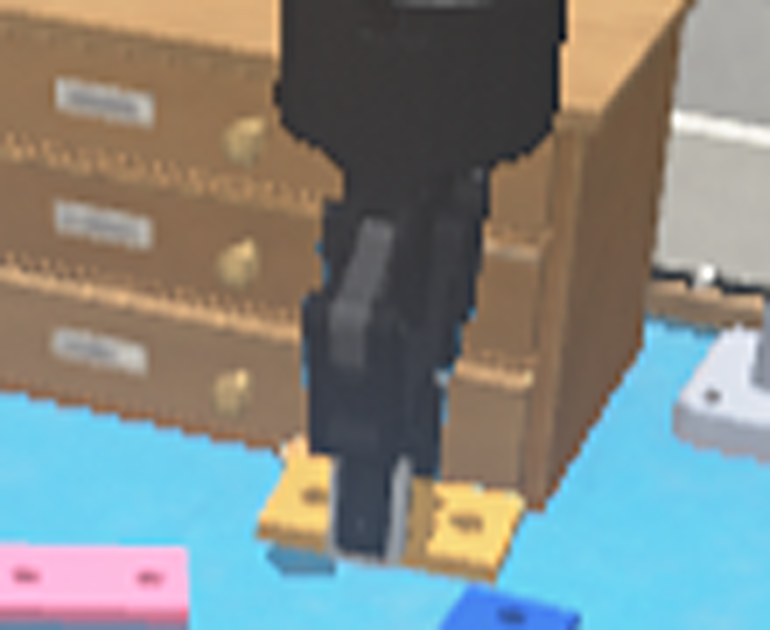

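```bash
python3 -m handwheel '[[-0.03,0.001,0,0,0,0,0.4],[-0.075,0.003,0,0,0,-0.5,0.4],[-0.12,0.005,0,0,0,-0.8,0.4],[-0.165,0.007,0,0,0,-1.2,0.4],[-0.206,0.009,0,0,0,-1.2,0.4]]';python3 -m handwheel '[[-0.02,0,0.01,0,0,0,0.4],[-0.02,0,0.03,0,0,0,0.4],[-0.02,0,0.04,0,0,0,0.4],[-0.02,0,0.04,0,0,0,0.4],[-0.02,0,0.04,0,0,0,0.4]]'; python3 -c "
from h import *
s=img('scene','s27');crop(s,180,180,110,90,7,'sc27')
o=readout.get_obs(); e=o['ee_pos']; M=Ro.from_quat(np.roll(o['eef_rot'],-1)).as_matrix(); top=e+[0,0,.0318+.004]
print(proj('scene',[top+.022*M[:,0],top-.022*M[:,0],top+.024*M[:,0]]))
for b in holes(s): print(b)
go(.427,.0406,.0,188.3)"
```

```text
clock: 25.5
ee_pos: [0.4264, 0.0217, 0.0768]
eef_rot: [0.001, 0.756, -0.654, -0.001]
contact_force: [0.6, -0.8, -0.5]
opening: 0.448
clock: 26.0
ee_pos: [0.4251, 0.0396, 0.0377]
eef_rot: [0.001, 0.756, -0.654, -0.0]
contact_force: [0.2, -0.5, -0.5]
opening: 0.447
[[241.85686987 224.77003178]
 [223.87595674 221.40150116]
 [242.68609366 224.92537793]]
(array([341.1, 398.4]), [])
(array([233.5, 243.4]), [array([225.63787401, 240.75932621])])
(array([241.1, 226.6]), [array([237.01049521, 223.30222132]), array([242.24015047, 225.65590972])])
(array([167. , 215.5]), [array([158.53334689, 214.51281009]), array([174.99978587, 214.75952891])])
(array([197.5, 201. ]), [array([194.86757736, 199.95650962])])
cur [425.5  39.8  38.1] jaw -171.7 q6 -19 -> -19
shift mm [-0.6 -1.6 38.1] turn [-0. -0. -0.] rows>= 0.8
```

View pics/sc27.png

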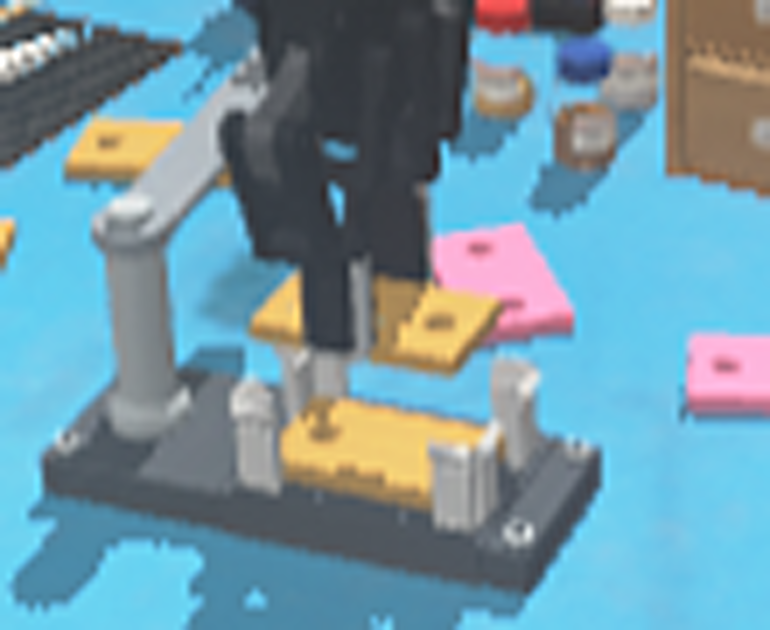

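```bash
python3 -m handwheel '[[-0.0006,-0.0016,0.008,0,0,0,0.4],[-0.0006,-0.0016,0.016,0,0,0,0.4],[-0.0006,-0.0016,0.024,0,0,0,0.4],[-0.0006,-0.0016,0.03,0,0,0,0.4],[-0.0006,-0.0016,0.03,0,0,0,0.4]]';python3 -m handwheel '[[0,0,0.005,0,0,0,0.4],[0,0,0.01,0,0,0,0.4],[0,0,0.013,0,0,0,0.4],[0,0,0.013,0,0,0,0.4]]'; python3 -m handwheel '[[0,0,0.001,0,0,0,0.4],[0,0,0.0025,0,0,0,0.4],[0,0,0.0025,0,0,0,0.4]]'
```

```text
clock: 26.55
ee_pos: [0.4259, 0.0406, 0.007]
eef_rot: [0.001, 0.756, -0.654, -0.001]
contact_force: [-0.1, -0.7, -1.1]
opening: 0.448
clock: 26.95
ee_pos: [0.4265, 0.0408, -0.0054]
eef_rot: [0.0, 0.757, -0.654, -0.0]
contact_force: [1.1, -2.0, -1.9]
opening: 0.447
clock: 27.25
ee_pos: [0.4266, 0.0409, -0.0075]
eef_rot: [0.0, 0.757, -0.654, 0.0]
contact_force: [0.3, -2.5, 0.8]
opening: 0.444
```

```bash
python3 -m handwheel '[[0,0,0,0,0,0,-0.25],[0,0,0,0,0,0,-0.25],[0,0,0,0,0,0,-0.25]]' ; python3 -m handwheel '[[0,0,-0.02,0,0,0,-0.25],[0,0,-0.05,0,0,0,-0.25],[0,0,-0.08,0,0,0,-0.25],[0,0,-0.115,0,0,0,-0.25],[0,0,-0.115,0,0,0,-0.25]]';python3 -c "
from h import *
s=img('scene','s28');t=img('top','t28');crop(s,180,180,110,90,7,'sc28');go(.481,.2882,.1,26.1)
print([b for b in blanks(t)]);print([b for b in blanks(s,'scene')])
for b in holes(t): 
  if b[0][1]>150: print(b[0],[np.round(plane('top',h,.007)[0,:2]*1e3,1) for h in b[1]])"
```

```text
clock: 27.55
ee_pos: [0.4271, 0.0415, -0.0074]
eef_rot: [-0.001, 0.757, -0.654, 0.0]
contact_force: [-0.3, -0.4, 0.7]
opening: 0.626
clock: 28.05
ee_pos: [0.4302, 0.0426, 0.112]
eef_rot: [-0.005, 0.757, -0.653, 0.003]
contact_force: [-0.2, 1.0, -0.3]
opening: 0.624
cur [426.9  41.4 108.1] jaw -171.7 q6 -19 -> -21
shift mm [-236.4  -89.1    8.6] turn [ -0.1   0.1 -17.8] rows>= 5.6
[(array([261.7, 249.2]), array([426.3,  13.4]), array([24.7, 43.6]), np.float32(161.4)), (array([165.7, 229. ]), array([479.4, 287.1]), array([38.1, 67.3]), np.float32(116.1)), (array([179.3, 190.3]), array([591.5, 252.9]), array([38.3, 66.8]), np.float32(111.2)), (array([290.6,  95. ]), array([879.9, -62.7]), array([ 39.3, 166.5]), np.float32(93.5))]
[(array([341.3, 398.5]), array([ 166.4, -309.7]), array([  8.1, 164.1]), np.float32(90.1)), (array([233.8, 241.1]), array([449.3,  58.3]), array([40.6, 65.9]), np.float32(96.1)), (array([167. , 215.5]), array([472. , 278.7]), array([37.5, 68.4]), np.float32(118.0))]
[261.7 249.2] []
[165.7 229. ] [array([471.2, 308.1]), array([490.7, 268.3])]
[179.3 190.3] [array([584.8, 274.7]), array([600.9, 234.1])]
```

View pics/sc28.png

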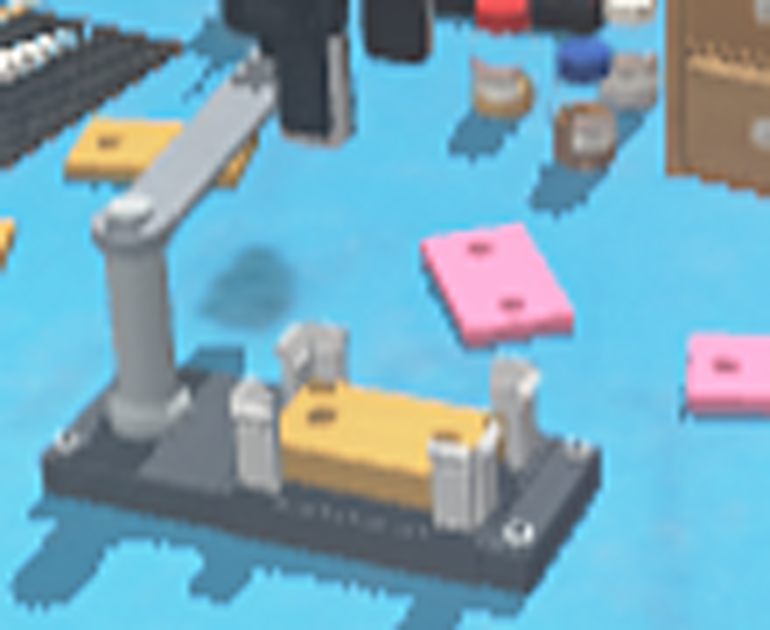

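View pics/t28.png

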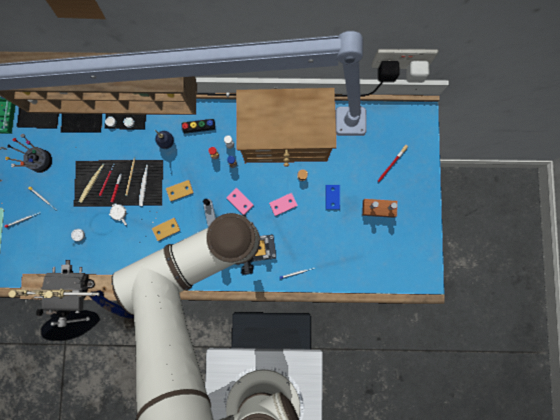

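```bash
python3 -m handwheel '[[-0.03,-0.01,-0.01,0,0,-3,-0.25],[-0.07,-0.026,-0.012,0,0,-6,-0.25],[-0.11,-0.042,-0.012,0,0,-9,-0.25],[-0.15,-0.057,-0.012,0,0,-13,-0.25],[-0.19,-0.072,-0.012,0,0,-17.8,-0.25]]'; python3 -c "
from h import *
go(.481,.288,.04,26.1)"
```

```text
clock: 28.65
ee_pos: [0.4697, 0.2406, 0.1177]
eef_rot: [0.002, 0.849, -0.528, -0.001]
contact_force: [0.6, -0.7, 0.0]
opening: 0.623
cur [469.7 240.6 117.7] jaw -153.7 q6 -18 -> -21
shift mm [-37.5 -31.4  77.6] turn [ 0.2 -0.   0.2] rows>= 2.0
```

```bash
python3 -m handwheel '[[-0.02,-0.017,0.01,0,0,0,-0.25],[-0.0375,-0.0314,0.04,0,0,0,-0.25],[-0.0375,-0.0314,0.075,0,0,0,-0.25],[-0.0375,-0.0314,0.085,0,0,0,-0.25],[-0.0375,-0.0314,0.085,0,0,0,-0.25]]'; python3 -m handwheel '[[0,0,0,0,0,0,-0.25]]'; python3 -c "
from h import *
s=img('scene','s30');crop(s,120,150,100,90,7,'sc30');go(.481,.288,-.031,26.1)
print([b for b in blanks(s,'scene')])"
```

```text
clock: 29.15
ee_pos: [0.4805, 0.2852, 0.0318]
eef_rot: [0.003, 0.849, -0.529, -0.001]
contact_force: [0.3, -0.3, 0.1]
opening: 0.625
clock: 29.25
ee_pos: [0.4826, 0.2869, 0.035]
eef_rot: [-0.0, 0.849, -0.529, 0.0]
contact_force: [0.4, 0.4, -0.3]
opening: 0.623
cur [482.9 287.2  35.8] jaw -153.9 q6 -21 -> -21
shift mm [-1.5  1.5 66.8] turn [-0.1  0.   0. ] rows>= 1.5
[(array([341.7, 398.6]), array([ 166.4, -310.4]), array([  8. , 162.7]), np.float32(90.1)), (array([233.8, 241.1]), array([449.5,  58.3]), array([40.6, 66.1]), np.float32(96.8)), (array([167. , 215.5]), array([472. , 278.7]), array([37.5, 68.4]), np.float32(118.0)), (array([197.5, 201. ]), array([575.9, 259.7]), array([36.6, 38.4]), np.float32(118.0)), (array([245.5, 123.5]), array([1274.6,  527.9]), array([222.7,  40.7]), np.float32(30.8))]
```

View pics/sc30.png

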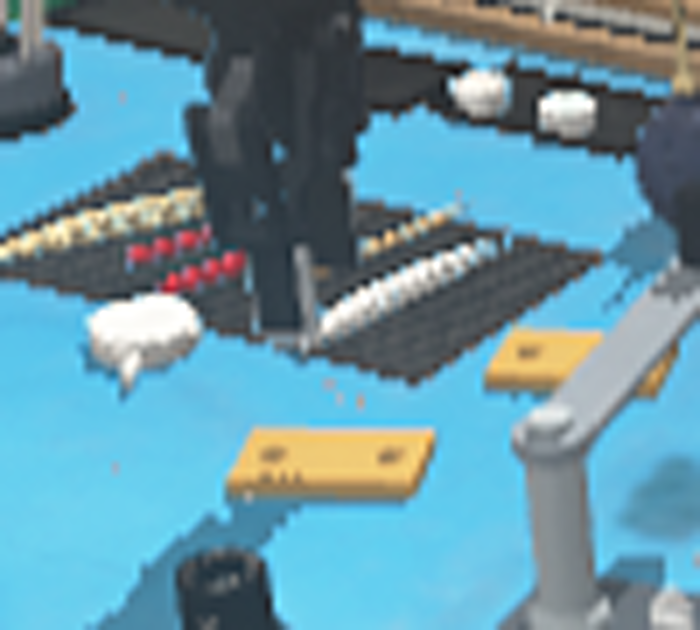

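```bash
python3 -m handwheel '[[-0.0015,0.0015,0.02,0,0,0,-0.25],[-0.0015,0.0015,0.045,0,0,0,-0.25],[-0.0015,0.0015,0.055,0,0,0,-0.25],[-0.0015,0.0015,0.065,0,0,0,-0.25],[-0.0015,0.0015,0.065,0,0,0,-0.25]]'; python3 -m handwheel '[[0,0,0,0,0,0,-0.25]]'; python3 -c "
from h import *
st();s=img('scene','s31');crop(s,120,170,100,80,7,'sc31')"
```

```text
clock: 29.8
ee_pos: [0.4801, 0.2874, -0.0307]
eef_rot: [0.0, 0.849, -0.529, -0.0]
contact_force: [-0.2, 0.5, 0.4]
opening: 0.622
clock: 29.9
ee_pos: [0.4807, 0.2881, -0.0297]
eef_rot: [-0.001, 0.849, -0.529, 0.0]
contact_force: [1.6, 0.4, -0.1]
opening: 0.627
29.9 tcp [480.7 288.1 -29.7] F [ 1.6  0.4 -0.1] open 0.627
```

View pics/sc31.png

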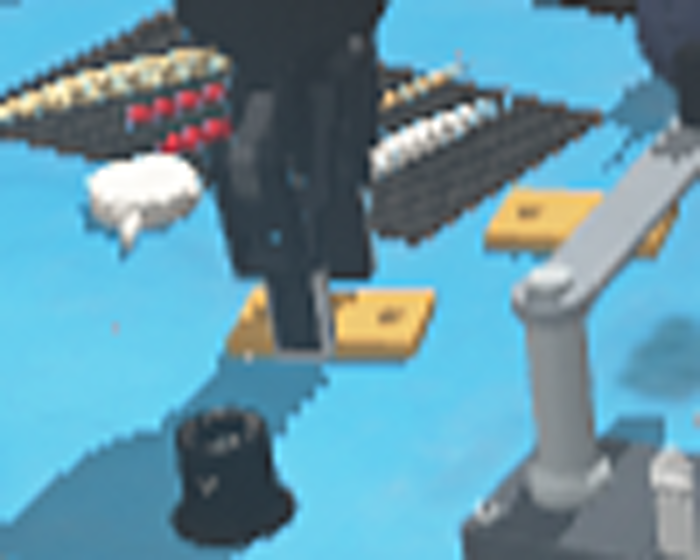

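```bash
python3 -m handwheel '[[0,0,0.0015,0,0,0,-0.25],[0,0,0.0015,0,0,0,0.2],[0,0,0.0015,0,0,0,0.4],[0,0,0.0015,0,0,0,0.4],[0,0,0.0015,0,0,0,0.4]]' 50; python3 -m handwheel '[[0,0,-0.02,0,0,0,0.4],[0,0,-0.06,0,0,0,0.4],[0,0,-0.1,0,0,0,0.4],[0,0,-0.14,0,0,0,0.4],[0,0,-0.155,0,0,0,0.4]]';python3 -m handwheel '[[0,0,0,0,0,0,0.4],[0,0,0,0,0,0,0.4]]'
cat >> h.py <<'E'
def heldcheck(name,crp):
    s=img('scene',name); crop(s,*crp,name+'c')
    o=readout.get_obs(); e=o['ee_pos']; M=Ro.from_quat(np.roll(o['eef_rot'],-1)).as_matrix(); top=e+[0,0,.0318+.004]
    print("pred holes",proj('scene',[top+.022*M[:,0],top-.022*M[:,0],top+.024*M[:,0],top+.022*M[:,0]+[0,0,.003]]).round(1).tolist())
    for b in holes(s): print(b[0],[np.round(h,1) for h in b[1]])
E
python3 -c "
from h import *
heldcheck('s32',(120,110,110,90,7))
go(.4272,.0386,.12,188.3)"
```

```text
clock: 30.45
ee_pos: [0.4806, 0.2881, -0.0312]
eef_rot: [-0.001, 0.849, -0.529, 0.0]
contact_force: [-1.7, -0.8, 5.4]
opening: 0.444
clock: 30.95
ee_pos: [0.4817, 0.289, 0.1271]
eef_rot: [-0.003, 0.849, -0.529, 0.001]
contact_force: [0.5, -0.3, -1.1]
opening: 0.444
clock: 31.15
ee_pos: [0.4792, 0.2871, 0.1219]
eef_rot: [0.001, 0.848, -0.529, -0.001]
contact_force: [0.3, 0.9, -1.4]
opening: 0.447
pred holes [[167.9, 161.0], [150.3, 160.8], [168.7, 161.0], [167.7, 159.9]]
[341.7 398.7] []
[233.8 241.1] [array([225.4, 239. ])]
[168.  161.5] []
[245.5 123.5] []
cur [479.  286.7 121.1] jaw -153.9 q6 -21 -> -19
shift mm [200.1 155.6   1.8] turn [ 0.2 -0.1 17.8] rows>= 5.6
```

View pics/s32c.png

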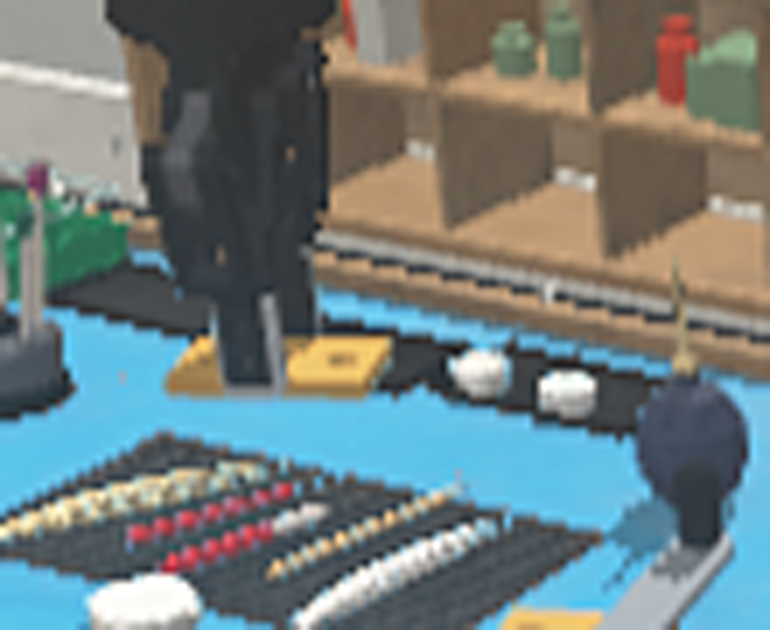

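```bash
python3 -m handwheel '[[0.025,0.02,0,0,0,3,0.4],[0.06,0.046,0,0,0,6,0.4],[0.095,0.073,0,0,0,9,0.4],[0.13,0.1,0,0,0,13,0.4],[0.165,0.127,0,0,0,17.8,0.4]]'; python3 -c "
from h import *
go(.427,.0406,.055,188.3)"
```

```text
clock: 31.7
ee_pos: [0.4369, 0.0814, 0.1211]
eef_rot: [0.002, 0.756, -0.655, -0.001]
contact_force: [0.1, -0.7, -0.8]
opening: 0.448
cur [436.9  81.4 121.1] jaw -171.8 q6 -23 -> -19
shift mm [38.9 15.3 66.2] turn [ 0.2 -0.1 -0.1] rows>= 1.7
```

```bash
python3 -m handwheel '[[0.025,0.01,0,0,0,0,0.4],[0.039,0.0153,0.02,0,0,0,0.4],[0.039,0.0153,0.05,0,0,0,0.4],[0.039,0.0153,0.066,0,0,0,0.4],[0.039,0.0153,0.066,0,0,0,0.4]]';python3 -m handwheel '[[0,0,0,0,0,0,0.4],[0,0,0,0,0,0,0.4]]'; python3 -c "
from h import *
heldcheck('s33',(180,170,110,90,7))
go(.427,.0406,.008,188.3)"
```

```text
clock: 32.2
ee_pos: [0.4261, 0.0412, 0.0536]
eef_rot: [0.004, 0.756, -0.654, -0.002]
contact_force: [-0.7, 0.3, -0.3]
opening: 0.45
clock: 32.4
ee_pos: [0.4297, 0.0431, 0.0574]
eef_rot: [-0.0, 0.757, -0.654, 0.0]
contact_force: [-0.2, -0.4, -0.6]
opening: 0.444
pred holes [[241.3, 215.9], [223.2, 212.7], [242.1, 216.1], [241.2, 214.7]]
[338.2 397.2] []
[233.7 241.3] [array([225.4, 239. ])]
[240.7 217.5] [array([235.7, 215.9]), array([241.7, 216.5])]
[197.5 201. ] [array([194.9, 200. ])]
cur [429.9  43.2  57.6] jaw -171.6 q6 -19 -> -19
shift mm [ 2.2  3.3 49.6] turn [-0.1  0.   0.1] rows>= 1.1
```

View pics/s33c.png

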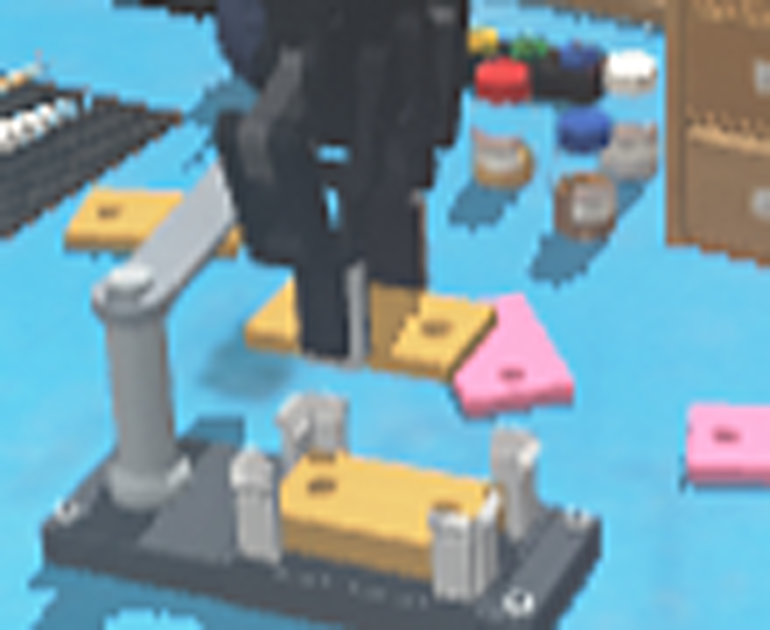

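```bash
python3 -m handwheel '[[0.0026,0.0033,0.005,0,0,0,0.4],[0.0026,0.0033,0.015,0,0,0,0.4],[0.0026,0.0033,0.025,0,0,0,0.4],[0.0026,0.0033,0.032,0,0,0,0.4],[0.0026,0.0033,0.032,0,0,0,0.4]]';python3 -c "
from h import *
go(.427,.0402,.005,188.3)"
```

```text
clock: 32.95
ee_pos: [0.4254, 0.0393, 0.0237]
eef_rot: [0.001, 0.757, -0.654, -0.001]
contact_force: [-0.4, 0.4, -1.1]
opening: 0.446
cur [425.4  39.3  23.7] jaw -171.7 q6 -19 -> -19
shift mm [-0.7 -1.8 18.7] turn [ 0.2 -0.1  0. ] rows>= 0.4
```

```bash
python3 -m handwheel '[[-0.0007,-0.0012,0.006,0,0,0,0.4],[-0.0007,-0.0012,0.012,0,0,0,0.4],[-0.0007,-0.0012,0.019,0,0,0,0.4],[-0.0007,-0.0012,0.019,0,0,0,0.4]]';python3 -m handwheel '[[0,0,0.003,0,0,0,0.4],[0,0,0.005,0,0,0,0.4],[0,0,0.005,0,0,0,0.4]]';python3 -m handwheel '[[0,0,0.001,0,0,0,0.4],[0,0,0.001,0,0,0,0.4]]'
```

```text
clock: 33.35
ee_pos: [0.4267, 0.0403, 0.005]
eef_rot: [0.001, 0.757, -0.654, -0.0]
contact_force: [-1.0, -0.4, -0.2]
opening: 0.446
clock: 33.65
ee_pos: [0.4273, 0.0405, 0.0009]
eef_rot: [0.0, 0.757, -0.654, -0.0]
contact_force: [-0.2, 1.2, -1.0]
opening: 0.455
clock: 33.85
ee_pos: [0.4275, 0.0406, 0.0001]
eef_rot: [-0.0, 0.757, -0.654, 0.0]
contact_force: [0.5, -0.1, -0.2]
opening: 0.445
```

Release, lift, then look for the fourth blank.

```bash
python3 -m handwheel '[[0,0,0.001,0,0,0,0.4],[0,0,0.001,0,0,0,-0.25],[0,0,0.001,0,0,0,-0.25],[0,0,0.001,0,0,0,-0.25]]' ; python3 -m handwheel '[[0,0,-0.02,0,0,0,-0.25],[0,0,-0.05,0,0,0,-0.25],[0,0,-0.08,0,0,0,-0.25],[0,0,-0.115,0,0,0,-0.25],[0,0,-0.12,0,0,0,-0.25]]';python3 -c "
from h import *
s=img('scene','s34');t=img('top','t34');crop(s,180,180,110,90,7,'sc34');
print([b for b in blanks(t)]);print([b for b in blanks(s,'scene')])
for b in holes(t): 
  if b[0][1]>150: print(b[0],[np.round(plane('top',h,.007)[0,:2]*1e3,1) for h in b[1]])
go(.5936,.2525,.12,21.4)"
```

```text
clock: 34.25
ee_pos: [0.4276, 0.0406, -0.0009]
eef_rot: [-0.0, 0.757, -0.654, 0.0]
contact_force: [-0.5, -0.0, -0.7]
opening: 0.622
clock: 34.75
ee_pos: [0.4302, 0.0416, 0.1231]
eef_rot: [-0.004, 0.757, -0.654, 0.002]
contact_force: [0.0, 0.8, -0.3]
opening: 0.625
[(array([261.3, 248.5]), array([428.1,  14.7]), array([23. , 46.3]), np.float32(161.4)), (array([179.3, 190.3]), array([591.3, 252.9]), array([38.6, 66.6]), np.float32(111.2)), (array([306.9,  96.7]), array([ 875.2, -110.9]), array([19.3, 70.4]), np.float32(97.3)), (array([278.7,  95.2]), array([879.1, -27.7]), array([36.6, 96.5]), np.float32(93.5))]
[(array([341.3, 398.5]), array([ 166.3, -309.7]), array([  8.2, 164.1]), np.float32(90.1)), (array([235.2, 238.6]), array([460.4,  62.6]), array([40.7, 72.2]), np.float32(98.4))]
[261.3 248.5] []
[179.3 190.3] [array([584.9, 274.7]), array([600.9, 234.1])]
cur [428.   41.  120.1] jaw -171.7 q6 -19 -> -16
shift mm [-185.4 -194.4    1. ] turn [ -0.2   0.1 -13.1] rows>= 6.0
```

View pics/sc34.png

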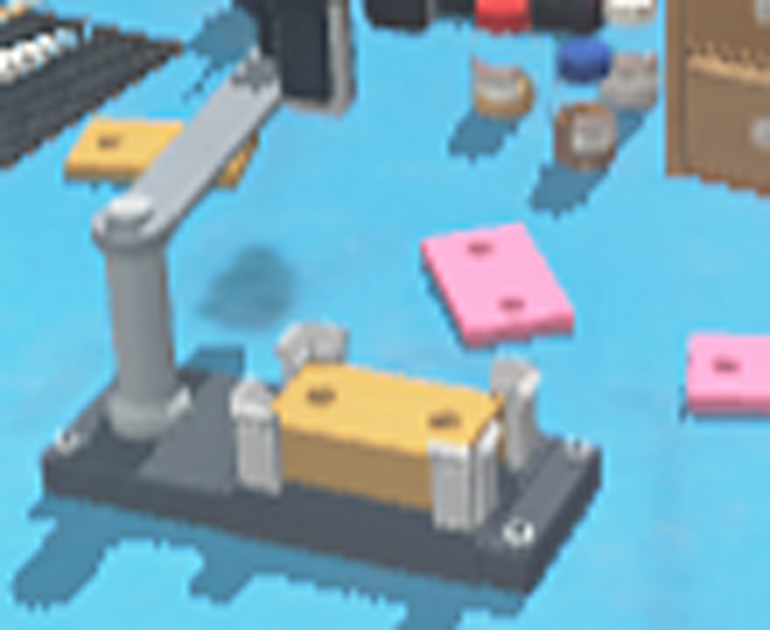

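```bash
python3 -m handwheel '[[-0.025,-0.025,-0.005,0,0,-2,-0.25],[-0.055,-0.055,-0.01,0,0,-5,-0.25],[-0.085,-0.085,-0.01,0,0,-8,-0.25],[-0.115,-0.12,-0.01,0,0,-11,-0.25],[-0.145,-0.154,-0.01,0,0,-13,-0.25]]'; python3 -c "
from h import *
go(.5936,.2525,.04,21.5)"
```

```text
clock: 35.35
ee_pos: [0.5589, 0.2073, 0.1269]
eef_rot: [0.002, 0.826, -0.563, -0.001]
contact_force: [-0.0, 0.6, 0.1]
opening: 0.621
cur [558.9 207.3 126.9] jaw -158.6 q6 -14 -> -16
shift mm [-29.5 -49.2  86.7] turn [ 0.2 -0.  -0.1] rows>= 2.3
```

```bash
python3 -m handwheel '[[-0.015,-0.025,0,0,0,0,-0.25],[-0.0295,-0.049,0.02,0,0,0,-0.25],[-0.0295,-0.049,0.06,0,0,0,-0.25],[-0.0295,-0.049,0.1,0,0,0,-0.25],[-0.0295,-0.049,0.1,0,0,0,-0.25]]'; python3 -m handwheel '[[0,0,0,0,0,0,-0.25],[0,0,0,0,0,0,-0.25]]'; python3 -c "
from h import *
s=img('scene','s35');t=img('top','t35');crop(s,160,130,100,90,7,'sc35');go(.5936,.2525,-.031,21.5)
print([b for b in blanks(s,'scene')])"
```

```text
clock: 35.85
ee_pos: [0.5882, 0.2484, 0.0205]
eef_rot: [0.008, 0.825, -0.565, -0.004]
contact_force: [-0.1, -1.0, -0.2]
opening: 0.627
clock: 36.05
ee_pos: [0.5951, 0.2523, 0.0309]
eef_rot: [-0.001, 0.826, -0.564, 0.001]
contact_force: [-0.4, -0.1, 0.2]
opening: 0.623
cur [595.1 252.4  31.5] jaw -158.7 q6 -16 -> -16
shift mm [-0.6  1.7 62.5] turn [-0.3  0.  -0.2] rows>= 1.4
[(array([341.7, 398.7]), array([ 166.3, -310.4]), array([  8.2, 162.7]), np.float32(90.1)), (array([234.7, 238.5]), array([460.3,  62.9]), array([40.7, 72.7]), np.float32(98.4)), (array([245.5, 123.5]), array([1274.6,  527.9]), array([222.7,  40.7]), np.float32(30.8))]
```

View pics/sc35.png

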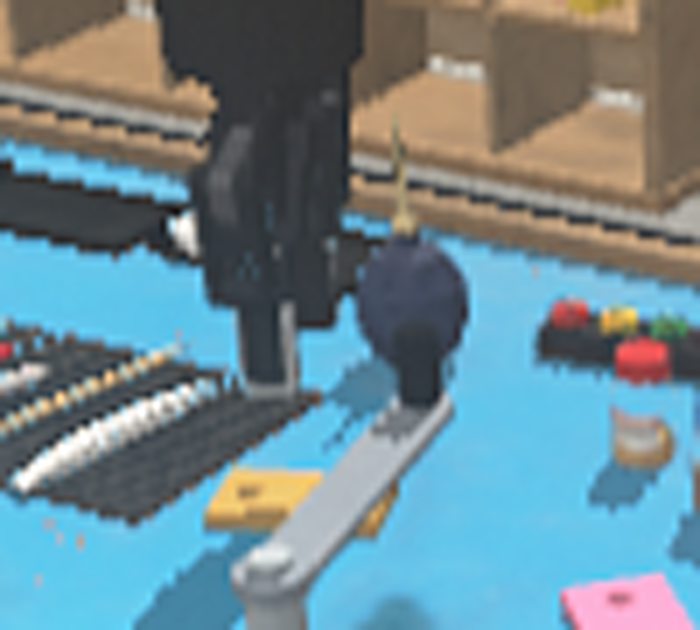

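```bash
python3 -m handwheel '[[-0.0006,0.001,0.02,0,0,0,-0.25],[-0.0006,0.001,0.04,0,0,0,-0.25],[-0.0006,0.001,0.055,0,0,0,-0.25],[-0.0006,0.001,0.061,0,0,0,-0.25],[-0.0006,0.001,0.061,0,0,0,-0.25]]'; python3 -m handwheel '[[0,0,0,0,0,0,-0.25],[0,0,0,0,0,0,-0.25]]'; python3 -c "
from h import *
st();s=img('scene','s36');crop(s,160,150,100,80,7,'sc36');st()"
```

```text
clock: 36.65
ee_pos: [0.5925, 0.2517, -0.0322]
eef_rot: [0.0, 0.826, -0.564, -0.0]
contact_force: [0.4, -0.4, -0.4]
opening: 0.624
clock: 36.85
ee_pos: [0.5934, 0.2523, -0.0309]
eef_rot: [-0.001, 0.826, -0.564, 0.0]
contact_force: [-0.1, -0.7, 0.2]
opening: 0.625
36.85 tcp [593.4 252.3 -30.9] F [-0.1 -0.7  0.2] open 0.625
36.9 tcp [593.2 252.3 -31. ] F [-0.2 -0.7  0.2] open 0.624
```

View pics/sc36.png

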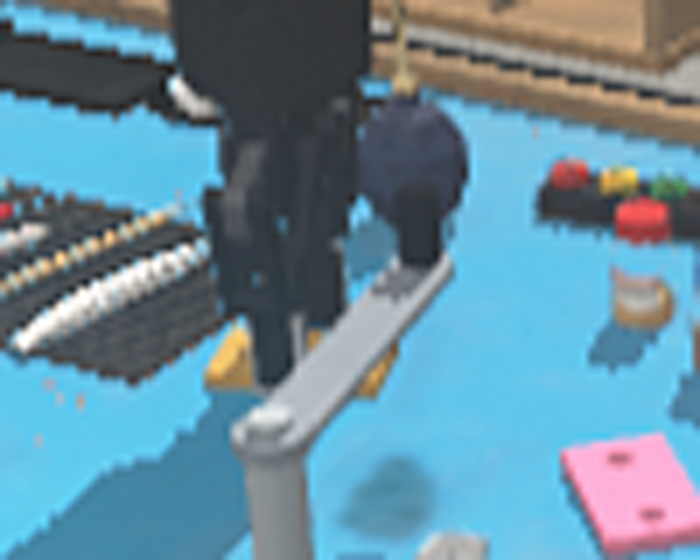

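```bash
python3 -m handwheel '[[0,0,0,0,0,0,-0.25],[0,0,0,0,0,0,0.2],[0,0,0,0,0,0,0.4],[0,0,0,0,0,0,0.4],[0,0,0,0,0,0,0.4]]' 50; python3 -m handwheel '[[0,0,-0.02,0,0,0,0.4],[0,0,-0.06,0,0,0,0.4],[0,0,-0.1,0,0,0,0.4],[0,0,-0.14,0,0,0,0.4],[0,0,-0.16,0,0,0,0.4]]';python3 -m handwheel '[[0,0,0,0,0,0,0.4],[0,0,0,0,0,0,0.4]]'
python3 -c "
from h import *
heldcheck('s37',(150,100,110,90,7))
go(.4272,.0386,.13,188.3)"
```

```text
clock: 37.4
ee_pos: [0.5931, 0.2521, -0.0312]
eef_rot: [-0.001, 0.826, -0.564, 0.0]
contact_force: [-0.5, 0.7, 5.8]
opening: 0.445
clock: 37.9
ee_pos: [0.5938, 0.2525, 0.1315]
eef_rot: [-0.002, 0.826, -0.564, 0.001]
contact_force: [1.3, 0.7, -0.2]
opening: 0.443
clock: 38.1
ee_pos: [0.5917, 0.2515, 0.1268]
eef_rot: [0.001, 0.826, -0.564, -0.001]
contact_force: [-0.2, -0.1, -1.5]
opening: 0.447
pred holes [[206.3, 147.9], [190.1, 147.2], [207.0, 148.0], [206.2, 146.8]]
[331.  394.1] []
[234.7 238.5] [array([225.3, 236.2]), array([242.9, 239.7])]
[206.  148.5] [array([204.6, 151. ])]
[245.5 123.5] []
cur [591.3 251.2 125.8] jaw -158.7 q6 -16 -> -19
shift mm [138.5 230.1  -3.3] turn [ 0.2 -0.  13. ] rows>= 6.0
```

View pics/s37c.png

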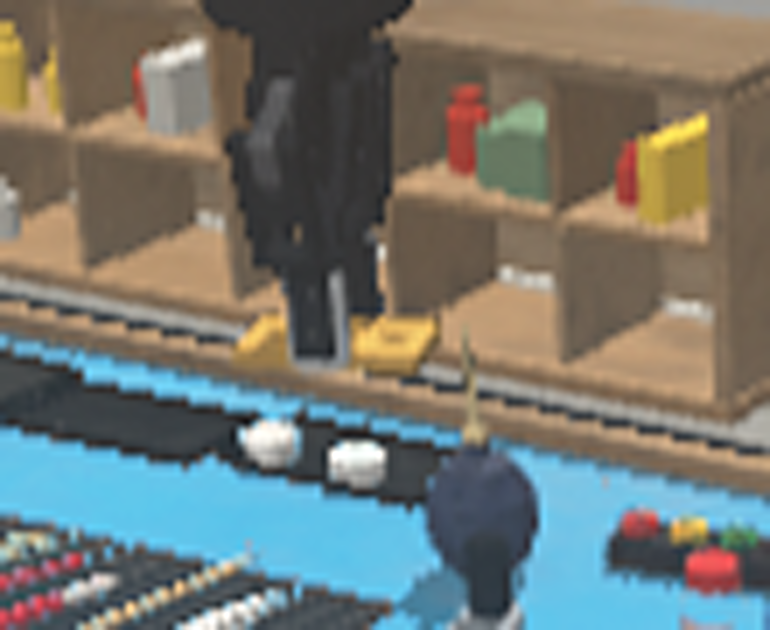

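```bash
python3 -m handwheel '[[0.015,0.025,0,0,0,2,0.4],[0.035,0.06,0,0,0,4,0.4],[0.06,0.098,0,0,0,7,0.4],[0.085,0.14,0,0,0,10,0.4],[0.108,0.18,0,0,0,13,0.4]]'; python3 -c "
from h import *
go(.4272,.0386,.055,188.3)"
```

```text
clock: 38.65
ee_pos: [0.4614, 0.0837, 0.1257]
eef_rot: [0.002, 0.756, -0.655, -0.001]
contact_force: [0.9, 0.2, -1.1]
opening: 0.45
cur [461.4  83.7 125.7] jaw -171.8 q6 -22 -> -19
shift mm [39.6 39.9 71. ] turn [ 0.3 -0.1 -0.1] rows>= 2.0
```

```bash
python3 -m handwheel '[[0.025,0.025,0,0,0,0,0.4],[0.0396,0.0399,0.02,0,0,0,0.4],[0.0396,0.0399,0.05,0,0,0,0.4],[0.0396,0.0399,0.068,0,0,0,0.4],[0.0396,0.0399,0.068,0,0,0,0.4]]';python3 -m handwheel '[[0,0,0,0,0,0,0.4],[0,0,0,0,0,0,0.4],[0,0,0,0,0,0,0.4]]'; python3 -c "
from h import *
heldcheck('s38',(180,170,110,90,7))
go(.4272,.0386,.03,188.3)"
```

```text
clock: 39.15
ee_pos: [0.427, 0.0392, 0.0566]
eef_rot: [0.004, 0.756, -0.654, -0.002]
contact_force: [0.6, 0.2, -0.7]
opening: 0.45
clock: 39.45
ee_pos: [0.4311, 0.0412, 0.0607]
eef_rot: [-0.001, 0.757, -0.654, 0.0]
contact_force: [-0.5, 0.3, -1.1]
opening: 0.445
pred holes [[242.3, 214.7], [224.2, 211.4], [243.1, 214.8], [242.2, 213.5]]
[341.3 398.5] []
[234.7 238.7] [array([225.3, 236.2]), array([242.9, 239.7])]
[241.5 216.1] [array([236.8, 214.4]), array([241.6, 215. ])]
cur [431.   41.2  60.7] jaw -171.7 q6 -19 -> -19
shift mm [ 2.   4.2 30.7] turn [-0.1  0.   0. ] rows>= 0.7
```

View pics/s38c.png

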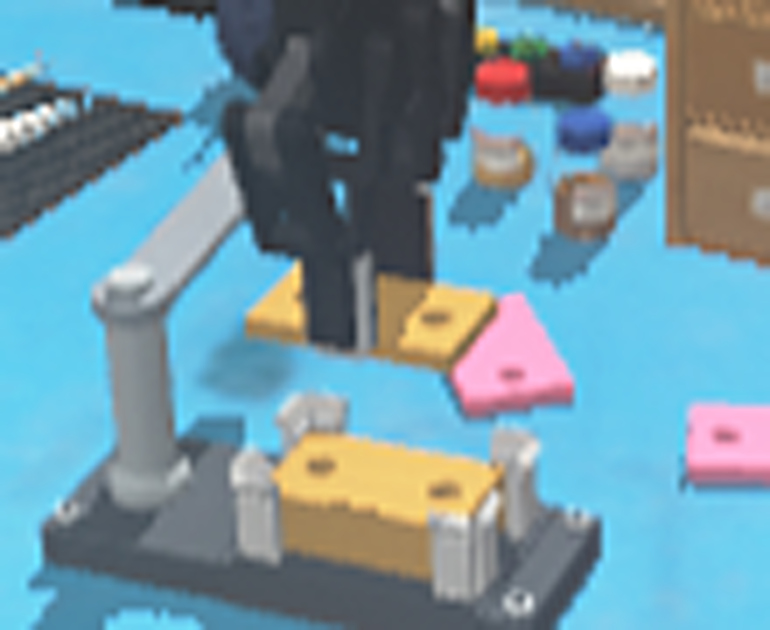

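```bash
python3 -m handwheel '[[0.0033,0.004,0.01,0,0,0,0.4],[0.0033,0.004,0.02,0,0,0,0.4],[0.0033,0.004,0.03,0,0,0,0.4],[0.0033,0.004,0.036,0,0,0,0.4],[0.0033,0.004,0.036,0,0,0,0.4]]';python3 -m handwheel '[[0.0033,0,0,0,0,0,0.4],[0,0,0,0,0,0,0.4]]'; python3 -c "
from h import *
heldcheck('s39',(180,170,110,90,7))
go(.4273,.0373,.007,188.3)"
```

```text
clock: 40.0
ee_pos: [0.4264, 0.0368, 0.023]
eef_rot: [0.001, 0.757, -0.654, -0.0]
contact_force: [-0.2, -0.3, -0.9]
opening: 0.448
clock: 40.2
ee_pos: [0.4273, 0.0368, 0.0242]
eef_rot: [-0.0, 0.756, -0.654, 0.0]
contact_force: [0.2, 1.1, -0.6]
opening: 0.447
pred holes [[243.5, 230.0], [225.6, 226.6], [244.3, 230.1], [243.4, 228.8]]
[341.3 398.5] []
[243.5 231. ] [array([238.4, 229.2]), array([243.2, 230.4])]
cur [427.4  37.3  24.3] jaw -171.7 q6 -19 -> -19
shift mm [ 0.   0.1 17.3] turn [-0.1  0.   0. ] rows>= 0.4
```

```bash
python3 -m handwheel '[[0,0,0.006,0,0,0,0.4],[0,0,0.012,0,0,0,0.4],[0,0,0.016,0,0,0,0.4],[0,0,0.016,0,0,0,0.4]]';python3 -m handwheel '[[0,0,0.001,0,0,0,0.4],[0,0,0.002,0,0,0,0.4],[0,0,0.002,0,0,0,0.4]]';python3 -c "
from h import *
st();s=img('scene','s40');crop(s,180,180,110,90,7,'sc40')"
```

```text
clock: 40.65
ee_pos: [0.4263, 0.0367, 0.0072]
eef_rot: [0.001, 0.757, -0.654, -0.0]
contact_force: [-0.1, 0.1, -1.7]
opening: 0.451
clock: 40.95
ee_pos: [0.427, 0.037, 0.006]
eef_rot: [0.0, 0.757, -0.654, -0.0]
contact_force: [-0.2, -0.4, -0.2]
opening: 0.444
40.95 tcp [427.  37.   6.] F [-0.2 -0.4 -0.2] open 0.444
```

View pics/sc40.png

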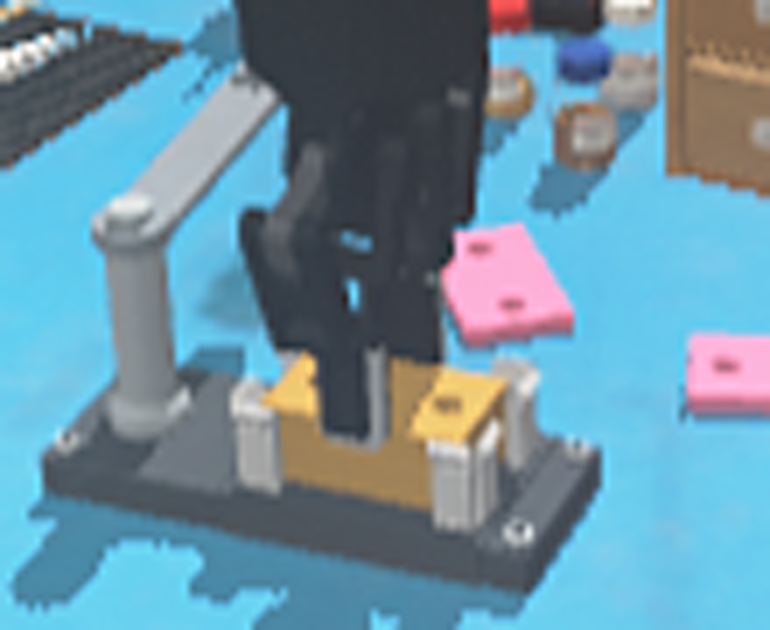

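```bash
python3 -m handwheel '[[0,0,0.0005,0,0,0,0.4],[0,0,0.0005,0,0,0,-0.25],[0,0,0.0005,0,0,0,-0.25],[0,0,0.0005,0,0,0,-0.25]]' ; python3 -m handwheel '[[0,0,-0.02,0,0,0,-0.25],[0,0,-0.05,0,0,0,-0.25],[0,0,-0.08,0,0,0,0.2],[0,0,-0.115,0,0,0,0.2],[0,0,-0.12,0,0,0,0.2]]';python3 -c "
from h import *
s=img('scene','s41');crop(s,180,180,110,90,7,'sc41');
for b in holes(s): print(b[0],[np.round(h,1) for h in b[1]], [np.round(plane('scene',h,.044)[0]*1e3,1) for h in b[1]])
go(.549,-.2925,.12,187)"
```

```text
clock: 41.4
ee_pos: [0.4271, 0.037, 0.0056]
eef_rot: [-0.0, 0.757, -0.654, 0.0]
contact_force: [0.2, -1.0, 0.2]
opening: 0.627
clock: 41.9
ee_pos: [0.4297, 0.038, 0.1296]
eef_rot: [-0.004, 0.757, -0.654, 0.002]
contact_force: [0.8, 0.4, 0.6]
opening: 0.4
[339.7 397.8] [] []
[234.4 236.2] [array([225.5, 233.9]), array([243.3, 237.5])] [array([419.,  57.,  44.]), array([425.1,  13.3,  44. ])]
cur [428.8  37.8 128.4] jaw -171.7 q6 -19 -> 20
shift mm [344.2 -70.9   8.3] turn [-0.4  0.1  1.3] rows>= 7.8
```

View pics/sc41.png

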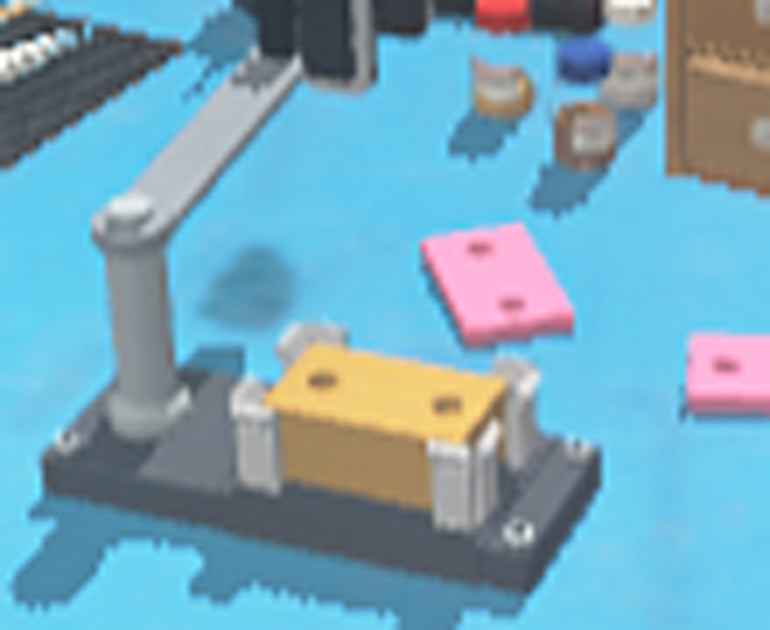

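```bash
python3 -m handwheel '[[0.03,-0.006,0,0,0,1,0.2],[0.07,-0.014,0,0,0,3,0.2],[0.11,-0.022,0,0,0,5,0.2],[0.15,-0.03,0,0,0,7,0.2],[0.19,-0.038,0,0,0,9,0.2]]'; python3 -c "
from h import *
go(.549,-.293,.12,177)"
```

```text
clock: 42.45
ee_pos: [0.4916, -0.147, 0.1241]
eef_rot: [-0.001, -0.702, 0.712, 0.001]
contact_force: [0.8, 1.6, 0.3]
opening: 0.402
cur [ 491.6 -147.   124.1] jaw 179.2 q6 -2 -> 10
shift mm [145.2 -59.4   3.9] turn [0.1 0.  2.2] rows>= 3.5
```

```bash
python3 -m handwheel '[[0.04,-0.016,0,0,0,1,0.2],[0.08,-0.032,0,0,0,2,0.2],[0.12,-0.049,0,0,0,2.2,0.2],[0.145,-0.059,0,0,0,2.2,0.2],[0.145,-0.059,0,0,0,2.2,0.2]]';python3 -m handwheel '[[0,0,0.02,0,0,0,0.2],[0,0,0.04,0,0,0,0.2],[0,0,0.04,0,0,0,0.2],[0,0,0.04,0,0,0,0.2]]'; python3 -c "
from h import *
s=img('scene','s42');crop(s,350,190,100,85,8,'sc42');e=readout.get_obs()['ee_pos'];print(proj('scene',[e+[0,0,.031]]));
go(.549,-.293,.0256,177)"
```

```text
clock: 42.95
ee_pos: [0.5492, -0.294, 0.1228]
eef_rot: [-0.001, -0.688, 0.726, 0.001]
contact_force: [-0.7, 0.4, -0.6]
opening: 0.398
clock: 43.35
ee_pos: [0.5488, -0.2906, 0.0849]
eef_rot: [-0.001, -0.689, 0.724, 0.001]
contact_force: [-0.5, 0.8, 0.9]
opening: 0.4
[[397.40160443 216.40039519]]
cur [ 549.6 -290.9   85.9] jaw 177.2 q6 10 -> 10
shift mm [ 2.2  0.5 60.3] turn [-0.  -0.   0.2] rows>= 1.3
```

View pics/sc42.png

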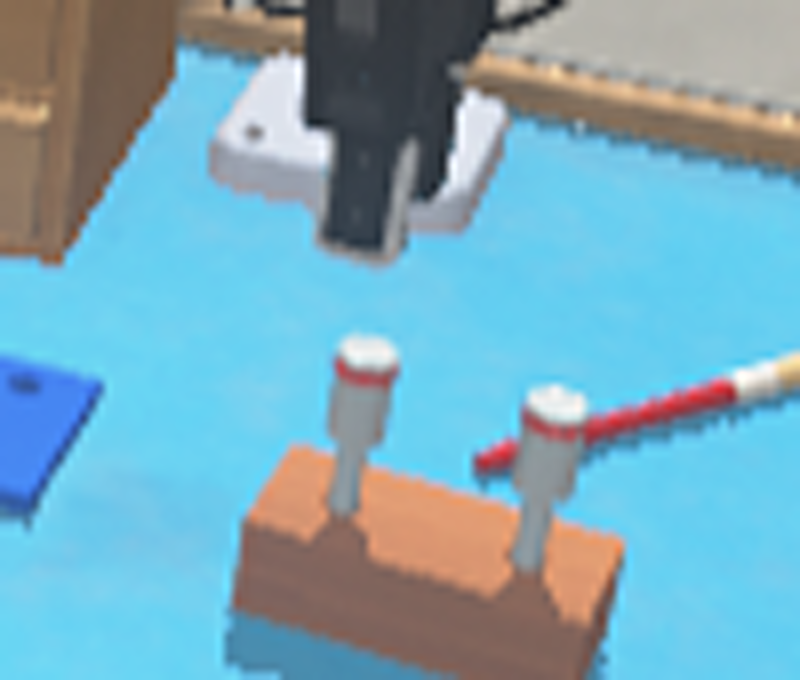

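```bash
python3 -m handwheel '[[0.002,0,0.01,0,0,0,0.2],[0.002,0,0.02,0,0,0,0.2],[0.002,0,0.03,0,0,0,0.2],[0.002,0,0.03,0,0,0,0.2],[0.002,0,0.03,0,0,0,0.2]]'; python3 -c "
from h import *
s=img('scene','s43');crop(s,350,190,100,85,8,'sc43');
go(.549,-.293,.0256,177)"
```

```text
clock: 43.9
ee_pos: [0.5491, -0.2932, 0.055]
eef_rot: [-0.0, -0.689, 0.725, 0.0]
contact_force: [-0.1, -0.8, 0.4]
opening: 0.401
cur [ 549.4 -293.3   55.5] jaw 177.1 q6 10 -> 10
shift mm [-0.3  0.4 29.9] turn [-0.  -0.   0.1] rows>= 0.7
```

View pics/sc43.png

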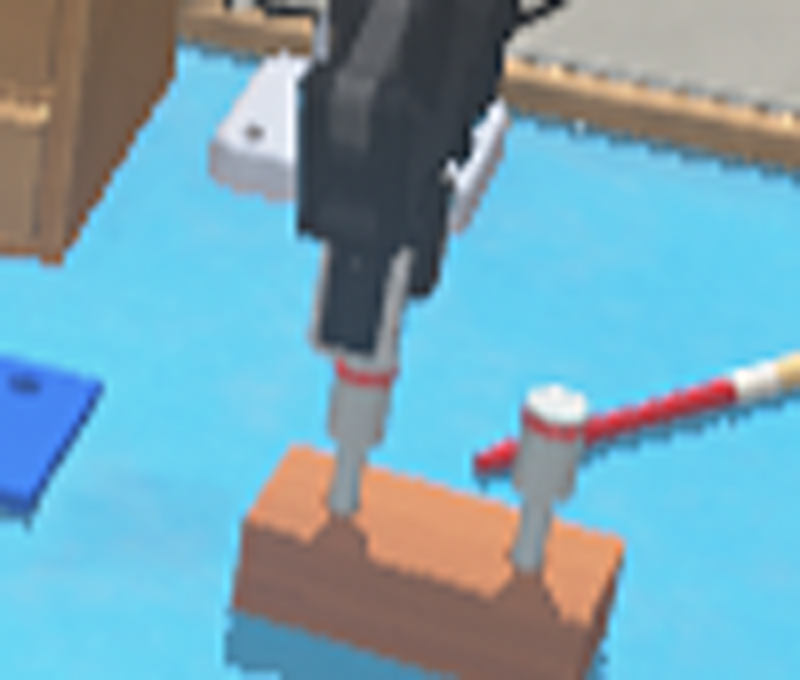

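```bash
python3 -m handwheel '[[0,0,0.01,0,0,0,0.2],[0,0,0.02,0,0,0,0.2],[0,0,0.0285,0,0,0,0.2],[0,0,0.0285,0,0,0,0.2],[0,0,0.0285,0,0,0,0.2]]'; python3 -m handwheel '[[0,0,0,0,0,0,0.5],[0,0,0,0,0,0,0.9],[0,0,0,0,0,0,0.9],[0,0,0,0,0,0,0.9],[0,0,0,0,0,0,0.9]]' 60; python3 -c "
from h import *
st();s=img('scene','s44');crop(s,350,190,100,85,8,'sc44')"
```

```text
clock: 44.45
ee_pos: [0.5491, -0.2932, 0.0265]
eef_rot: [-0.0, -0.689, 0.725, 0.0]
contact_force: [-0.2, -0.2, 0.7]
opening: 0.403
clock: 44.95
ee_pos: [0.5496, -0.2933, 0.0274]
eef_rot: [0.0, -0.689, 0.725, -0.0]
contact_force: [-0.5, 0.1, 1.4]
opening: 0.146
44.95 tcp [ 549.6 -293.3   27.4] F [-0.5  0.1  1.4] open 0.146
```

View pics/sc44.png

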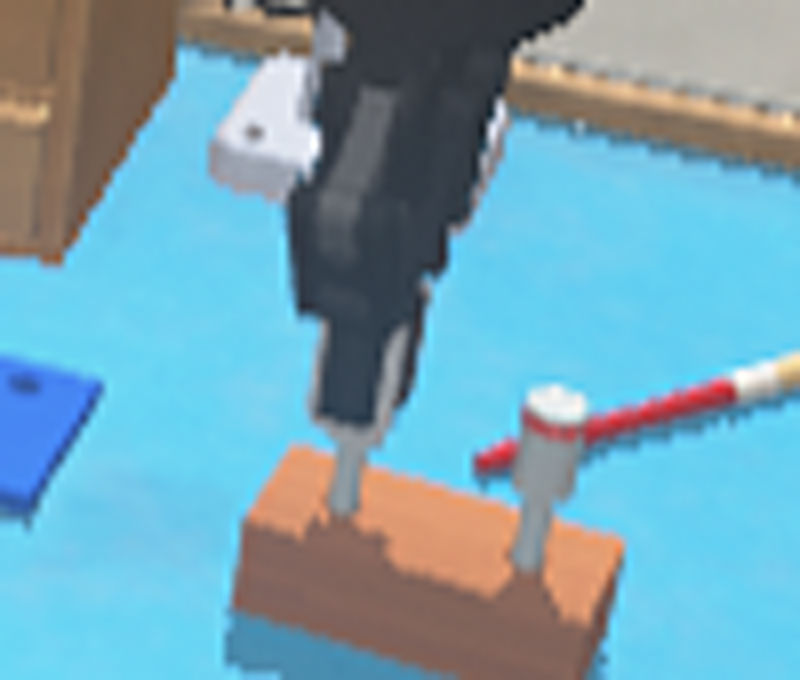

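```bash
python3 -m handwheel '[[0,0,-0.02,0,0,0,0.9],[0,0,-0.05,0,0,0,0.9],[0,0,-0.08,0,0,0,0.9],[0,0,-0.1,0,0,0,0.9],[0,0,-0.1,0,0,0,0.9]]'; python3 -c "
from h import *
s=img('scene','s45');crop(s,350,150,100,85,8,'sc45');
go(.424,.0595,.125,188.3)"
```

```text
clock: 45.5
ee_pos: [0.5512, -0.2939, 0.1304]
eef_rot: [0.002, -0.689, 0.724, -0.003]
contact_force: [0.6, 0.8, -0.1]
opening: 0.147
cur [ 549.8 -293.2  128.1] jaw 177.1 q6 10 -> -22
shift mm [-346.   143.4    2.7] turn [ -0.2  -0.  -11.2] rows>= 8.3
```

View pics/sc45.png

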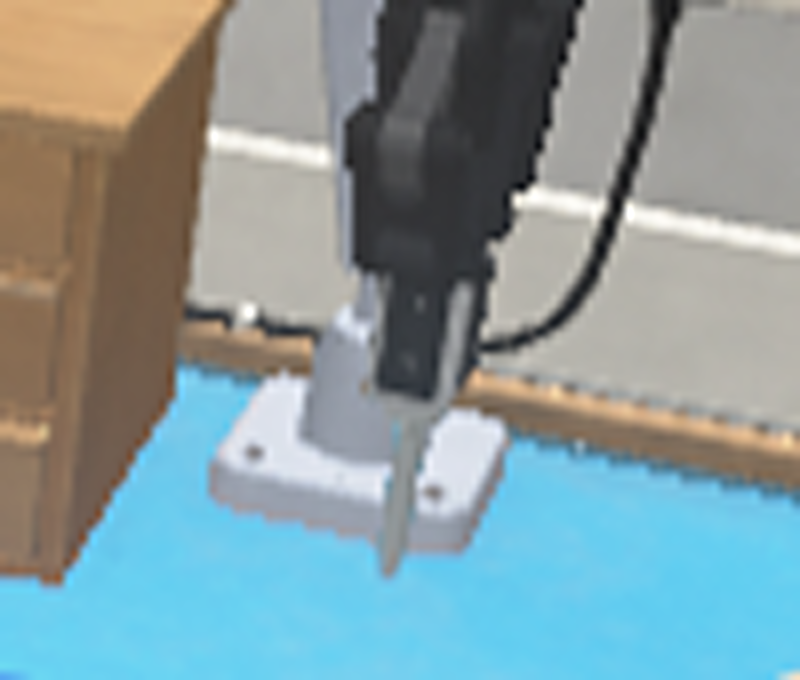

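```bash
python3 -c "
from h import *
print(proj('scene',[[.5512,-.2939,.107],[.5498,-.2932,.1047],[.5498,-.2952,.1047]]))"
python3 -m handwheel '[[-0.035,0.014,0,0,0,-1,0.9],[-0.08,0.033,0,0,0,-3,0.9],[-0.125,0.052,0,0,0,-5,0.9],[-0.17,0.07,0,0,0,-7,0.9],[-0.21,0.087,0,0,0,-9,0.9]]'; python3 -c "
from h import *
go(.424,.0595,.125,188.3)"
```

```text
[[398.35590926 220.48101004]
 [397.70731248 221.64267496]
 [398.66339412 221.86781629]]
clock: 46.05
ee_pos: [0.4706, -0.0775, 0.1252]
eef_rot: [0.001, 0.744, -0.668, -0.001]
contact_force: [0.6, 0.6, 0.2]
opening: 0.148
cur [470.6 -77.5 125.2] jaw -173.8 q6 -4 -> -22
shift mm [-141.2   31.6    0.4] turn [ 0.2  0.  -2.1] rows>= 3.2
```

```bash
python3 -m handwheel '[[-0.04,0.009,0,0,0,-1,0.9],[-0.085,0.019,0,0,0,-2.1,0.9],[-0.125,0.028,0,0,0,-2.1,0.9],[-0.141,0.0316,0,0,0,-2.1,0.9],[-0.141,0.0316,0.02,0,0,-2.1,0.9]]';python3 -m handwheel '[[0,0,0.015,0,0,0,0.9],[0,0,0.03,0,0,0,0.9],[0,0,0.03,0,0,0,0.9],[0,0,0.03,0,0,0,0.9]]'; python3 -c "
from h import *
s=img('scene','s46');crop(s,190,170,90,75,8,'sc46');e=readout.get_obs()['ee_pos'];print(proj('scene',[e-[0,0,.0234],[.4240,.0603,.044],[.4304,.0168,.044]]))
go(.424,.0595,.07,188.3)"
```

```text
clock: 46.55
ee_pos: [0.4268, 0.0601, 0.1076]
eef_rot: [-0.002, 0.757, -0.653, 0.001]
contact_force: [0.4, 1.1, -0.6]
opening: 0.146
clock: 46.95
ee_pos: [0.4258, 0.0573, 0.0763]
eef_rot: [0.001, 0.756, -0.655, -0.0]
contact_force: [-0.1, -0.5, -1.0]
opening: 0.146
[[226.8620367  228.77996897]
 [225.5181181  232.51456566]
 [243.22815062 235.9626567 ]]
cur [426.4  57.6  76.9] jaw -171.8 q6 -21 -> -22
shift mm [-2.2  2.   6.9] turn [ 0.  -0.  -0.1] rows>= 0.2
```

View pics/sc46.png

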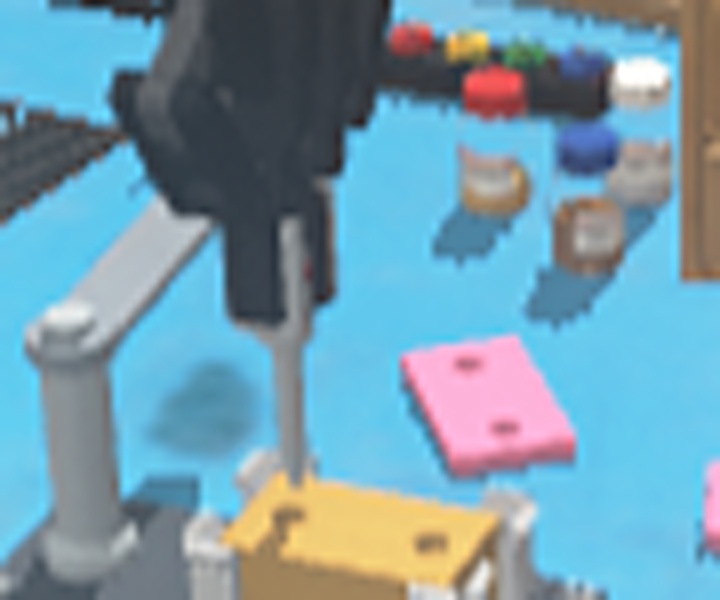

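```bash
python3 -m handwheel '[[-0.0025,0.002,0,0,0,0,0.9],[-0.0025,0.002,0.004,0,0,0,0.9],[-0.0025,0.002,0.006,0,0,0,0.9],[-0.0025,0.002,0.006,0,0,0,0.9]]'; python3 -c "
from h import *
s=img('scene','s47');crop(s,190,190,90,75,8,'sc47');e=readout.get_obs()['ee_pos'];print(proj('scene',[e-[0,0,.0234]]))
go(.424,.060,.06,188.3)"
```

```text
clock: 47.4
ee_pos: [0.4239, 0.0598, 0.0708]
eef_rot: [0.0, 0.756, -0.655, -0.0]
contact_force: [0.1, -0.1, -0.2]
opening: 0.146
[[225.60059594 231.22671797]]
cur [424.   59.9  71. ] jaw -171.8 q6 -22 -> -22
shift mm [-0.1  0.  11. ] turn [ 0.  -0.  -0.1] rows>= 0.2
```

View pics/sc47.png

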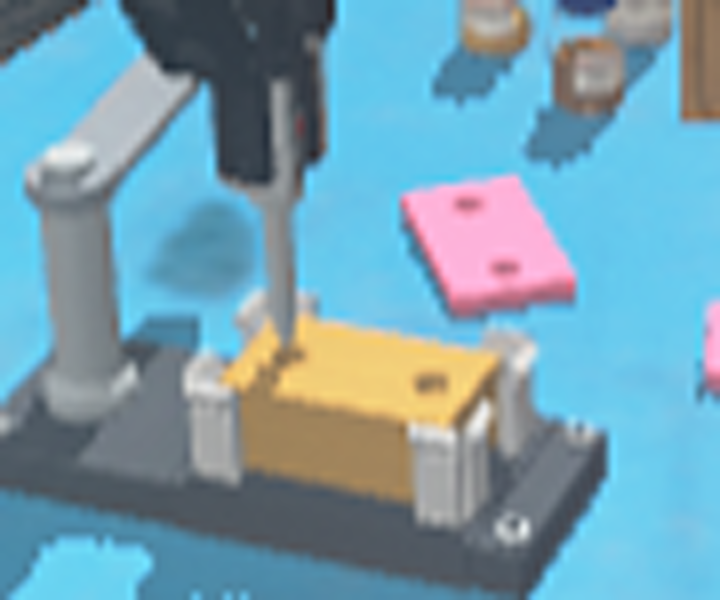

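```bash
python3 -m handwheel '[[0,0,0.003,0,0,0,0.9],[0,0,0.006,0,0,0,0.9],[0,0,0.009,0,0,0,0.9],[0,0,0.009,0,0,0,0.9]]';python3 -m handwheel '[[0,0,0.003,0,0,0,0.9],[0,0,0.006,0,0,0,0.9],[0,0,0.006,0,0,0,0.9]]'; python3 -m handwheel '[[0,0,0.003,0,0,0,0.9],[0,0,0.006,0,0,0,0.9],[0,0,0.006,0,0,0,0.9]]'
```

```text
clock: 47.85
ee_pos: [0.4237, 0.0597, 0.0615]
eef_rot: [0.001, 0.756, -0.655, -0.0]
contact_force: [0.4, 0.3, -0.9]
opening: 0.148
clock: 48.15
ee_pos: [0.4238, 0.0598, 0.0556]
eef_rot: [0.0, 0.756, -0.655, -0.0]
contact_force: [0.1, -0.2, -0.7]
opening: 0.144
clock: 48.45
ee_pos: [0.4238, 0.0598, 0.0496]
eef_rot: [0.0, 0.756, -0.655, -0.0]
contact_force: [0.1, 0.6, -0.8]
opening: 0.147
```

Smooth entry (tip now about z=26). Continuing.

```bash
python3 -m handwheel '[[0,0,0.003,0,0,0,0.9],[0,0,0.006,0,0,0,0.9],[0,0,0.006,0,0,0,0.9]]';python3 -m handwheel '[[0,0,0.003,0,0,0,0.9],[0,0,0.006,0,0,0,0.9],[0,0,0.006,0,0,0,0.9]]'; python3 -m handwheel '[[0,0,0.003,0,0,0,0.9],[0,0,0.006,0,0,0,0.9],[0,0,0.006,0,0,0,0.9]]'; python3 -m handwheel '[[0,0,0.001,0,0,0,0.9],[0,0,0.002,0,0,0,0.9],[0,0,0.002,0,0,0,0.9]]'
```

```text
clock: 48.75
ee_pos: [0.4238, 0.0597, 0.0436]
eef_rot: [0.0, 0.756, -0.655, -0.0]
contact_force: [-0.0, -0.1, -0.7]
opening: 0.144
clock: 49.05
ee_pos: [0.4238, 0.0598, 0.0376]
eef_rot: [0.0, 0.756, -0.655, -0.0]
contact_force: [0.1, 0.8, -0.2]
opening: 0.142
clock: 49.35
ee_pos: [0.4238, 0.0598, 0.0316]
eef_rot: [0.0, 0.756, -0.655, -0.0]
contact_force: [0.0, -0.9, -0.5]
opening: 0.143
clock: 49.65
ee_pos: [0.424, 0.0599, 0.0299]
eef_rot: [0.0, 0.756, -0.655, -0.0]
contact_force: [0.3, 1.3, 0.4]
opening: 0.143
```

```bash
python3 -m handwheel '[[0,0,0.001,0,0,0,0.9],[0,0,0.0015,0,0,0,0.9],[0,0,0.0015,0,0,0,0.9]]';python3 -m handwheel '[[0,0,0.001,0,0,0,0.9],[0,0,0.001,0,0,0,0.9]]'; python3 -m handwheel '[[0,0,0,0,0,0,0.3],[0,0,0,0,0,0,0.3],[0,0,0,0,0,0,0.3]]';python3 -m handwheel '[[0,0,-0.02,0,0,0,0.3],[0,0,-0.05,0,0,0,0.3],[0,0,-0.08,0,0,0,0.3],[0,0,-0.1,0,0,0,0.2],[0,0,-0.1,0,0,0,0.2]]'; python3 -c "
from h import *
s=img('scene','s48');crop(s,190,190,90,75,8,'sc48')
t=img('top','t48');crop(t,355,190,50,40,12,'tc48')
go(.5465,-.3425,.125,177)"
```

```text
clock: 49.95
ee_pos: [0.4242, 0.0599, 0.0285]
eef_rot: [-0.0, 0.756, -0.655, 0.0]
contact_force: [0.3, -0.9, 0.5]
opening: 0.143
clock: 50.15
ee_pos: [0.4245, 0.06, 0.028]
eef_rot: [-0.0, 0.756, -0.654, 0.0]
contact_force: [-0.6, -0.8, 4.8]
opening: 0.143
clock: 50.45
ee_pos: [0.424, 0.0599, 0.0274]
eef_rot: [0.0, 0.756, -0.655, -0.0]
contact_force: [-0.2, -0.2, -0.6]
opening: 0.346
clock: 50.95
ee_pos: [0.4261, 0.0608, 0.1302]
eef_rot: [-0.003, 0.756, -0.654, 0.001]
contact_force: [-0.1, -0.0, 0.4]
opening: 0.403
cur [423.8  59.9 127.4] jaw -171.8 q6 -22 -> 15
shift mm [415.8 -64.    2.1] turn [-0.   0.  11.2] rows>= 9.3
```

View pics/sc48.png

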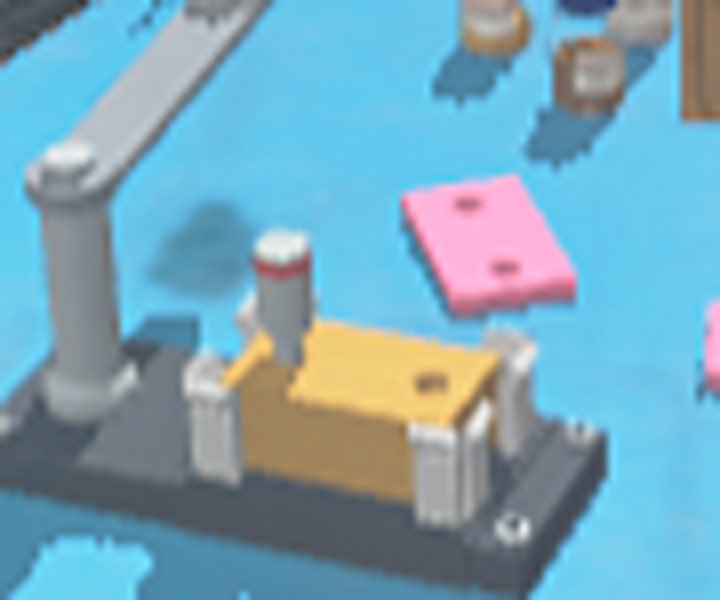

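View pics/tc48.png

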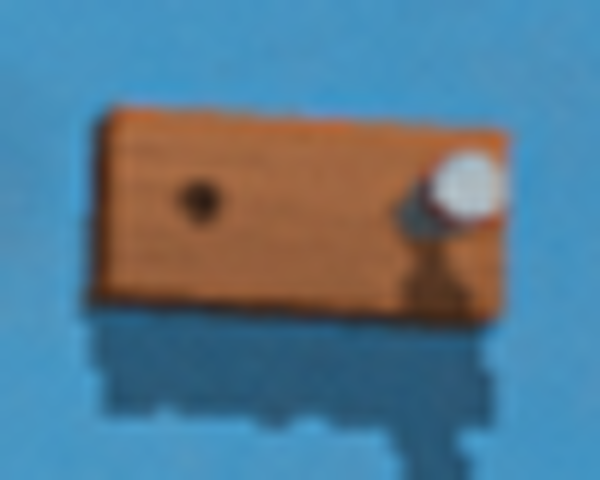

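```bash
python3 -m handwheel '[[0.03,-0.005,0,0,0,1,0.2],[0.075,-0.0115,0,0,0,3,0.2],[0.12,-0.0185,0,0,0,6,0.2],[0.165,-0.0255,0,0,0,9,0.2],[0.21,-0.032,0,0,0,11,0.2]]'; python3 -c "
from h import *
go(.5463,-.3425,.125,177)"
```

```text
clock: 51.55
ee_pos: [0.4851, -0.145, 0.1258]
eef_rot: [-0.001, -0.689, 0.725, 0.001]
contact_force: [0.8, 0.2, -0.0]
opening: 0.395
cur [ 485.1 -145.   125.8] jaw 177.1 q6 -5 -> 15
shift mm [194.2 -71.    0.5] turn [0.2 0.  0.1] rows>= 4.6
```

```bash
python3 -m handwheel '[[0.04,-0.015,0,0,0,0,0.2],[0.085,-0.031,0,0,0,0,0.2],[0.13,-0.047,0,0,0,0,0.2],[0.17,-0.062,0,0,0,0,0.2],[0.194,-0.071,0,0,0,0,0.2]]';python3 -m handwheel '[[0,0,0.02,0,0,0,0.2],[0,0,0.05,0,0,0,0.2],[0,0,0.07,0,0,0,0.2],[0,0,0.07,0,0,0,0.2],[0,0,0.07,0,0,0,0.2]]'; python3 -c "
from h import *
s=img('scene','s49');crop(s,370,190,100,85,8,'sc49');
go(.5463,-.3425,.027,177)"
```

```text
clock: 52.05
ee_pos: [0.5467, -0.3432, 0.1245]
eef_rot: [-0.001, -0.689, 0.725, 0.002]
contact_force: [0.3, 1.4, -0.7]
opening: 0.403
clock: 52.55
ee_pos: [0.5468, -0.3405, 0.0563]
eef_rot: [-0.001, -0.69, 0.724, 0.001]
contact_force: [-0.9, 0.6, 0.9]
opening: 0.401
cur [ 547.7 -340.7   57.6] jaw 177.3 q6 15 -> 15
shift mm [ 1.8  1.3 30.6] turn [ 0.  -0.   0.3] rows>= 0.7
```

View pics/sc49.png

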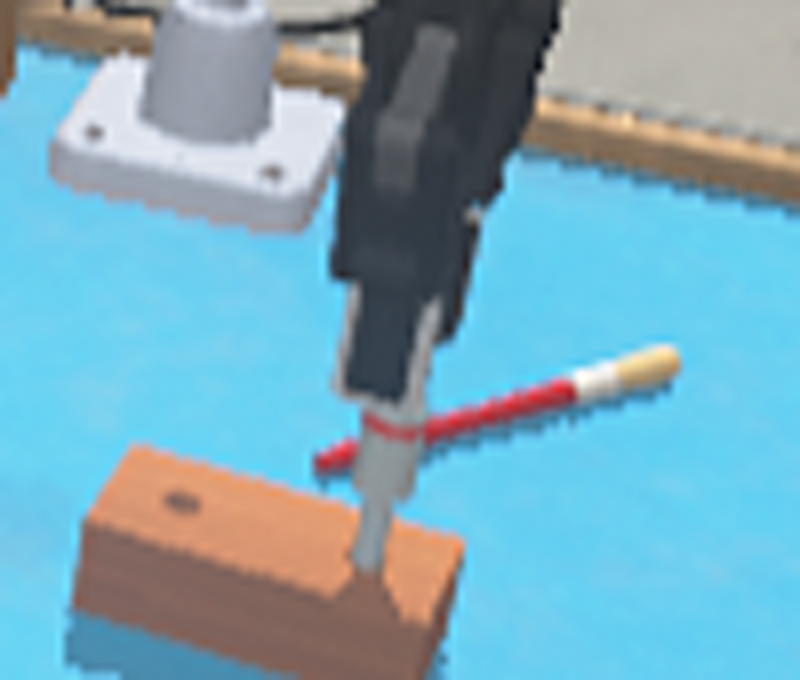

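```bash
python3 -m handwheel '[[0.0018,0.001,0.01,0,0,0,0.2],[0.0018,0.001,0.02,0,0,0,0.2],[0.0018,0.001,0.0305,0,0,0,0.2],[0.0018,0.001,0.0305,0,0,0,0.2],[0.0018,0.001,0.0305,0,0,0,0.2]]'; python3 -m handwheel '[[0,0,0,0,0,0,0.5],[0,0,0,0,0,0,0.9],[0,0,0,0,0,0,0.9],[0,0,0,0,0,0,0.9],[0,0,0,0,0,0,0.9]]' 60; python3 -m handwheel '[[0,0,-0.02,0,0,0,0.9],[0,0,-0.05,0,0,0,0.9],[0,0,-0.08,0,0,0,0.9],[0,0,-0.1,0,0,0,0.9],[0,0,-0.1,0,0,0,0.9]]'; python3 -c "
from h import *
s=img('scene','s50');crop(s,370,150,100,85,8,'sc50');e=readout.get_obs()['ee_pos'];print(proj('scene',[e-[0,0,.0234]]));
go(.4304,.0165,.125,188.3)"
```

```text
clock: 53.1
ee_pos: [0.5461, -0.3423, 0.0266]
eef_rot: [-0.0, -0.69, 0.724, 0.0]
contact_force: [0.1, -0.2, 0.5]
opening: 0.4
clock: 53.6
ee_pos: [0.5466, -0.3425, 0.0275]
eef_rot: [0.0, -0.69, 0.724, -0.001]
contact_force: [1.1, 0.4, 2.1]
opening: 0.149
clock: 54.1
ee_pos: [0.5482, -0.3432, 0.1306]
eef_rot: [0.001, -0.69, 0.724, -0.003]
contact_force: [0.4, 0.0, -0.5]
opening: 0.144
[[421.49639045 227.91997786]]
cur [ 546.8 -342.4  128.2] jaw 177.2 q6 15 -> -16
shift mm [-352.8  133.8    2.7] turn [ -0.2  -0.  -11.1] rows>= 8.4
```

View pics/sc50.png

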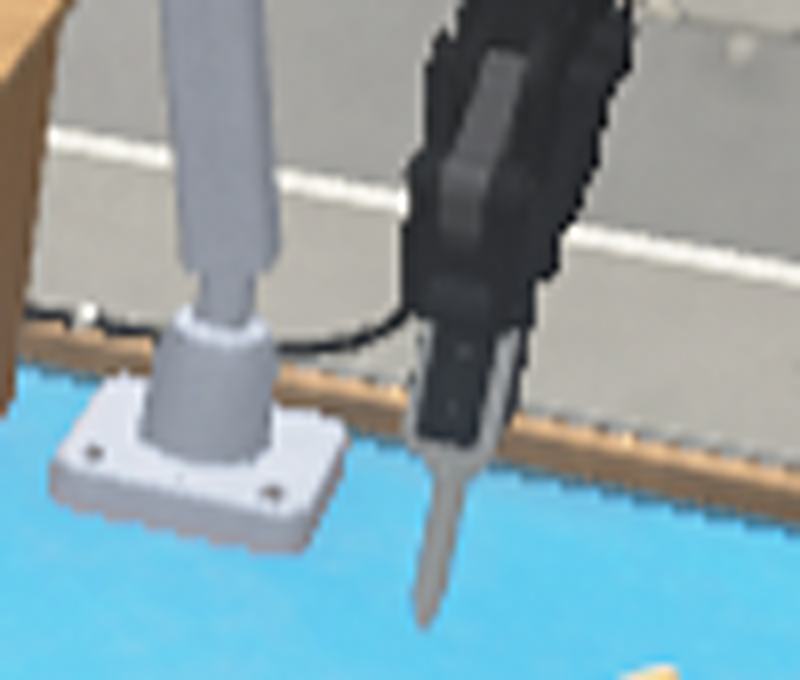

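```bash
python3 -m handwheel '[[-0.035,0.013,0,0,0,-1,0.9],[-0.08,0.031,0,0,0,-3,0.9],[-0.125,0.048,0,0,0,-5,0.9],[-0.17,0.065,0,0,0,-7,0.9],[-0.21,0.08,0,0,0,-9,0.9]]'; python3 -c "
from h import *
go(.4304,.0185,.125,188.3)"
```

```text
clock: 54.65
ee_pos: [0.4741, -0.1269, 0.1252]
eef_rot: [0.001, 0.745, -0.667, -0.002]
contact_force: [1.2, 0.4, 0.0]
opening: 0.147
cur [ 474.1 -126.9  125.2] jaw -173.7 q6 2 -> -16
shift mm [-149.3   27.6    0.4] turn [ 0.2  0.1 -2. ] rows>= 3.4
```

```bash
python3 -m handwheel '[[-0.04,0.008,0,0,0,-1,0.9],[-0.085,0.016,0,0,0,-2,0.9],[-0.125,0.023,0,0,0,-2,0.9],[-0.149,0.0276,0,0,0,-2,0.9],[-0.149,0.0276,0.015,0,0,-2,0.9]]';python3 -m handwheel '[[0,0,0.015,0,0,0,0.9],[0,0,0.032,0,0,0,0.9],[0,0,0.032,0,0,0,0.9],[0,0,0.032,0,0,0,0.9],[0,0,0.032,0,0,0,0.9]]'; python3 -c "
from h import *
s=img('scene','s51');crop(s,200,180,90,75,8,'sc51');e=readout.get_obs()['ee_pos'];print(proj('scene',[e-[0,0,.0234],[.4304,.0168,.044]]))
go(.4304,.0185,.07,188.3)"
```

```text
clock: 55.15
ee_pos: [0.4326, 0.0189, 0.1122]
eef_rot: [-0.001, 0.757, -0.653, 0.0]
contact_force: [1.1, 0.3, -0.4]
opening: 0.144
clock: 55.65
ee_pos: [0.4332, 0.0164, 0.0803]
eef_rot: [-0.0, 0.756, -0.655, 0.0]
contact_force: [-0.2, 0.1, 0.1]
opening: 0.144
[[243.81876252 230.43427351]
 [243.22815062 235.9626567 ]]
cur [433.3  16.5  80.5] jaw -171.8 q6 -16 -> -16
shift mm [-2.4  2.6 10.5] turn [-0.1  0.  -0.1] rows>= 0.2
```

View pics/sc51.png

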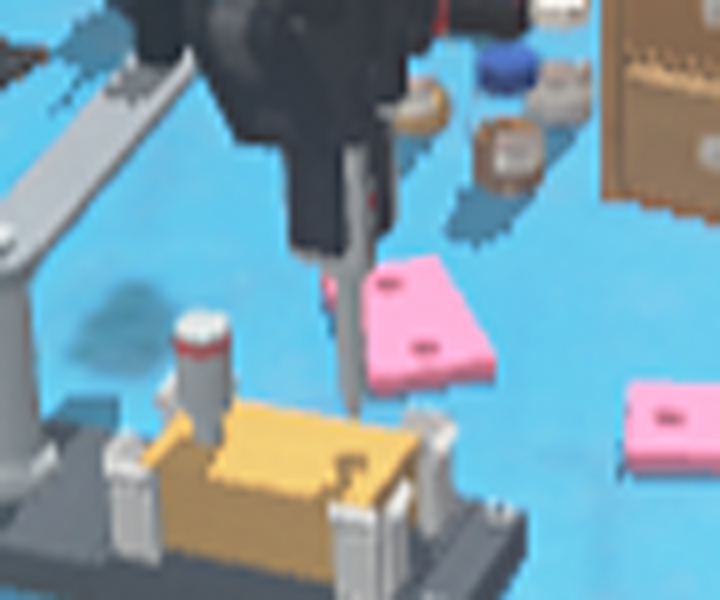

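```bash
python3 -m handwheel '[[-0.0004,0.0028,0,0,0,0,0.9],[-0.0004,0.0028,0.004,0,0,0,0.9],[-0.0004,0.0028,0.009,0,0,0,0.9],[-0.0004,0.0028,0.009,0,0,0,0.9],[-0.0004,0.0028,0.009,0,0,0,0.9]]'; python3 -c "
from h import *
s=img('scene','s52');crop(s,200,190,90,75,8,'sc52');e=readout.get_obs()['ee_pos'];print(proj('scene',[e-[0,0,.0234]]))
go(.4304,.0165,.06,188.3)"
```

```text
clock: 56.2
ee_pos: [0.43, 0.0164, 0.0708]
eef_rot: [0.0, 0.756, -0.655, -0.0]
contact_force: [0.5, 0.8, -0.4]
opening: 0.145
[[243.249848   234.71774354]]
cur [430.2  16.4  70.9] jaw -171.8 q6 -16 -> -16
shift mm [-0.  -0.2 10.9] turn [ 0.  -0.  -0.1] rows>= 0.2
```

View pics/sc52.png

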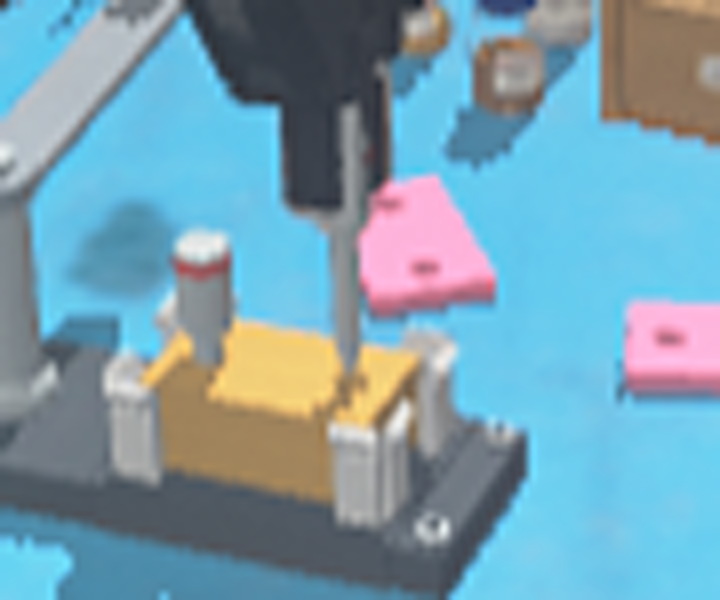

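```bash
python3 -m handwheel '[[0,0,0.003,0,0,0,0.9],[0,0,0.006,0,0,0,0.9],[0,0,0.009,0,0,0,0.9],[0,0,0.009,0,0,0,0.9]]';python3 -m handwheel '[[0,0,0.003,0,0,0,0.9],[0,0,0.006,0,0,0,0.9],[0,0,0.006,0,0,0,0.9]]'; python3 -m handwheel '[[0,0,0.003,0,0,0,0.9],[0,0,0.006,0,0,0,0.9],[0,0,0.006,0,0,0,0.9]]'
```

```text
clock: 56.65
ee_pos: [0.4297, 0.0163, 0.0615]
eef_rot: [0.001, 0.756, -0.655, -0.0]
contact_force: [0.1, -0.1, -0.9]
opening: 0.148
clock: 56.95
ee_pos: [0.4297, 0.0163, 0.0556]
eef_rot: [0.0, 0.756, -0.655, -0.0]
contact_force: [0.3, -0.3, -0.9]
opening: 0.146
clock: 57.25
ee_pos: [0.4299, 0.0164, 0.0496]
eef_rot: [0.0, 0.756, -0.655, -0.0]
contact_force: [-0.3, 0.0, -0.5]
opening: 0.145
```

```bash
python3 -m handwheel '[[0,0,0.003,0,0,0,0.9],[0,0,0.006,0,0,0,0.9],[0,0,0.006,0,0,0,0.9]]';python3 -m handwheel '[[0,0,0.003,0,0,0,0.9],[0,0,0.006,0,0,0,0.9],[0,0,0.006,0,0,0,0.9]]'; python3 -m handwheel '[[0,0,0.003,0,0,0,0.9],[0,0,0.006,0,0,0,0.9],[0,0,0.006,0,0,0,0.9]]'; python3 -m handwheel '[[0,0,0.001,0,0,0,0.9],[0,0,0.003,0,0,0,0.9],[0,0,0.003,0,0,0,0.9]]'; python3 -m handwheel '[[0,0,0.001,0,0,0,0.9],[0,0,0.0015,0,0,0,0.9]]'
```

```text
clock: 57.55
ee_pos: [0.4299, 0.0164, 0.0436]
eef_rot: [0.0, 0.756, -0.655, -0.0]
contact_force: [0.6, 0.0, -0.2]
opening: 0.145
clock: 57.85
ee_pos: [0.4299, 0.0164, 0.0376]
eef_rot: [0.0, 0.756, -0.655, -0.0]
contact_force: [0.3, -0.6, -0.9]
opening: 0.146
clock: 58.15
ee_pos: [0.4299, 0.0164, 0.0316]
eef_rot: [0.0, 0.756, -0.655, -0.0]
contact_force: [0.1, 0.3, -1.3]
opening: 0.146
clock: 58.45
ee_pos: [0.4301, 0.0164, 0.0288]
eef_rot: [0.0, 0.756, -0.655, -0.0]
contact_force: [-0.1, 1.2, -0.9]
opening: 0.144
clock: 58.65
ee_pos: [0.4304, 0.0164, 0.028]
eef_rot: [-0.0, 0.756, -0.654, 0.0]
contact_force: [-2.3, 0.3, 6.8]
opening: 0.142
```

```bash
python3 -m handwheel '[[0,0,0,0,0,0,0.3],[0,0,0,0,0,0,0.3],[0,0,0,0,0,0,0.3]]';python3 -m handwheel '[[0,0,-0.02,0,0,0,0.3],[0,0,-0.05,0,0,0,0.3],[0,0,-0.08,0,0,0,0.3],[0,0,-0.1,0,0,0,0.2],[0,0,-0.1,0,0,0,0.2]]'; python3 -c "
from h import *
s=img('scene','s53');crop(s,190,170,90,75,8,'sc53')
t=img('top','t53');crop(t,180,180,110,80,7,'tc53')"
```

```text
clock: 58.95
ee_pos: [0.43, 0.0164, 0.0274]
eef_rot: [0.0, 0.756, -0.655, -0.0]
contact_force: [-1.5, 0.5, 1.1]
opening: 0.344
clock: 59.45
ee_pos: [0.4321, 0.0171, 0.1302]
eef_rot: [-0.003, 0.756, -0.654, 0.002]
contact_force: [0.4, 0.1, -0.2]
opening: 0.4
```

View pics/sc53.png

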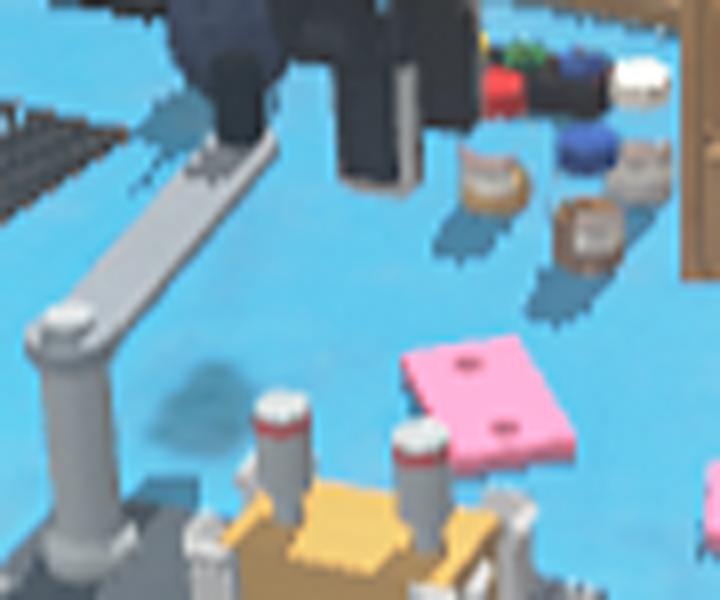

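View pics/tc53.png

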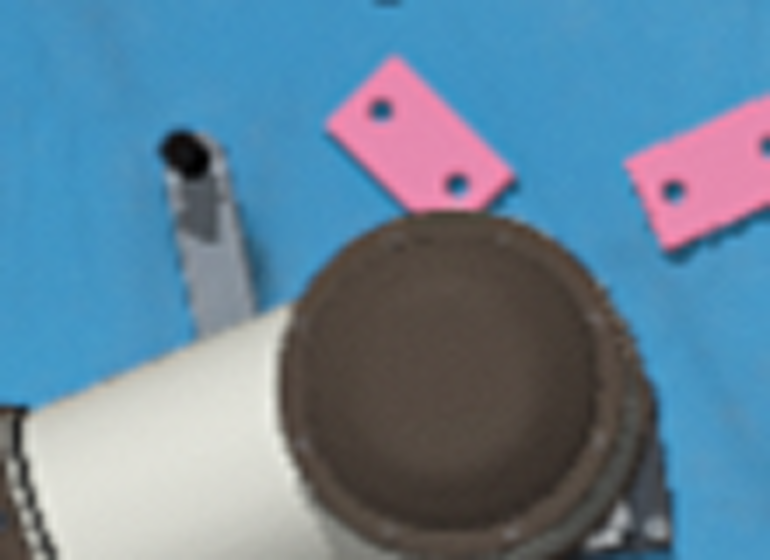

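```bash
python3 -c "
from h import *
k=plane('top',un((184,155),180,180,7),.12)[0]; print(k)
d=k[:2]-[.4148,.126]; print(np.linalg.norm(d),np.degrees(np.arctan2(d[1],d[0])))
go(k[0],k[1]-.001,.12,np.degrees(np.arctan2(d[1],d[0]))+90)"
```

```text
[0.54203901 0.15475937 0.12      ]
0.13044871176921888 12.736344100053396
cur [429.8  16.4 127.4] jaw -171.8 q6 -16 -> 70
shift mm [-119.9 -130.7    7.5] turn [ -0.    0.  -94.5] rows>= 11.8
```

```bash
python3 -m handwheel '[[-0.01,-0.01,0,0,0,-6,0.2],[-0.02,-0.02,0,0,0,-13,0.2],[-0.03,-0.033,0,0,0,-20,0.2],[-0.04,-0.044,0,0,0,-27,0.2],[-0.05,-0.055,0,0,0,-34,0.2]]'; python3 -c "
from h import *
go(.5445,.155,.127,102.7)"
```

```text
clock: 60.05
ee_pos: [0.4767, 0.0738, 0.1257]
eef_rot: [0.001, 0.915, -0.403, -0.001]
contact_force: [0.1, -0.7, 0.4]
opening: 0.397
cur [476.7  73.8 125.7] jaw -137.5 q6 14 -> 70
shift mm [ -14.  -104.8   -1.7] turn [  0.1   0.2 -60.2] rows>= 7.5
```

```bash
python3 -m handwheel '[[-0.002,-0.012,0,0,0,-6,0.2],[-0.004,-0.026,0,0,0,-13,0.2],[-0.006,-0.04,0,0,0,-20,0.2],[-0.008,-0.055,0,0,0,-26,0.2],[-0.01,-0.07,0,0,0,-32,0.2]]'; python3 -c "
from h import *
go(.5445,.155,.127,102.7)"
```

```text
clock: 60.55
ee_pos: [0.5218, 0.1282, 0.1255]
eef_rot: [0.001, 0.991, -0.135, -0.002]
contact_force: [-0.8, 0.2, -0.2]
opening: 0.403
cur [521.8 128.2 125.5] jaw -105.5 q6 43 -> 70
shift mm [ 14.7 -31.9  -1.6] turn [  0.1   0.2 -28.2] rows>= 3.5
```

```bash
python3 -m handwheel '[[0.004,-0.008,0,0,0,-7,0.2],[0.008,-0.016,0,0,0,-14,0.2],[0.012,-0.024,0,0,0,-21,0.2],[0.0147,-0.032,0,0,0,-28,0.2],[0.0147,-0.032,0.01,0,0,-28,0.2]]';python3 -m handwheel '[[0,0,0.01,0,0,0,0.2],[0,0,0.02,0,0,0,0.2],[0,0,0.025,0,0,0,0.2],[0,0,0.025,0,0,0,0.2],[0,0,0.025,0,0,0,0.2]]'; python3 -c "
from h import *
s=img('scene','s54');crop(s,180,130,90,75,8,'sc54')
go(.5445,.155,.0655,102.7)"
```

```text
clock: 61.05
ee_pos: [0.546, 0.1557, 0.1165]
eef_rot: [0.0, 0.994, 0.107, 0.0]
contact_force: [0.1, 0.4, 0.0]
opening: 0.401
clock: 61.55
ee_pos: [0.5454, 0.1549, 0.0926]
eef_rot: [0.0, 0.994, 0.106, 0.0]
contact_force: [0.3, -0.2, 0.0]
opening: 0.4
cur [545.6 155.1  92.9] jaw -77.8 q6 70 -> 70
shift mm [-1.1 -0.1 27.4] turn [-0.  -0.  -0.5] rows>= 0.6
```

View pics/sc54.png

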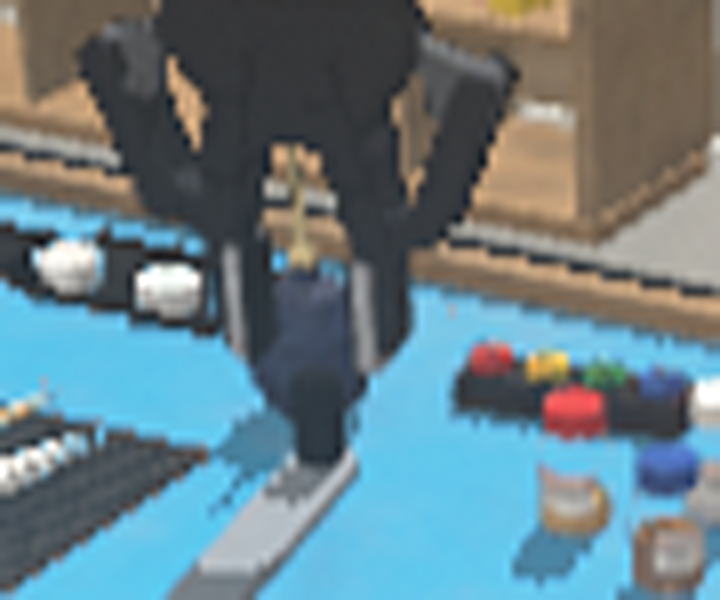

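```bash
python3 -m handwheel '[[0,0,0.01,0,0,0,0.2],[0,0,0.02,0,0,0,0.2],[0,0,0.0268,0,0,0,0.2],[0,0,0.0268,0,0,0,0.2]]'; python3 -m handwheel '[[-0.0003,0.0093,0,0,0,4,0.2],[-0.0013,0.0186,0,0,0,8,0.2],[-0.003,0.0279,0,0,0,12,0.2],[-0.0053,0.0369,0,0,0,16,0.2],[-0.0082,0.0458,0,0,0,20,0.2]]';python3 -m handwheel '[[-0.0003,0.0093,0,0,0,4,0.2],[-0.0013,0.0186,0,0,0,8,0.2],[-0.003,0.0279,0,0,0,12,0.2],[-0.0053,0.0369,0,0,0,16,0.2],[-0.0082,0.0458,0,0,0,20,0.2]]'; python3 -c "
from h import *
s=img('scene','s55');crop(s,180,140,100,85,7,'sc55')
pv=np.array([.4148,.126]);e=readout.get_obs()['ee_pos'];d=e[:2]-pv;print(np.linalg.norm(d),np.degrees(np.arctan2(d[1],d[0])));st();go(*e)"
```

```text
clock: 62.0
ee_pos: [0.5443, 0.1545, 0.064]
eef_rot: [0.001, 0.994, 0.106, -0.002]
contact_force: [-0.2, -0.5, -0.3]
opening: 0.396
clock: 62.5
ee_pos: [0.5476, 0.1085, 0.0659]
eef_rot: [-0.0, 0.998, -0.069, 0.001]
contact_force: [0.6, 1.2, 0.5]
opening: 0.403
clock: 63.0
ee_pos: [0.5333, 0.0642, 0.066]
eef_rot: [-0.0, 0.97, -0.241, 0.001]
contact_force: [1.1, 1.4, 0.0]
opening: 0.403
0.13305892796466187 -28.21369258902294
63.05 tcp [532.1  63.1  65.9] F [-0.8 -0.4 -0. ] open 0.402
cur [532.1  63.1  65.9] jaw -118.1 q6 38 -> 38
shift mm [0. 0. 0.] turn [ 0.  0. -0.] rows>= 0.0
```

View pics/sc55.png

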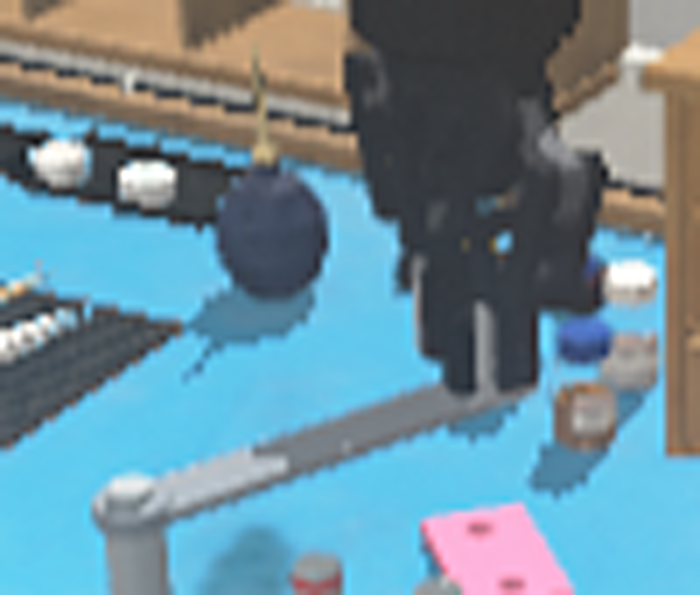

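```bash
python3 -m handwheel '[[-0.0003,0.0093,0,0,0,4,0.2],[-0.0013,0.0186,0,0,0,8,0.2],[-0.003,0.0279,0,0,0,12,0.2],[-0.0053,0.0369,0,0,0,16,0.2],[-0.0082,0.0458,0,0,0,20,0.2]]';python3 -m handwheel '[[-0.0003,0.0093,0,0,0,4,0.2],[-0.0013,0.0186,0,0,0,8,0.2],[-0.003,0.0279,0,0,0,12,0.2],[-0.0053,0.0369,0,0,0,16,0.2],[-0.0082,0.0458,0,0,0,20,0.2]]'; python3 -m handwheel '[[-0.0003,0.0093,0,0,0,4,0.2],[-0.0013,0.0186,0,0,0,8,0.2],[-0.0013,0.0186,0,0,0,8,0.2],[-0.0013,0.0186,0,0,0,8,0.2]]'; python3 -c "
from h import *
s=img('scene','s56');crop(s,180,160,110,90,7,'sc56')
pv=np.array([.4148,.126]);e=readout.get_obs()['ee_pos'];d=e[:2]-pv;print(np.linalg.norm(d),np.degrees(np.arctan2(d[1],d[0])));st();go(*e)"
```

```text
clock: 63.55
ee_pos: [0.5047, 0.0277, 0.066]
eef_rot: [-0.0, 0.914, -0.406, 0.001]
contact_force: [0.7, 0.6, -0.1]
opening: 0.399
clock: 64.05
ee_pos: [0.4652, 0.003, 0.066]
eef_rot: [-0.0, 0.83, -0.558, 0.001]
contact_force: [-0.1, -0.2, 0.1]
opening: 0.402
clock: 64.45
ee_pos: [0.4475, -0.0027, 0.066]
eef_rot: [-0.0, 0.79, -0.613, 0.0]
contact_force: [-0.8, 0.5, 0.0]
opening: 0.4
0.13282367380941942 -75.68054075882736
64.5 tcp [447.7  -2.7  65.9] F [ 1.1  0.7 -0.1] open 0.401
cur [447.7  -2.7  65.9] jaw -165.7 q6 -6 -> -6
shift mm [0. 0. 0.] turn [-0. -0. -0.] rows>= 0.0
```

View pics/sc56.png

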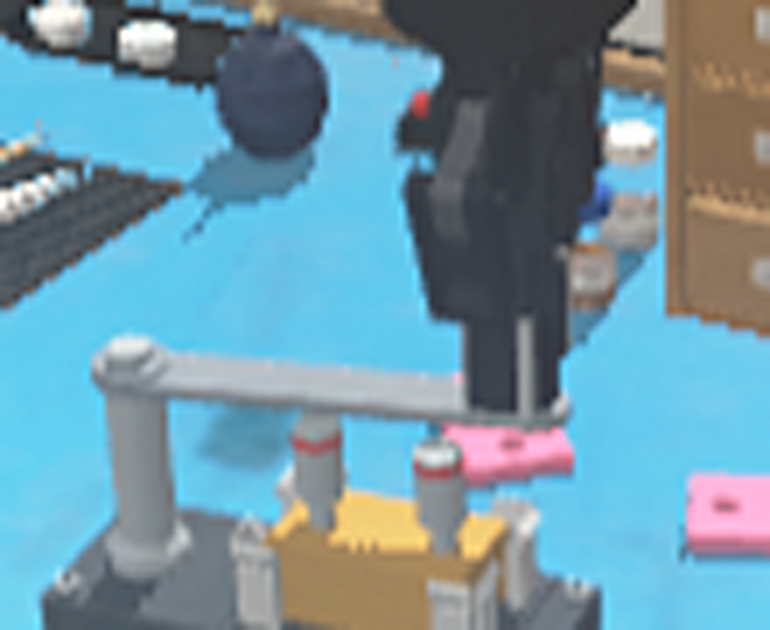

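```bash
python3 -m handwheel '[[-0.0001,0.0047,0,0,0,2,0.2],[-0.0003,0.0093,0,0,0,4,0.2],[-0.0003,0.0093,0,0,0,4,0.2]]'; python3 -m handwheel '[[-0.0001,0.0047,0,0,0,2,0.2],[-0.0002,0.007,0,0,0,3,0.2],[-0.0002,0.007,0,0,0,3,0.2]]';python3 -m handwheel '[[0,0.002,0,0,0,1,0.2],[0,0.003,0,0,0,1,0.2],[0,0.003,0,0,0,1,0.2]]';python3 -m handwheel '[[0,0.002,0,0,0,1,0.2],[0,0.003,0,0,0,1,0.2],[0,0.003,0,0,0,1,0.2]]'
```

```text
clock: 64.8
ee_pos: [0.438, -0.0049, 0.0657]
eef_rot: [0.0, 0.768, -0.641, -0.0]
contact_force: [0.7, 0.7, 0.1]
opening: 0.398
clock: 65.1
ee_pos: [0.4311, -0.0059, 0.0657]
eef_rot: [-0.0, 0.751, -0.661, 0.0]
contact_force: [-0.8, 0.7, 0.0]
opening: 0.398
clock: 65.4
ee_pos: [0.4279, -0.0064, 0.0657]
eef_rot: [0.0, 0.745, -0.668, -0.0]
contact_force: [1.7, 0.1, 0.4]
opening: 0.398
clock: 65.7
ee_pos: [0.4251, -0.0067, 0.0658]
eef_rot: [-0.0, 0.739, -0.674, 0.0]
contact_force: [1.8, -0.3, 0.6]
opening: 0.402
```

```bash
python3 -m handwheel '[[0,0.0015,0,0,0,0,0.2],[0,0.0015,0,0,0,0,0.2]]';python3 -m handwheel '[[0,0.0015,0,0,0,0,0.2],[0,0.0015,0,0,0,0,0.2]]';python3 -m handwheel '[[0,0.001,0,0,0,0,0.2],[0,0.001,0,0,0,0,0.2]]'; python3 -c "
from h import *
s=img('scene','s57');crop(s,180,160,110,90,7,'sc57');st()"
```

```text
clock: 65.9
ee_pos: [0.425, -0.0065, 0.066]
eef_rot: [-0.001, 0.739, -0.674, 0.001]
contact_force: [4.9, -0.9, -3.1]
opening: 0.398
clock: 66.1
ee_pos: [0.425, -0.0063, 0.0662]
eef_rot: [-0.002, 0.739, -0.674, 0.002]
contact_force: [7.8, -2.0, -6.5]
opening: 0.4
clock: 66.3
ee_pos: [0.425, -0.0062, 0.0664]
eef_rot: [-0.003, 0.739, -0.674, 0.002]
contact_force: [10.0, -2.2, -7.6]
opening: 0.401
66.35 tcp [424.9  -6.2  66.4] F [ 9.4 -2.3 -6.8] open 0.403
```

View pics/sc57.png

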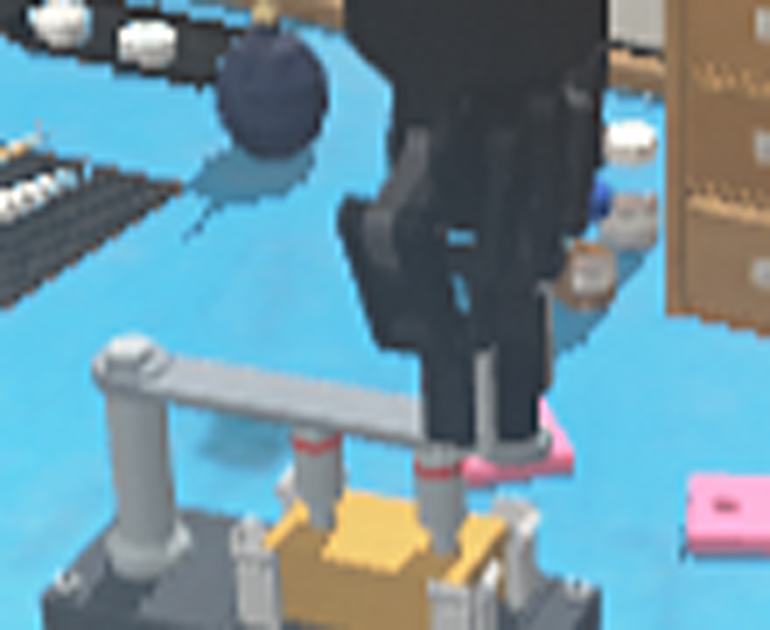

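```bash
python3 -m handwheel '[[0,-0.004,0,0,0,0,0.2],[0,-0.008,0,0,0,0,0.2],[0,-0.011,0,0,0,0,0.2],[0,-0.011,0,0,0,0,0.2]]'; python3 -m handwheel '[[0,0,-0.02,0,0,0,0.2],[0,0,-0.05,0,0,0,0.2],[0,0,-0.09,0,0,0,0.2],[0,0,-0.11,0,0,0,0.2],[0,0,-0.11,0,0,0,0.2]]'; python3 -c "
from h import *
go(.42,-.30,.19,180)"
```

```text
clock: 66.75
ee_pos: [0.4319, -0.0061, 0.0656]
eef_rot: [0.0, 0.739, -0.674, -0.0]
contact_force: [0.3, 0.8, -0.8]
opening: 0.396
clock: 67.25
ee_pos: [0.4337, -0.0056, 0.1788]
eef_rot: [-0.003, 0.739, -0.674, 0.002]
contact_force: [0.1, 0.3, 0.1]
opening: 0.399
cur [433.7  -5.6 178.8] jaw -174.8 q6 -16 -> 17
shift mm [291.9  40.5 -11.9] turn [-0.4  0.1  5.2] rows>= 6.6
```

```bash
python3 -m handwheel '[[0.03,0.004,-0.01,0,0,1,0.2],[0.075,0.01,-0.01,0,0,2,0.2],[0.12,0.016,-0.01,0,0,3,0.2],[0.165,0.022,-0.01,0,0,4,0.2],[0.21,0.03,-0.01,0,0,5,0.2]]'; python3 -m handwheel '[[0.03,0,0,0,0,0,0.2],[0.07,0,0,0,0,0,0.2],[0.1,0,0,0,0,0,0.2],[0.1,0,0,0,0,0,0.2],[0.1,0,0,0,0,0,0.2]]'; python3 -c "
from h import *
st();s=img('scene','s58');t=img('top','t58');crop(t,205,225,75,50,10,'tc58');crop(s,180,190,95,75,8,'sc58')
T=lambda *p:un(p,205,225,10)"
```

```text
clock: 67.75
ee_pos: [0.42, -0.2193, 0.1845]
eef_rot: [0.0, 0.708, -0.706, -0.001]
contact_force: [0.5, 0.5, 0.5]
opening: 0.402
clock: 68.25
ee_pos: [0.4204, -0.3178, 0.1841]
eef_rot: [0.0, 0.708, -0.706, -0.002]
contact_force: [0.1, -0.2, 1.0]
opening: 0.401
68.25 tcp [ 420.4 -317.8  184.1] F [ 0.1 -0.2  1. ] open 0.401
```

View pics/tc58.png

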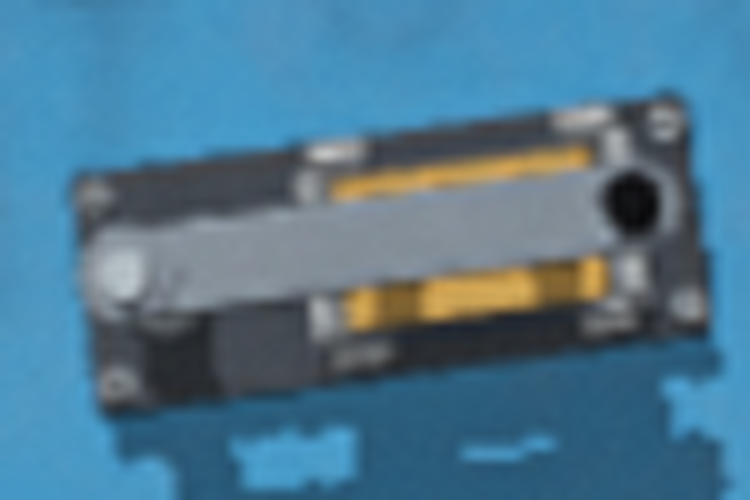

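View pics/sc58.png

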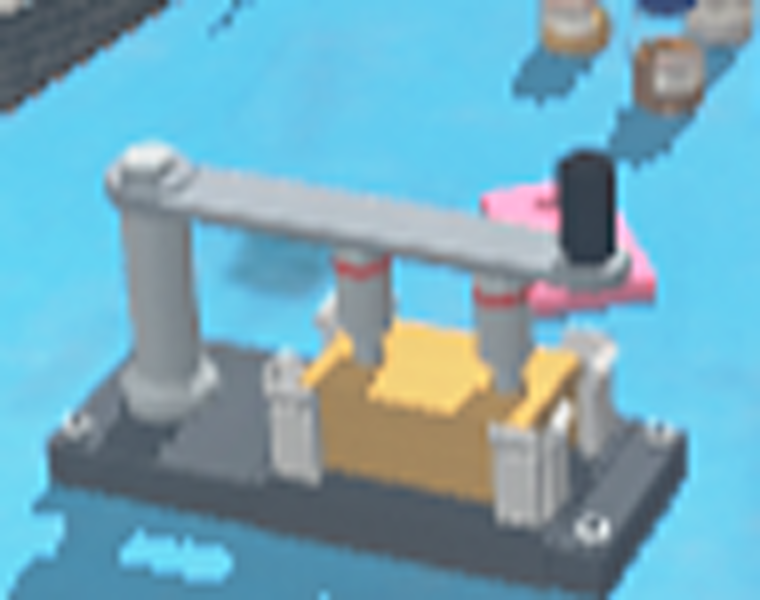

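View pics/t58.png

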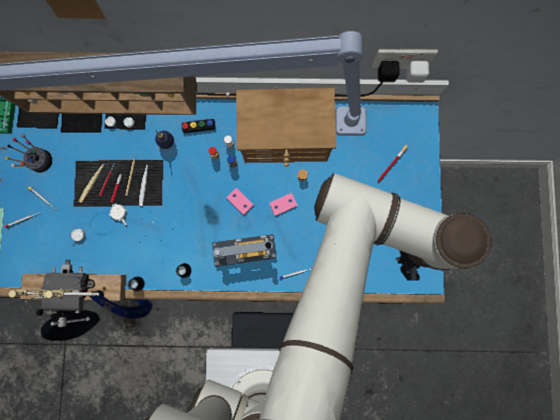

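Run:
```python
from h import *
k=plane('top',un((633,203),205,225,10),.12)[0]; p=plane('top',un((122,270),205,225,10),.1)[0]; d=k-p
print("keeper angle deg",np.degrees(np.arctan2(d[1],d[0]))+81.7)
a=cv2.imread('pics/top0.png').astype(int);b=cv2.imread('pics/t58.png').astype(int)
for n,(x,y) in dict(loupe=(184,270),driver=(296,273),spool=(303,175)).items():
    print(n,np.abs(a-b)[y-9:y+10,x-16:x+17].max(axis=2).mean().round(1))
from rig import hand_in
st(); print(hand_in())
```

```text
keeper angle deg -0.5244467260178851
loupe 7.6
driver 15.2
spool 8.6
68.35 tcp [ 421.  -317.   184.9] F [ 1.2  0.8 -0.3] open 0.4
the job is handed in; nothing more can be done
None
```

I handed the job in at 68 s. All four brass blanks lie flat in the nest, both pins are home, and the keeper is back at its stop with the gripper clear.

**What I did:** I swung the keeper open to about 96° and stacked the four blanks. I then pushed one pin into each hole and led the keeper shut until it stopped hard, with about 10 N at the fingers.

**Last checks:**
- **Pins:** Both bottomed at the same reported height, and the keeper passed over them without striking either.
- **Keeper:** The top picture puts it at -0.5°, which is zero within measuring error.
- **Blanks:** No brass was left on the part of the bench I could see. The robot arm hid the right side in the last picture, but I had counted four blanks into the stack.
- **Bystanders:** The loupe and spool patches match the first picture. The screwdriver patch changed a little more (15 grey levels, against about 8 for the other two). I put that down to the arm's shadow but did not measure its position separately.

**What disagreed:**
- **Tool height:** The fingertips actually sit about 31 mm above the reported tool point. I found this from the pictures and by touching the bench with the fingers, which pressed on it with about 24 N. All later heights allowed for it.
- **Cameras:** Heights from the two views came out about 3 mm low. Two of the blanks were about 2 mm off where the top view put them, which I corrected when placing them.

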